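Load the coating stand and earth it

ROBOT

A 7-joint arm with a two-finger parallel gripper is mounted at the origin on the work surface. World frame = base frame: x ahead of the robot, y to its left, z up, the work surface at z = 0. Lengths are in m, angles in rad, forces in N, time in s.
With the tool pointing down it reaches from about 0.35 to 0.9 m from the base axis. Payload 7.2 kg.
Tool frame: the origin (TCP) lies at the very end of the fingers, on their centre line; the grasp point (between the pads) lies 19 mm behind it; z points along the fingers, x is the direction in which the jaws open and shut, and the axes are right-handed (so a half turn about z gives the same grasp; the last joint's range is limited). The gripper opens to 88 mm and grips with 3 to 60 N. Pads are 20 mm wide; open, the fingers measure 115 mm over their backs; the gripper's body (75 mm by 178 mm) begins 61 mm behind the grasp point.
Start: joints at [-1.189, 0.411, -0.013, 1.596, 0.006, 1.134, -0.082], TCP at [0.272, 0.563, 0.223] pointing down, gripper open.
Joint ranges: [-2.95, 2.95], [-0.29, 1.99], [-1.47, 1.44], [0.14, 2.54], [-1.03, 4.17], [0.13, 1.85], [-2.86, 2.86]. Speed limits (rad/s): [2.39, 2.39, 3.01, 3.01, 3.14, 3.14, 3.14].

INTERFACE

Orientations are given as a unit quaternion [x, y, z, w].
In Python, from station import ctrl gives the robot as it stands. The module is installed in compiled form; this text tells all that it offers.
- The arm moves only by the tool play_rows, never from a script. Its argument "increments" is a list of rows, each a list of 3 entries, a list of its own where there are three numbers: the turn, a rotation vector about the tool's x, y, z in degrees, then the shift along the tool's x, y, z in m, then the closure in counts, from 0 (fully open) to 255 (shut). A call has 1 to 12 rows; each row shifts and turns the pose as measured when the row begins, along the tool's axes as they then stand; what a row does not reach is not made up. A row lasts 1/8 s, in which the tool goes at most 62.5 mm and 10.7 degrees, less where a joint would pass 70% of its speed; a pose out of reach is approached as far as the arm can. A call with a gripper value outside its range is refused whole. The fingers move at their own pace and stop on an object; "newtons" is the grip in N (left out, the last holds). Time passes only in rows, so rows that do not move let the fingers close. It gives the time, the measured TCP pose, the force and the opening at its end, in the units of the state.
- ctrl.observe(): the state, without advancing time (a new reading comes with each control period).
- ctrl.snapshot(name): name is "side" or "top"; returns a dict with "img" (400x640x3 uint8, blue, green, red), "mtx" (3x3 intrinsics, pixels), "distortion" ([k1, k2, p1, p2, k3] as OpenCV has them; the pictures are not rectified), "R" (3x3) and "t" (3): a world point X has camera coordinates R X + t. Camera axes: x right, y down, z forward; pixel columns grow to the right and rows downward; lengths in m; the calibration is good to about 2 mm. A picture is of the moment at which its call begins. There is no depth.
- ctrl.job_done(): hands the job in, once; it reports no verdict.
The state is a dict: "time_s": time; "q": joint angles; "qvel": joint speeds; "effort": joint torques, N m; "position": TCP position; "tool_rot": TCP orientation; "ft_force": force on the tool from outside, world axes, zero at the start; "wrist_torque": the same for the moment, N m; "grip_width": finger opening in m.
Only numpy, scipy, OpenCV 4.12 (cv2) and the standard library are available. Lean on these libraries where they do the work, as an engineer would, in place of code of your own. Each camera call takes 0.05 s, during which the arm holds its last target.

TASK

Get the parts ready for coating: hang every lantern on the bench by its handle, each on a hook of its own on the stand, and balance each of the two wall plates flat on top of a ball of its own on the ball rest. Once all of them are in place, press the sprung earthing lever down until its catch holds it, and let go. Leave the spray can and the jar alone.

Things in the scene. Friction and masses are not known exactly. Their poses are not given: they have to be found in the camera images.
- lantern0: steel lantern, one of two or three alike (None if absent): a closed box 60 (x) x 90 (y) x 72 mm high with slotted sides and a rigid bail handle standing on its top. Origin: centre of its underside, z up through the handle. 0.18 to 0.33 kg.
- lantern0_bar (a point): middle of that lantern's handle bar: a level round bar 10 mm thick along the lantern's y, 84 mm between the centres of its two 8 mm uprights, 150 mm above the underside, 73 mm of free space beneath it. Pinched by the bar it swings to hang upright. If dropped it may lie on its side; the bar can then be pinched about 30 mm above the table.
- lantern1: steel lantern, one of two or three alike (None if absent): a closed box 60 (x) x 90 (y) x 72 mm high with slotted sides and a rigid bail handle standing on its top. Origin: centre of its underside, z up through the handle. 0.18 to 0.33 kg.
- lantern1_bar (a point): middle of that lantern's handle bar: a level round bar 10 mm thick along the lantern's y, 84 mm between the centres of its two 8 mm uprights, 150 mm above the underside, 73 mm of free space beneath it. Pinched by the bar it swings to hang upright. If dropped it may lie on its side; the bar can then be pinched about 30 mm above the table.
- lantern2: steel lantern, one of two or three alike (None if absent): a closed box 60 (x) x 90 (y) x 72 mm high with slotted sides and a rigid bail handle standing on its top. Origin: centre of its underside, z up through the handle. 0.18 to 0.33 kg.
- lantern2_bar (a point): middle of that lantern's handle bar: a level round bar 10 mm thick along the lantern's y, 84 mm between the centres of its two 8 mm uprights, 150 mm above the underside, 73 mm of free space beneath it. Pinched by the bar it swings to hang upright. If dropped it may lie on its side; the bar can then be pinched about 30 mm above the table.
- plate0: wall plate, one of two alike: plain aluminium slab 100 (x) x 55 (y) x 18 mm (z) with two dark screw holes, both faces alike. Origin: its centre. 0.19 to 0.35 kg.
- plate1: wall plate, one of two alike: plain aluminium slab 100 (x) x 55 (y) x 18 mm (z) with two dark screw holes, both faces alike. Origin: its centre. 0.19 to 0.35 kg.
- stand: fixed hook stand: foot plate 110 x 460 x 12 mm (centred 20 mm to -x of the origin), two posts and a 16 mm square crossbar along its y, directly over the origin, centre 246 mm up. Three hooks stick out to -x, each a pair of 7 mm prongs 48 mm apart in y, so that fingers fit between. Origin: on the table under the crossbar.
- hook0 (a point): where the middle of a handle bar hangs on hook 0: 60 mm in front (-x) of the crossbar, y = +125 mm on the stand; axes as the stand's. Each prong has a level bottom 24 mm long under this point (its top 5 mm below it) and an upturned tip 23 mm in front of it, whose top is 18 mm above this point. Bring the bar in from the front above the tips, the box below the prongs, then lower.
- hook1 (a point): where the middle of a handle bar hangs on hook 1: 60 mm in front (-x) of the crossbar, y = 0 mm on the stand; axes as the stand's. Each prong has a level bottom 24 mm long under this point (its top 5 mm below it) and an upturned tip 23 mm in front of it, whose top is 18 mm above this point. Bring the bar in from the front above the tips, the box below the prongs, then lower.
- hook2 (a point): where the middle of a handle bar hangs on hook 2: 60 mm in front (-x) of the crossbar, y = -125 mm on the stand; axes as the stand's. Each prong has a level bottom 24 mm long under this point (its top 5 mm below it) and an upturned tip 23 mm in front of it, whose top is 18 mm above this point. Bring the bar in from the front above the tips, the box below the prongs, then lower.
- rests: fixed double ball rest: base plate 210 (x) x 90 (y) x 12 mm with two steel balls of 100 mm diameter, 120 mm apart along x. Origin: on the table under the middle.
- ball_top0 (a point): top of ball 0, 116 mm above the table, at x = -60 mm on the rest. A plate laid flat and centred on it stays balanced.
- ball_top1 (a point): top of ball 1, 116 mm above the table, at x = +60 mm on the rest. A plate laid flat and centred on it stays balanced.
- earth: fixed earthing switch: base plate 210 (x) x 100 (y) x 12 mm; the lever's hinge is at x = +75 mm, 50 mm above the table, and the lever points to -x. A catch housing 70 mm high stands beside the lever at x = -25 mm, y = +32 to +54 mm. Origin: on the table under the plate's middle (5 mm to -y of its centre line).
- earth_lever (a joint): angle of the sprung lever (rad): 0 sprung up; grows as it is pressed down. Just before the end, at about 0.46, the catch snaps over it and holds it at about 0.45; the end stop is at 0.50. Pressing the pad takes about 3 N at first, 5 to 10 N near the end. Let go before that, it springs back to 0.
- earth_pad (a point): middle of the top of the lever's black press pad, 44 x 44 mm, 162 mm from the hinge, 8 mm above the lever's axis line: about 128 mm above the table when up, 58 mm when held down (50 mm at the end stop); it moves in an arc about the hinge, some 20 mm to -x on the way down.
- spray_can: bystander behind the stand: yellow spray can, 66 mm diameter, 190 mm high. Origin: centre of its underside.
- jar: bystander behind the stand: clear jar, 100 mm diameter, 130 mm high. Origin: centre of its underside.
- welded_nut: bystander fixed to the table between the lanterns and the stand: a big nut, 48 mm across and 30 mm high, on a 75 x 70 mm plate. Origin: underside.
- pipe_end: bystander fixed to the table between the lanterns and the stand: a pipe end lying down, 42 mm diameter, 50 mm long. Origin: underside.
There are look-alikes about, which are no part of the job. Leave any purple look-alike of the lantern2 alone.

How it is judged:
By the outcome, as a careful person would: the job done as asked, in the order asked, and still so for the second after the job is handed in, with the robot touching nothing.
Of lantern0, lantern1, lantern2 only 2 to 3 are there at a start; the rules pass over those that are not, and their reading is None.
At some moment in a run one of lantern0, lantern1, lantern2 may be knocked a few centimetres aside while the robot is not near it.
Once in a run the grip may slacken for a moment while it holds something.
It also fails if it takes over 210 s, if anything falls off the work surface, if the arm or the gripper's body presses on something with over 40 N, if the wrist force passes 120 N, or if a joint passes its speed limit or range.

## Working session

There is one attempt and no reset: what is moved stays moved. The work goes in short steps, Python scripts to look and compute and a tool call to move; the robot and the scene stay as the last step left them, time stands still between calls to the robot, and variables do not carry over. Pictures are saved under pics/ and viewed, and the job is handed in when it is done.

Besides the shell and the picture viewer there is one more tool, called after ">>>" by a JSON object that holds its "op" and its "data". play_rows: Moves the arm, as the interface text tells. Its arguments: {"type":"object","properties":{"increments":{"type":"array"},"newtons":{"type":"number"}},"required":["increments"]}

```bash
mkdir -p pics; ls
cat > h.py <<'E'
import numpy as np,cv2,pickle,sys
from station import ctrl
def snap(tag):
    out={}
    for n in("side","top"):
        s=ctrl.snapshot(n); cv2.imwrite(f"pics/{tag}_{n}.png",s["img"]); out[n]=s
    pickle.dump(out,open(f"{tag}.pkl","wb")); return out
def ray(s,uv):
    K=np.array(s["mtx"]);d=np.array(s["distortion"]);R=np.array(s["R"]);t=np.array(s["t"])
    p=cv2.undistortPoints(np.array([[uv]],float),K,d)[0,0]
    return -R.T@t, R.T@np.array([p[0],p[1],1.])
def onz(s,uv,z):
    o,d=ray(s,uv); return o+d*(z-o[2])/d[2]
def tri(a,ua,b,ub):
    o1,d1=ray(a,ua);o2,d2=ray(b,ub)
    A=np.stack([d1,-d2],1);l=np.linalg.lstsq(A,o2-o1,rcond=None)[0]
    p,q=o1+l[0]*d1,o2+l[1]*d2; return (p+q)/2,np.linalg.norm(p-q)
def proj(s,X):
    return cv2.projectPoints(np.array(X,float).reshape(-1,3),cv2.Rodrigues(np.array(s["R"]))[0],np.array(s["t"],float),np.array(s["mtx"]),np.array(s["distortion"]))[0][:,0]
def load(tag): return pickle.load(open(f"{tag}.pkl","rb"))
def crop(s,u0,v0,u1,v1,f,name):
    cv2.imwrite(f"pics/{name}.png",cv2.resize(s["img"][v0:v1,u0:u1],None,fx=f,fy=f,interpolation=cv2.INTER_CUBIC))
E
python3 - <<'E'
from h import *
o=snap("a")
for n in o:
    s=o[n]; print(n,np.round(-np.array(s["R"]).T@s["t"],3),np.round(s["R"],2).tolist(),np.round(s["mtx"],1).tolist())
print(ctrl.observe())
E
```

```text
pics
side [ 0.208 -0.874  0.867] [[0.93, -0.35, 0.01], [-0.23, -0.63, -0.74], [0.27, 0.69, -0.67]] [[361.6, 0.0, 316.6], [0.0, 361.6, 200.2], [0.0, 0.0, 1.0]]
top [ 0.351 -0.132  1.389] [[0.01, -1.0, -0.01], [-0.99, -0.01, -0.14], [0.14, 0.01, -0.99]] [[419.6, 0.0, 309.9], [0.0, 419.6, 200.1], [0.0, 0.0, 1.0]]
{'time_s': 0.1, 'q': array([-1.18920611,  0.41180777, -0.01270989,  1.59694782,  0.00560032,
        1.13428229, -0.08218307]), 'qvel': array([-8.50595145e-05, -1.19858209e-03,  9.63877696e-04, -2.45709853e-03,
        9.65105431e-04, -1.05207430e-03,  2.00274363e-03]), 'effort': array([ 2.89276024e-03, -5.89097071e+01,  6.44162949e-01, -2.91708183e+01,
       -5.37057314e-02,  1.44598290e-02,  4.11061853e-05]), 'position': array([0.27157718, 0.56241873, 0.22190587]), 'tool_rot': array([ 8.46977142e-01,  5.31628841e-01, -5.68767638e-04,  4.16251406e-04]), 'ft_force': array([ 0.75292363, -0.64069248,  0.28810119]), 'wrist_torque': array([-0.06265993,  0.03152472, -0.02044044]), 'grip_width': 0.0880173221043261}
```

View pics/a_side.png

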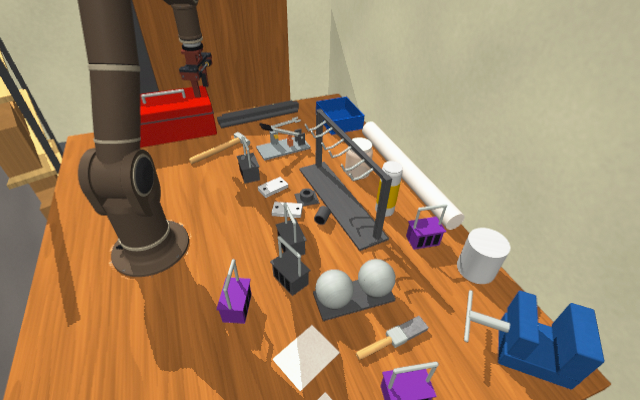

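View pics/a_top.png

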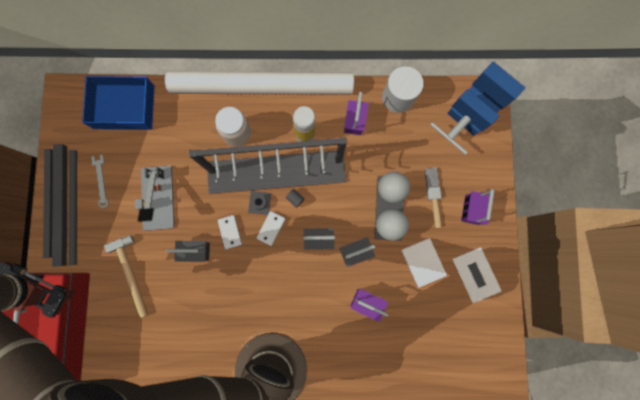

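The top view shows three dark steel lanterns at about (190,250), (319,238) and (357,250). There are purple look-alikes at (356,117), (478,207) and (369,303), which I'll leave. Two plates with holes are at (230,232) and (270,228). I'm enlarging to confirm.

Run:
```python
from h import *
o=load("a")
crop(o["top"],130,130,420,330,2.75,"a_topc"); crop(o["side"],200,80,440,320,2.5,"a_sidec")
```

```text
(no output)
```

View pics/a_topc.png

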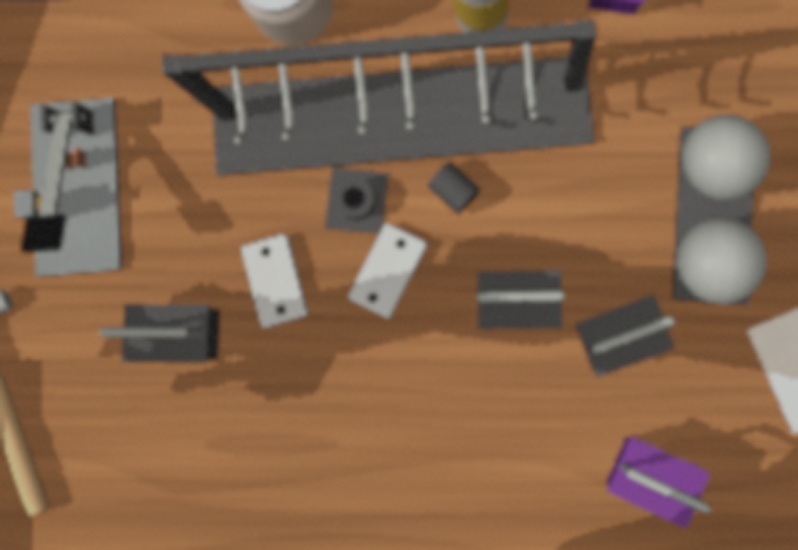

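View pics/a_sidec.png

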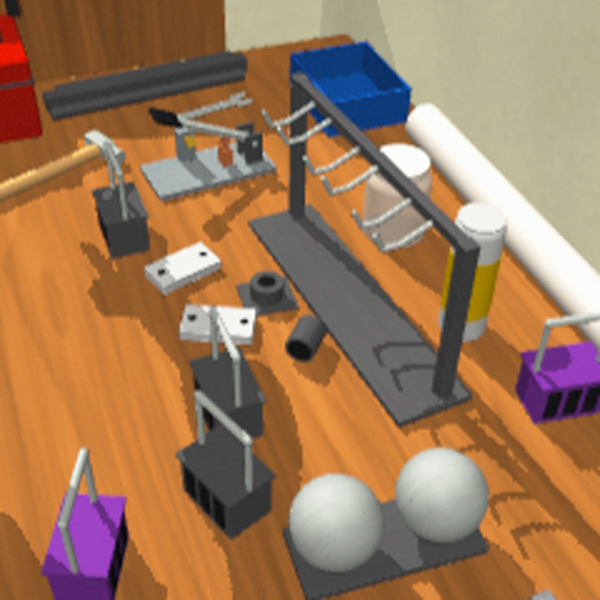

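Run:
```python
from h import *
o=load("a");S,T=o["side"],o["top"]
tc=lambda x,y:(130+x/2.75,130+y/2.75); sc=lambda x,y:(200+x/2.5,80+y/2.5)
P={"A+":((478,296),(213,311)),"A-":((563,296),(240,350)),
"B+":((595,349),(199,397)),"B-":((672,322),(251,438)),
"C+":((103,332),(91,137)),"C-":((185,332),(120,155)),
"ball0":((722,262),(336,522)),"ball1":((726,157),(442,494)),
"crossbarL":((168,65),(300,80)),"crossbarR":((592,32),(474,243)),
"pad":((44,232),(165,117)),
"tip1":((237,140),(265,113)),"tip2":((285,136),(280,143)),"tip3":((362,130),(307,160)),"tip4":((409,126),(328,190)),"tip5":((485,120),(357,214)),"tip6":((533,118),(379,244)),
"pl0a":((265,252),(203,256)),"pl0b":((281,310),(165,271)),
"pl1a":((401,244),(245,325)),"pl1b":((373,298),(191,323)),
}
for k,(a,b) in P.items():
    X,e=tri(T,tc(*a),S,sc(*b)); print(k,np.round(X,4),round(e,4))
for k in("A+","A-","B+","B-","C+","C-"): print(k,np.round(onz(T,tc(*P[k][0]),.15),4))
```

```text
A+ [ 0.4103 -0.1058  0.1406] 0.001
A- [ 0.412  -0.1969  0.16  ] 0.0033
B+ [ 0.3553 -0.2317  0.1412] 0.0004
B- [ 0.3853 -0.3129  0.1527] 0.0027
C+ [0.3589 0.2906 0.1604] 0.0225
C- [0.3707 0.1964 0.183 ] 0.0014
ball0 [ 0.4547 -0.383   0.0679] 0.0002
ball1 [ 0.5758 -0.3899  0.0677] 0.0016
crossbarL [0.6395 0.209  0.2423] 0.0017
crossbarR [ 0.6735 -0.222   0.2581] 0.0051
pad [0.4781 0.3718 0.1243] 0.0026
tip1 [0.5615 0.1358 0.2446] 0.0005
tip2 [0.5685 0.0923 0.2223] 0.0025
tip3 [0.5723 0.0102 0.245 ] 0.0005
tip4 [ 0.5811 -0.036   0.2279] 0.0027
tip5 [ 0.5843 -0.1141  0.2449] 0.0026
tip6 [ 0.5893 -0.1631  0.2357] 0.0044
pl0a [0.4678 0.1521 0.0117] 0.0006
pl0b [0.4011 0.1287 0.0196] 0.0046
pl1a [ 0.4788 -0.0104  0.0105] 0.0004
pl1b [0.4127 0.0225 0.0067] 0.0028
A+ [ 0.4104 -0.1061  0.15  ]
A- [ 0.4109 -0.1971  0.15  ]
B+ [ 0.355  -0.2309  0.15  ]
B- [ 0.3841 -0.313   0.15  ]
C+ [0.3702 0.2925 0.15  ]
C- [0.3706 0.2055 0.15  ]
```

Run:
```python
from h import *
o=load("a")
crop(o["top"],180,130,360,210,4.4,"a_t1"); crop(o["side"],300,100,400,250,4,"a_s1"); crop(o["side"],225,110,325,170,8,"a_s2")
```

```text
(no output)
```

View pics/a_t1.png

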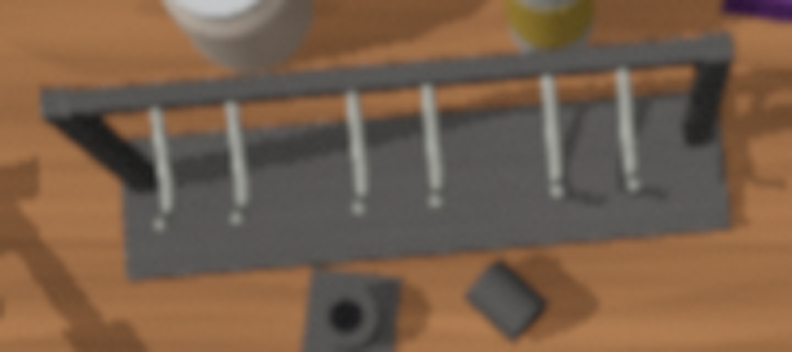

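View pics/a_s1.png

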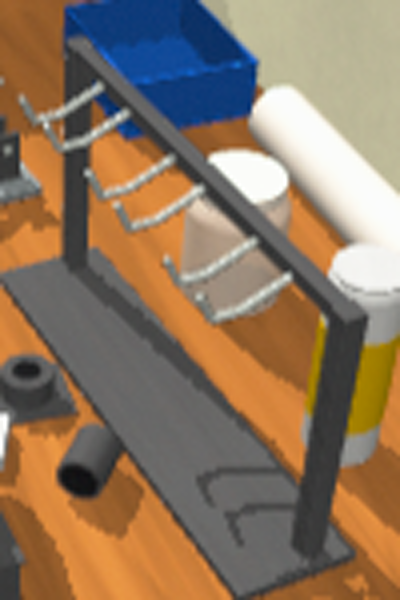

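View pics/a_s2.png

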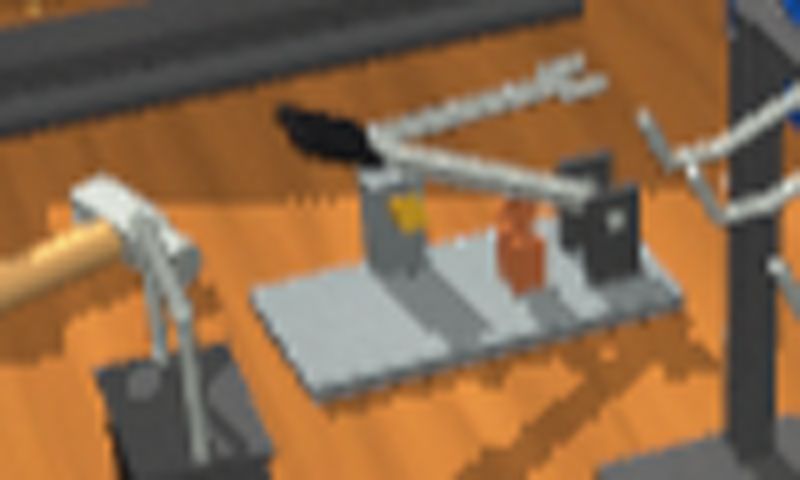

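Run:
```python
from h import *
o=load("a");S,T=o["side"],o["top"]
t1=lambda x,y:(180+x/4.4,130+y/4.4); s1=lambda x,y:(300+x/4,100+y/4); s2=lambda x,y:(225+x/8,110+y/8)
tc=lambda x,y:(130+x/2.75,130+y/2.75)
tt=[(160,224),(237,217),(358,207),(434,200),(557,190),(632,184)]
ss=[(23,97),(46,126),(89,171),(118,206),(168,260),(200,298)]
M=[]
for a,b in zip(tt,ss):
    X,e=tri(T,t1(*a),S,s1(*b)); print("tip",np.round(X,4),round(e,4)); M.append(X)
M=np.array(M); 
d=np.polyfit(M[:,1],M[:,0],1); print("slope deg",np.degrees(np.arctan(d[0])),"mean z",M[:,2].mean())
for a,b in zip([(45,95),(730,42)],[(75,40),(345,310)]): print("xbar top",tri(T,t1(*a),S,s1(*b)))
# foot corners on z=.012
for p in[(128,280),(728,228)]: print("foot T",np.round(onz(T,t1(*p),.012),4))
for p in[(2,275),(240,598),(352,550)]: print("foot S",np.round(onz(S,s1(*p),.012),4))
print("C",tri(T,tc(103,332),S,s2(148,222)),tri(T,tc(186,332),S,s2(187,312)))
# earth
for p in[(322,385),(682,290),(255,290)]: print("earth base S",np.round(onz(S,s2(*p),.012),4))
for p in[(36,276),(121,268),(115,99),(31,103)]: print("earth base T",np.round(onz(T,tc(*p),.012),4))
for p in [(44,232)]: print("pad T",onz(T,tc(*p),.128))
print("pad tri",tri(T,tc(44,232),S,s2(328,138)))
for k,p in {"b0":(722,262),"b1":(726,157)}.items(): print(k,np.round(onz(T,tc(*p),.066),4))
```

```text
tip [0.5603 0.1343 0.2493] 0.0
tip [0.5643 0.0867 0.248 ] 0.002
tip [0.5713 0.0105 0.2497] 0.001
tip [ 0.5766 -0.0367  0.2463] 0.0013
tip [ 0.5834 -0.1143  0.2477] 0.0008
tip [ 0.5874 -0.1614  0.2466] 0.0014
slope deg -5.304431177664073 mean z 0.24791191425052492
xbar top (array([0.63938564, 0.2102612 , 0.25016903]), np.float64(0.006346422525021966))
xbar top (array([ 0.67216836, -0.22091213,  0.25848878]), np.float64(0.00981445916242741))
foot T [0.5608 0.2123 0.012 ]
foot T [ 0.6031 -0.2403  0.012 ]
foot S [0.5626 0.2073 0.012 ]
foot S [ 0.6013 -0.2448  0.012 ]
foot S [ 0.7071 -0.2307  0.012 ]
C (array([0.37126449, 0.29521371, 0.14146616]), np.float64(0.0018478817721188994)) (array([0.37067537, 0.20466642, 0.14920751]), np.float64(0.00020772282643706405))
earth base S [0.4514 0.3233 0.012 ]
earth base S [0.6528 0.3431 0.012 ]
earth base S [0.4403 0.4191 0.012 ]
earth base T [0.4381 0.4226 0.012 ]
earth base T [0.4481 0.3226 0.012 ]
earth base T [0.6536 0.3402 0.012 ]
earth base T [0.648  0.4413 0.012 ]
pad T [0.47898417 0.37012911 0.128     ]
pad tri (array([0.47824037, 0.37291168, 0.12169476]), np.float64(0.002816237813488123))
b0 [ 0.455  -0.3834  0.066 ]
b1 [ 0.5769 -0.3905  0.066 ]
```

```bash
cat >> h.py <<'E'
from scipy.spatial.transform import Rotation as Ro
def down(yaw):  # tool x along yaw(deg), z down
    c,s=np.cos(np.radians(yaw)),np.sin(np.radians(yaw))
    return np.array([[c,s,0],[s,-c,0],[0,0,-1.]])
def plan(pos,yaw):
    st=ctrl.observe();R0=Ro.from_quat(st["tool_rot"]).as_matrix();p=np.array(st["position"])
    best=None
    for y in(yaw,yaw+180):
        rv=Ro.from_matrix(R0.T@down(y)).as_rotvec(degrees=True)
        if best is None or np.linalg.norm(rv)<np.linalg.norm(best[0]): best=(rv,y)
    rv,y=best; d=np.array(pos)-p
    print(f"t={st['time_s']:.2f} pos={np.round(p,4)} yaw={np.degrees(np.arctan2(R0[1,0],R0[0,0])):.1f} w={st['grip_width']:.4f} F={np.round(st['ft_force'],2)} q={np.round(st['q'],2)}")
    print("turn",np.round(rv,2)," shift now-frame mm",np.round(R0.T@d*1e3,1)," after-turn-frame mm",np.round(down(y).T@d*1e3,1))
E
python3 -c "
from h import *
plan([.3705,.249,.22],0)"
```

```text
t=0.10 pos=[0.2716 0.5624 0.2219] yaw=64.2 w=0.0880 F=[ 0.75 -0.64  0.29] q=[-1.19  0.41 -0.01  1.6   0.01  1.13 -0.08]
turn [5.000e-02 7.000e-02 6.423e+01]  shift now-frame mm [-239.2  225.3    2.3]  after-turn-frame mm [ 98.9 313.4   1.9]
```

>>> {"op": "play_rows", "data": {"increments": [[[0, 0, 9], [0, 0, -0.005], 0], [[0, 0, 9], [0, 0, -0.005], 0], [[0, 0, 9], [0, 0, -0.005], 0], [[0, 0, 9], [0, 0, 0], 0], [[0, 0, 9], [0, 0, 0], 0], [[0, 0, 9], [0, 0, 0], 0], [[0, 0, 9], [0, 0, 0], 0], [[0, 0, 0], [0, 0, 0], 0]], "newtons": 40}}

```text
time_s: 1.1
position: [0.2706, 0.5602, 0.2333]
tool_rot: [1.0, -0.006, -0.002, 0.004]
ft_force: [-0.7, 0.0, -0.6]
grip_width: 0.0878
```

```bash
python3 -c "
from h import *
plan([.3705,.249,.22],0)"
```

```text
t=1.10 pos=[0.2706 0.5602 0.2333] yaw=-0.7 w=0.0878 F=[-0.73  0.02 -0.6 ] q=[-1.36  0.4   0.22  1.59 -0.09  1.16 -1.13]
turn [ 0.5   0.2  -0.72]  shift now-frame mm [103.9 309.8  15.7]  after-turn-frame mm [ 99.9 311.2  13.3]
```

>>> {"op": "play_rows", "data": {"increments": [[[0, 0, 0], [0.0125, 0.039, 0], 0], [[0, 0, 0], [0.0125, 0.039, 0], 0], [[0, 0, 0], [0.0125, 0.039, 0], 0], [[0, 0, 0], [0.0125, 0.039, 0], 0], [[0, 0, 0], [0.0125, 0.039, 0], 0], [[0, 0, 0], [0.0125, 0.039, 0], 0], [[0, 0, 0], [0.0125, 0.039, 0], 0], [[0, 0, 0], [0.0125, 0.039, 0], 0], [[0, 0, 0], [0, 0, 0], 0]]}}

```text
time_s: 2.22
position: [0.3734, 0.2384, 0.2345]
tool_rot: [1.0, 0.014, -0.002, 0.005]
ft_force: [-0.3, 0.6, 0.9]
grip_width: 0.0879
```

```bash
python3 -c "
from h import *
plan([.3705,.249,.131],0)"
```

```text
t=2.23 pos=[0.3734 0.2384 0.2345] yaw=1.6 w=0.0879 F=[-0.27  0.61  0.87] q=[-1.02  0.08  0.37  2.01 -0.03  1.06 -0.62]
turn [0.61 0.19 1.57]  shift now-frame mm [ -2.2 -11.7 103.4]  after-turn-frame mm [ -2.9 -10.6 103.5]
```

>>> {"op": "play_rows", "data": {"increments": [[[0.6, 0.2, 1.5], [-0.003, -0.011, 0.02], 0], [[0, 0, 0], [0, 0, 0.03], 0], [[0, 0, 0], [0, 0, 0.03], 0], [[0, 0, 0], [0, 0, 0], 0]]}}

```text
time_s: 2.72
position: [0.3692, 0.2532, 0.1531]
tool_rot: [1.0, 0.007, 0.001, -0.001]
ft_force: [0.1, -0.2, 0.5]
grip_width: 0.0878
```

```bash
python3 -c "
from h import *
plan([.3705,.249,.131],0)
o=snap('b');crop(o['side'],200,80,340,200,5,'b_s');crop(o['top'],130,180,290,300,5,'b_t')"
```

```text
t=2.73 pos=[0.3692 0.2532 0.1531] yaw=0.8 w=0.0878 F=[ 0.15 -0.23  0.51] q=[-1.02  0.19  0.35  2.11 -0.09  0.85 -0.6 ]
turn [-0.17 -0.08  0.85]  shift now-frame mm [ 1.2  4.3 22.1]  after-turn-frame mm [ 1.3  4.2 22.1]
```

View pics/b_s.png

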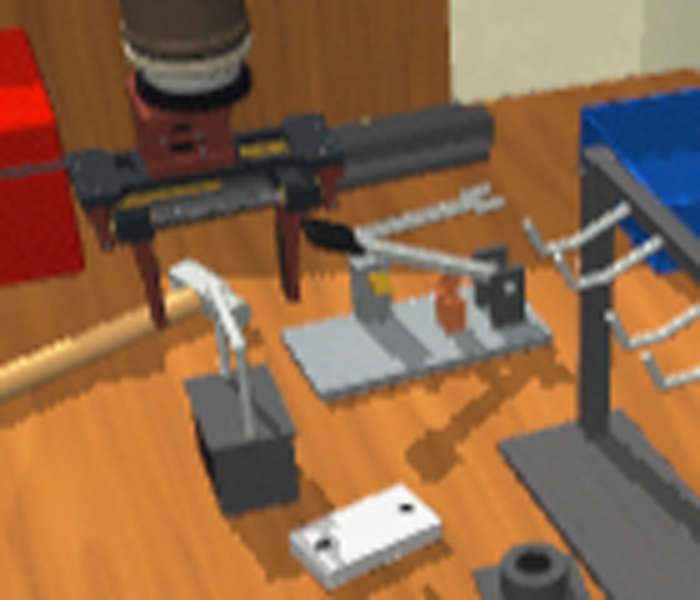

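View pics/b_t.png

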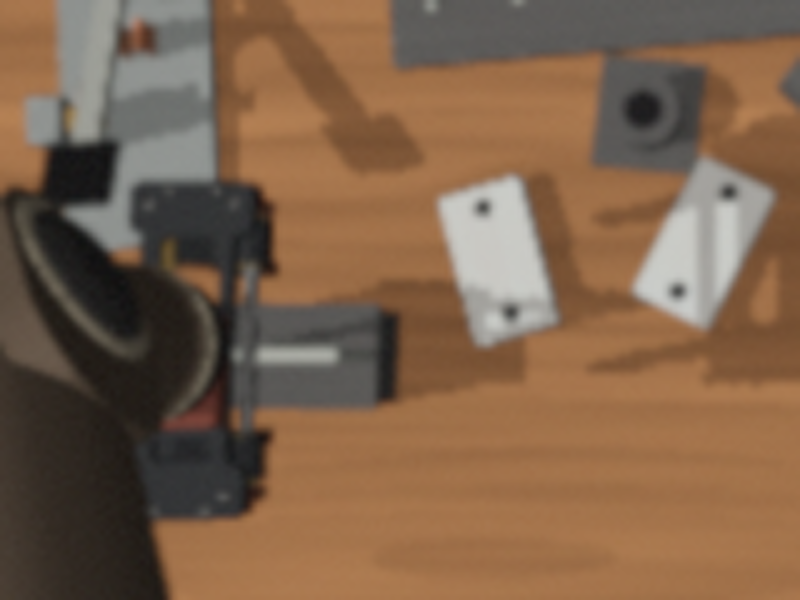

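```bash
python3 -c "
from h import *
o=load('b');st=ctrl.observe();p=st['position'];R=Ro.from_quat(st['tool_rot']).as_matrix()
X=[p,p+R[:,0]*.044,p-R[:,0]*.044,[.3705,.249,.15],[.3705,.291,.15],[.3705,.207,.15],[.6,.0,0]]
print((proj(o['side'],X)-[200,80])*5);print((proj(o['top'],X)-[130,180])*5)
"
```

```text
[[225.34798221 301.85415504]
 [285.05996654 290.14432105]
 [164.48861425 313.78517801]
 [227.52233414 311.47533435]
 [215.00875508 281.94527622]
 [240.6066415  342.35386093]
 [646.47172336 611.34376778]]
[[250.61958353 353.03238528]
 [253.31424578 277.33805561]
 [247.84104256 429.51885182]
 [261.87556742 353.43725102]
 [189.79528129 353.1702965 ]
 [333.84425576 353.72318868]
 [718.16856636  15.02647985]]
```

>>> {"op": "play_rows", "data": {"increments": [[[0, 0, 0.8], [0.001, 0.004, 0.02], 0], [[0, 0, 0], [0, 0, 0.003], 0], [[0, 0, 0], [0, 0, 0], 120], [[0, 0, 0], [0, 0, 0], 255], [[0, 0, 0], [0, 0, 0], 255], [[0, 0, 0], [0, 0, 0], 255], [[0, 0, 0], [0, 0, 0], 255], [[0, 0, 0], [0, 0, 0], 255]], "newtons": 50}}

```text
time_s: 3.82
position: [0.3744, 0.2538, 0.1375]
tool_rot: [1.0, 0.002, 0.005, -0.006]
ft_force: [0.1, 1.2, 0.7]
grip_width: 0.0312
```

```bash
python3 -c "
from h import *
plan([.3705,.249,.131],0)"
```

```text
t=3.83 pos=[0.3744 0.2538 0.1375] yaw=0.2 w=0.0312 F=[0.13 1.21 0.73] q=[-1.01  0.21  0.35  2.13 -0.11  0.8  -0.58]
turn [-0.73 -0.58  0.2 ]  shift now-frame mm [-4.   4.9  6.3]  after-turn-frame mm [-3.9  4.8  6.5]
```

>>> {"op": "play_rows", "data": {"increments": [[[-0.7, -0.6, 0], [-0.004, 0.005, 0.007], 200], [[0, 0, 0], [0, 0, 0], 255], [[0, 0, 0], [0, 0, 0], 255], [[0, 0, 0], [0, 0, 0], 255], [[0, 0, 0], [0, 0, 0], 255], [[0, 0, 0], [0, 0, 0], 255], [[0, 0, 0], [0, 0, 0], 255]]}}

```text
time_s: 4.7
position: [0.37, 0.2484, 0.1297]
tool_rot: [1.0, 0.002, -0.001, 0.0]
ft_force: [-1.2, -0.4, 1.1]
grip_width: 0.0089
```

```bash
python3 -c "
from h import *
plan([.3705,.249,.131],0)"
```

```text
t=4.70 pos=[0.37   0.2484 0.1297] yaw=0.2 w=0.0089 F=[-1.18 -0.35  1.11] q=[-1.    0.23  0.35  2.14 -0.11  0.8  -0.58]
turn [0.03 0.09 0.19]  shift now-frame mm [ 0.5 -0.6 -1.3]  after-turn-frame mm [ 0.5 -0.6 -1.3]
```

>>> {"op": "play_rows", "data": {"increments": [[[0, 0, 0], [0, 0, -0.015], 255], [[0, 0, 0], [0, 0, -0.025], 255], [[0, 0, 0], [0, 0, -0.03], 255], [[0, 0, 0], [0, 0, -0.03], 255], [[0, 0, 0], [0, 0, -0.01], 255], [[0, 0, 0], [0, 0, 0], 255], [[0, 0, 0], [0, 0, 0], 255]]}}

```text
time_s: 5.58
position: [0.3683, 0.2468, 0.2393]
tool_rot: [1.0, 0.002, -0.003, 0.003]
ft_force: [0.1, 0.1, -1.9]
grip_width: 0.0085
```

```bash
python3 -c "
from h import *
plan([.515,.106,.246],5.3)
o=snap('c');crop(o['side'],180,60,340,180,5,'c_s')"
```

```text
t=5.58 pos=[0.3683 0.2468 0.2393] yaw=0.2 w=0.0085 F=[ 0.14  0.11 -1.93] q=[-1.04  0.08  0.37  2.   -0.03  1.08 -0.66]
turn [ 0.31  0.35 -5.09]  shift now-frame mm [146.1 141.4  -6.7]  after-turn-frame mm [133.  153.8  -6.7]
```

View pics/c_s.png

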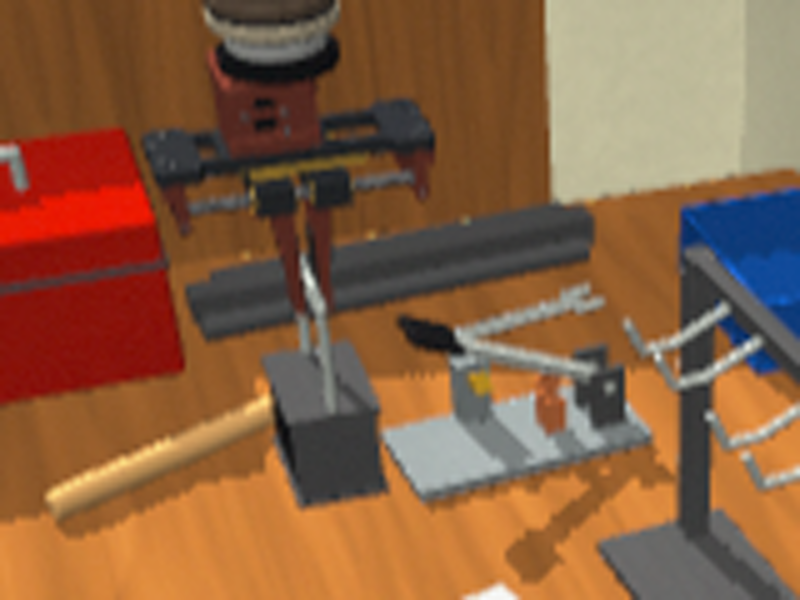

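>>> {"op": "play_rows", "data": {"increments": [[[0, 0, -2.5], [0.01, 0.012, -0.003], 255], [[0, 0, -2.5], [0.02, 0.022, -0.003], 255], [[0, 0, 0], [0.024, 0.028, 0], 255], [[0, 0, 0], [0.024, 0.028, 0], 255], [[0, 0, 0], [0.024, 0.028, 0], 255], [[0, 0, 0], [0.015, 0.018, 0], 255], [[0, 0, 0], [0.008, 0.01, 0], 255], [[0, 0, 0], [0, 0, 0], 255], [[0, 0, 0], [0, 0, 0], 255]]}}

```text
time_s: 6.8
position: [0.5053, 0.1079, 0.2388]
tool_rot: [0.999, 0.049, -0.008, 0.006]
ft_force: [-0.3, 0.2, -1.7]
grip_width: 0.0087
```

```bash
python3 -c "
from h import *
plan([.515,.106,.246],5.3)
plan([.5852,.1126,.246],5.3)
o=snap('d');crop(o['side'],220,60,400,200,4,'d_s')"
```

```text
t=6.80 pos=[0.5053 0.1079 0.2388] yaw=5.6 w=0.0087 F=[-0.32  0.16 -1.71] q=[-0.75  0.23  0.53  1.85 -0.12  1.11 -0.08]
turn [0.64 0.92 0.3 ]  shift now-frame mm [ 9.3  2.9 -7.3]  after-turn-frame mm [ 9.5  2.7 -7.2]
t=6.80 pos=[0.5053 0.1079 0.2388] yaw=5.6 w=0.0087 F=[-0.32  0.16 -1.71] q=[-0.75  0.23  0.53  1.85 -0.12  1.11 -0.08]
turn [0.64 0.92 0.3 ]  shift now-frame mm [79.8  3.1 -8.5]  after-turn-frame mm [80.   2.6 -7.2]
```

View pics/d_s.png

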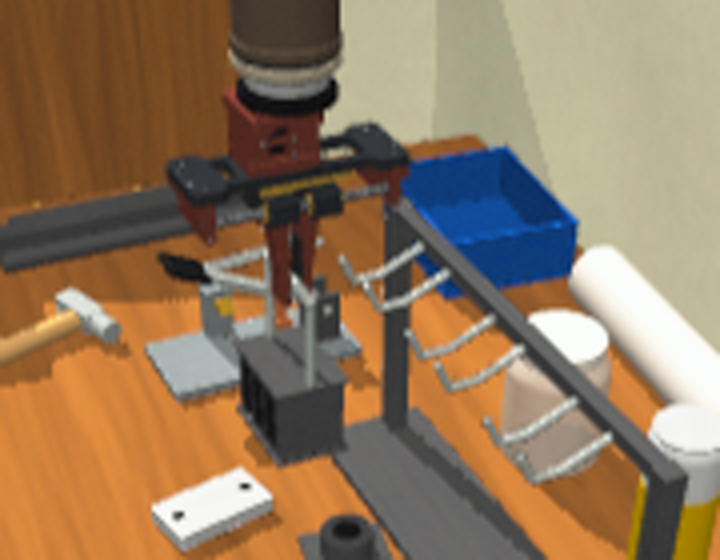

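>>> {"op": "play_rows", "data": {"increments": [[[0.6, 0.9, 0.3], [0.005, 0.003, -0.012], 255], [[0, 0, 0], [0, 0, 0], 255], [[0, 0, 0], [0, 0, 0], 255]]}}

```text
time_s: 7.28
position: [0.5108, 0.1067, 0.2525]
tool_rot: [0.999, 0.047, 0.001, -0.001]
ft_force: [0.7, 0.7, -2.5]
grip_width: 0.0086
```

```bash
python3 -c "
from h import *
plan([.5852,.1126,.248],5.3)"
```

```text
t=7.28 pos=[0.5108 0.1067 0.2525] yaw=5.4 w=0.0086 F=[ 0.65  0.68 -2.5 ] q=[-0.74  0.22  0.53  1.83 -0.12  1.12 -0.07]
turn [-0.08 -0.13  0.11]  shift now-frame mm [74.6  1.1  4.7]  after-turn-frame mm [74.6  1.   4.5]
```

>>> {"op": "play_rows", "data": {"increments": [[[0, 0, 0], [0.015, 0.001, 0.001], 255], [[0, 0, 0], [0.02, 0, 0], 255], [[0, 0, 0], [0.02, 0, 0], 255], [[0, 0, 0], [0.015, 0, 0], 255], [[0, 0, 0], [0.005, 0, 0], 255], [[0, 0, 0], [0, 0, 0], 255], [[0, 0, 0], [0, 0, 0], 255]]}}

```text
time_s: 8.15
position: [0.5908, 0.1135, 0.2497]
tool_rot: [0.999, 0.048, 0.001, -0.0]
ft_force: [-0.4, 0.7, -2.2]
grip_width: 0.0086
```

```bash
python3 -c "
from h import *
plan([.5852,.1126,.2097],5.3)
o=snap('e');crop(o['side'],260,60,400,180,5,'e_s');crop(o['top'],180,120,300,210,6,'e_t')"
```

```text
t=8.15 pos=[0.5908 0.1135 0.2497] yaw=5.5 w=0.0086 F=[-0.4   0.74 -2.22] q=[-0.66  0.37  0.53  1.65 -0.2   1.17  0.01]
turn [-0.03 -0.07  0.22]  shift now-frame mm [-5.7  0.4 40. ]  after-turn-frame mm [-5.7  0.4 40. ]
```

View pics/e_s.png

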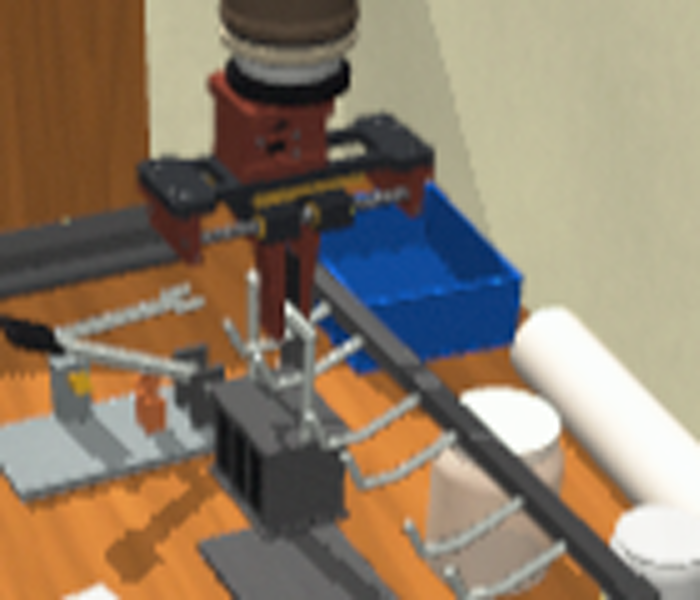

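View pics/e_t.png

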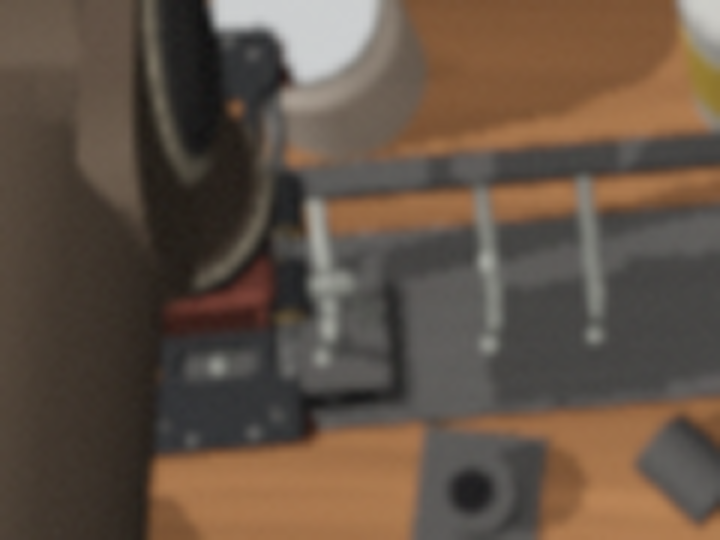

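>>> {"op": "play_rows", "data": {"increments": [[[0, 0, 0], [-0.005, 0, 0.01], 255], [[0, 0, 0], [0, 0, 0.012], 255], [[0, 0, 0], [0, 0, 0.01], 255], [[0, 0, 0], [0, 0, 0.004], 255], [[0, 0, 0], [0, 0, 0], 255], [[0, 0, 0], [0, 0, 0], 255]]}}

```text
time_s: 9.0
position: [0.5854, 0.1135, 0.2172]
tool_rot: [0.999, 0.048, 0.003, -0.003]
ft_force: [0.6, -1.4, 0.0]
grip_width: 0.0089
```

```bash
python3 -c "
from h import *
plan([.5852,.1126,.2097],5.3)"
```

```text
t=9.00 pos=[0.5854 0.1135 0.2172] yaw=5.5 w=0.0089 F=[ 0.62 -1.38  0.02] q=[-0.66  0.39  0.52  1.71 -0.22  1.1   0.03]
turn [-0.3  -0.32  0.24]  shift now-frame mm [-0.4  0.9  7.5]  after-turn-frame mm [-0.3  0.9  7.5]
```

>>> {"op": "play_rows", "data": {"increments": [[[0, 0, 0], [0, 0, 0.003], 255], [[0, 0, 0], [0, 0, 0.003], 255], [[0, 0, 0], [0, 0, 0], 255], [[0, 0, 0], [0, 0, 0], 255]]}}

```text
time_s: 9.5
position: [0.5857, 0.1136, 0.217]
tool_rot: [0.999, 0.048, 0.004, -0.005]
ft_force: [-1.5, -1.0, 2.1]
grip_width: 0.0087
```

```bash
python3 -c "
from h import *
plan([.5852,.1126,.2097],5.3)
o=snap('f');crop(o['side'],260,60,400,180,5,'f_s')"
```

```text
t=9.50 pos=[0.5857 0.1136 0.217 ] yaw=5.5 w=0.0087 F=[-1.48 -0.97  2.08] q=[-0.66  0.39  0.52  1.71 -0.22  1.09  0.03]
turn [-0.53 -0.47  0.23]  shift now-frame mm [-0.7  1.   7.3]  after-turn-frame mm [-0.6  0.9  7.3]
```

View pics/f_s.png

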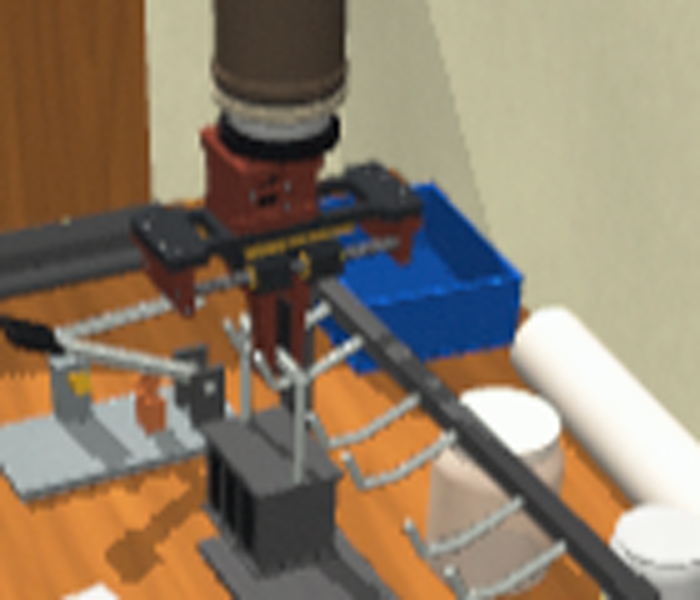

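```bash
python3 -c "
from h import *
o=load('f')
im=o['side']['img'][90:170,290:350];k=10
im=cv2.resize(im,None,fx=k,fy=k,interpolation=cv2.INTER_CUBIC)
st=ctrl.observe();p=st['position'];R=Ro.from_quat(st['tool_rot']).as_matrix()
b=p-R[:,2]*.0203
X=[b,b+R[:,1]*.042,b-R[:,1]*.042,[.5603,.1343,.248],[.5643,.0867,.248]]
for q,c in zip((proj(o['side'],X)-[290,90])*k,[(0,0,255)]*3+[(0,255,0)]*2): cv2.circle(im,tuple(int(v) for v in q),4,c,-1)
cv2.imwrite('pics/f_z.png',im[:, :])
"
```

```text
(no output)
```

View pics/f_z.png

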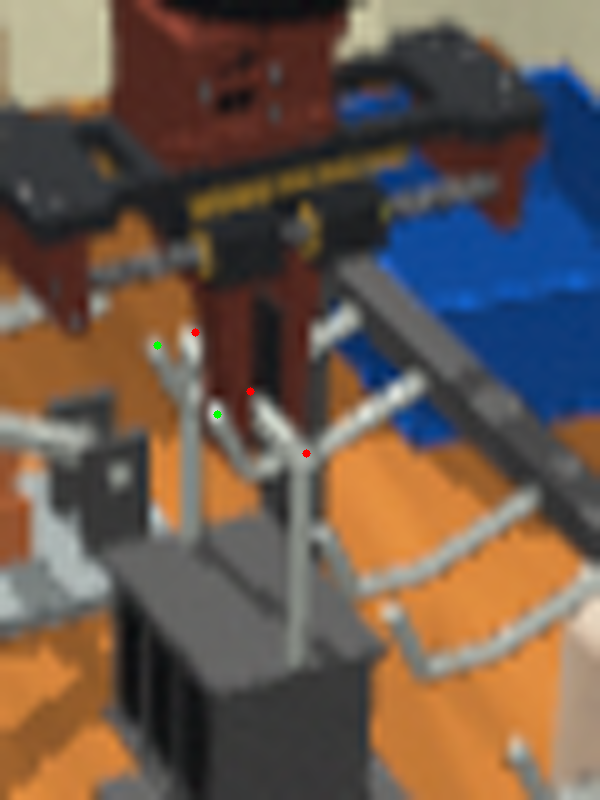

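>>> {"op": "play_rows", "data": {"increments": [[[0, 0, 0], [0, 0, 0], 215], [[0, 0, 0], [0, 0, 0], 205], [[0, 0, 0], [0, 0, 0], 195], [[0, 0, 0], [0, 0, 0], 190], [[0, 0, 0], [0, 0, 0], 190]]}}

```text
time_s: 10.22
position: [0.5855, 0.1136, 0.215]
tool_rot: [0.999, 0.048, 0.003, -0.004]
ft_force: [-0.1, 0.7, 0.2]
grip_width: 0.0226
```

```bash
python3 -c "
from h import *
plan([.5852,.1126,.2097],5.3)
o=snap('g');crop(o['side'],290,90,360,170,8,'g_s')"
```

```text
t=10.22 pos=[0.5855 0.1136 0.215 ] yaw=5.5 w=0.0226 F=[-0.14  0.72  0.16] q=[-0.66  0.39  0.52  1.71 -0.22  1.09  0.03]
turn [-0.44 -0.35  0.24]  shift now-frame mm [-0.5  1.   5.2]  after-turn-frame mm [-0.4  0.9  5.3]
```

View pics/g_s.png

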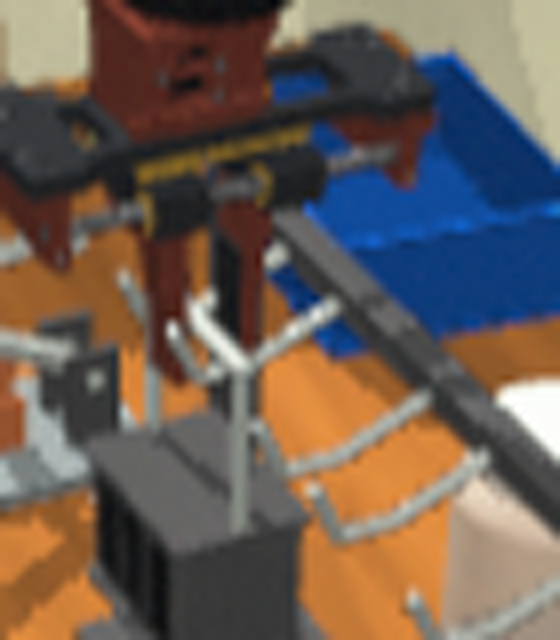

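>>> {"op": "play_rows", "data": {"increments": [[[0, 0, 0], [0, 0, -0.015], 190], [[0, 0, 0], [0, 0, -0.025], 190], [[0, 0, 0], [0, 0, -0.03], 190], [[0, 0, 0], [-0.02, 0, -0.02], 190], [[0, 0, 0], [-0.04, 0, 0], 100], [[0, 0, 0], [-0.04, 0, 0], 0], [[0, 0, 0], [-0.03, 0, 0], 0], [[0, 0, 0], [0, 0, 0], 0]]}}

```text
time_s: 11.32
position: [0.454, 0.099, 0.3146]
tool_rot: [0.999, 0.047, 0.007, -0.005]
ft_force: [-0.3, -0.6, 0.4]
grip_width: 0.0592
```

```bash
python3 -c "
from h import *
plan([.411,-.1515,.22],0)
o=snap('i');crop(o['side'],260,90,360,190,8,'i_s');crop(o['top'],180,130,420,310,3.3,'i_t')"
```

```text
t=11.32 pos=[0.454  0.099  0.3146] yaw=5.4 w=0.0592 F=[-0.28 -0.62  0.38] q=[-0.81  0.03  0.52  1.87 -0.02  1.23 -0.19]
turn [-0.62 -0.77  5.43]  shift now-frame mm [-67.8 246.2  91.1]  after-turn-frame mm [-43.  250.5  94.6]
```

View pics/i_s.png

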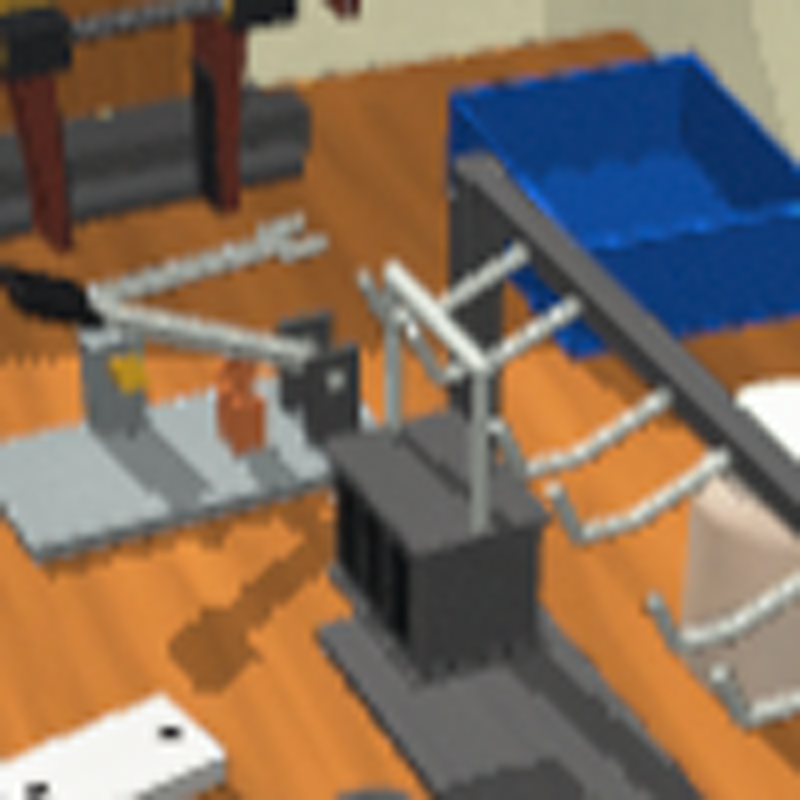

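View pics/i_t.png

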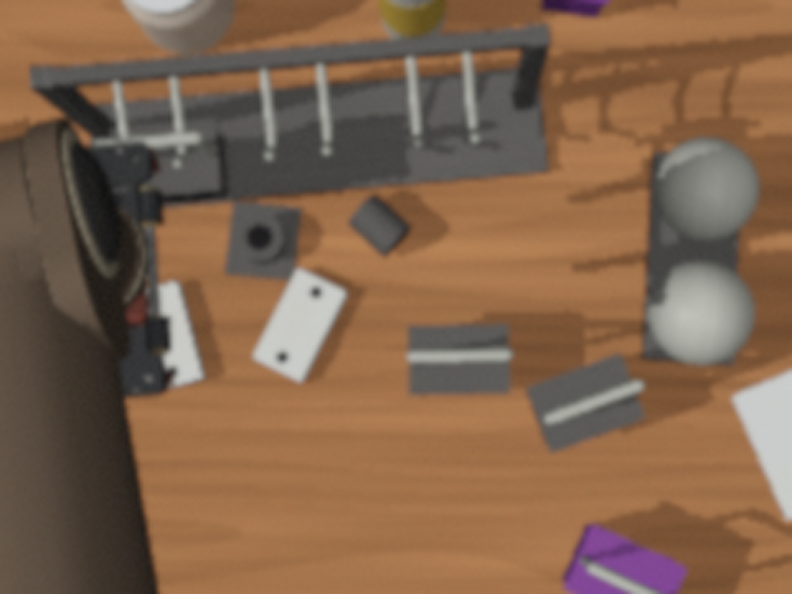

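>>> {"op": "play_rows", "data": {"increments": [[[-0.6, -0.8, 5.4], [-0.006, 0.02, 0.01], 0], [[0, 0, 0], [-0.006, 0.036, 0.013], 0], [[0, 0, 0], [-0.006, 0.036, 0.013], 0], [[0, 0, 0], [-0.006, 0.036, 0.013], 0], [[0, 0, 0], [-0.006, 0.036, 0.013], 0], [[0, 0, 0], [-0.006, 0.036, 0.013], 0], [[0, 0, 0], [-0.006, 0.03, 0.01], 0], [[0, 0, 0], [0, 0.01, 0], 0], [[0, 0, 0], [0, 0, 0], 0], [[0, 0, 0], [0, 0, 0], 0]]}}

```text
time_s: 12.68
position: [0.4252, -0.1494, 0.2305]
tool_rot: [1.0, -0.002, 0.003, 0.004]
ft_force: [-0.6, -0.3, 1.2]
grip_width: 0.0881
```

```bash
python3 -c "
from h import *
plan([.411,-.1515,.130],0)"
```

```text
t=12.68 pos=[ 0.4252 -0.1494  0.2305] yaw=-0.3 w=0.0881 F=[-0.64 -0.27  1.24] q=[-0.49  0.09  0.78  2.03 -0.07  1.04  0.32]
turn [ 0.51 -0.34 -0.27]  shift now-frame mm [-14.8   1.3 100.4]  after-turn-frame mm [-14.2   2.1 100.5]
```

>>> {"op": "play_rows", "data": {"increments": [[[0.5, -0.3, -0.3], [-0.014, 0.002, 0.01], 0], [[0, 0, 0], [0, 0, 0.03], 0], [[0, 0, 0], [0, 0, 0.03], 0], [[0, 0, 0], [0, 0, 0.02], 0], [[0, 0, 0], [0, 0, 0], 0]]}}

```text
time_s: 13.3
position: [0.4086, -0.1476, 0.137]
tool_rot: [1.0, 0.004, 0.0, -0.002]
ft_force: [-0.0, -0.6, -0.2]
grip_width: 0.0881
```

```bash
python3 -c "
from h import *
plan([.411,-.1515,.130],0)"
```

```text
t=13.30 pos=[ 0.4086 -0.1476  0.137 ] yaw=0.4 w=0.0881 F=[-0.03 -0.62 -0.18] q=[-0.41  0.23  0.76  2.17 -0.22  0.82  0.5 ]
turn [-0.22 -0.    0.43]  shift now-frame mm [2.4 4.  7. ]  after-turn-frame mm [2.4 3.9 7. ]
```

>>> {"op": "play_rows", "data": {"increments": [[[0, 0, 0.4], [0.002, 0.004, 0.007], 100], [[0, 0, 0], [0, 0, 0], 150], [[0, 0, 0], [0, 0, 0], 150], [[0, 0, 0], [0, 0, 0], 150]]}}

```text
time_s: 13.8
position: [0.4115, -0.1517, 0.1315]
tool_rot: [1.0, 0.0, 0.002, -0.002]
ft_force: [0.6, -0.9, -0.3]
grip_width: 0.0514
```

```bash
python3 -c "
from h import *
plan([.411,-.1515,.130],0)"
```

```text
t=13.80 pos=[ 0.4115 -0.1517  0.1315] yaw=0.0 w=0.0514 F=[ 0.61 -0.87 -0.27] q=[-0.4   0.25  0.76  2.17 -0.24  0.8   0.52]
turn [-0.26 -0.18  0.05]  shift now-frame mm [-0.5 -0.2  1.5]  after-turn-frame mm [-0.5 -0.2  1.5]
```

Close, then lift.

>>> {"op": "play_rows", "data": {"increments": [[[0, 0, 0], [0, 0, 0.001], 255], [[0, 0, 0], [0, 0, 0], 255], [[0, 0, 0], [0, 0, 0], 255], [[0, 0, 0], [0, 0, 0], 255], [[0, 0, 0], [0, 0, 0], 255], [[0, 0, 0], [0, 0, 0], 255], [[0, 0, 0], [0, 0, -0.015], 255], [[0, 0, 0], [0, 0, -0.025], 255], [[0, 0, 0], [0, 0, -0.03], 255], [[0, 0, 0], [0, 0, -0.03], 255], [[0, 0, 0], [0, 0, -0.015], 255], [[0, 0, 0], [0, 0, 0], 255]]}}

```text
time_s: 15.3
position: [0.4101, -0.1536, 0.2526]
tool_rot: [1.0, -0.001, 0.002, -0.002]
ft_force: [-0.3, -0.2, -2.9]
grip_width: 0.0087
```

```bash
python3 -c "
from h import *
plan([.525,-.0177,.25],5.3)
o=snap('j');crop(o['side'],220,100,380,220,5,'j_s')"
```

```text
t=15.30 pos=[ 0.4101 -0.1536  0.2526] yaw=-0.1 w=0.0087 F=[-0.26 -0.15 -2.88] q=[-0.52  0.03  0.81  2.02 -0.03  1.1   0.3 ]
turn [-0.21 -0.21 -5.43]  shift now-frame mm [ 114.6 -136.2    3.5]  after-turn-frame mm [ 127.  -124.7    2.6]
```

View pics/j_s.png

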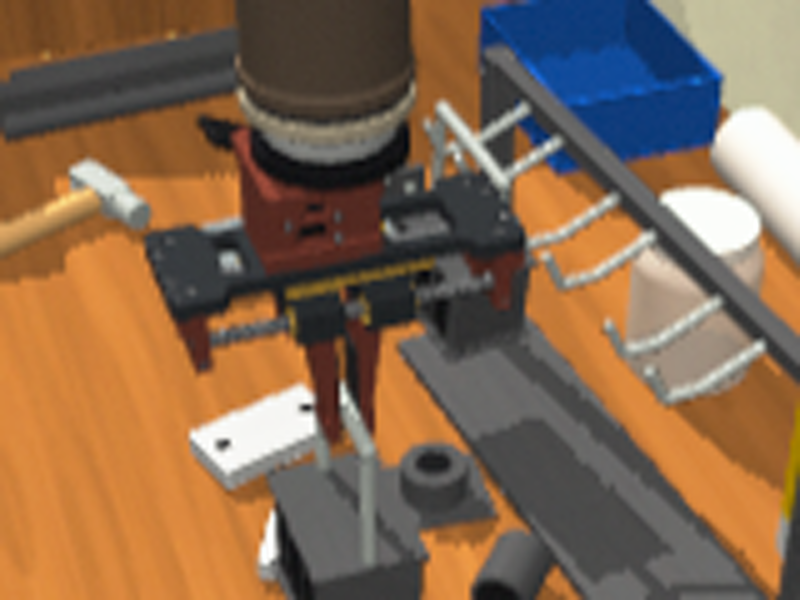

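>>> {"op": "play_rows", "data": {"increments": [[[0, 0, -2.7], [0.01, -0.012, 0], 255], [[0, 0, -2.7], [0.02, -0.022, 0], 255], [[0, 0, 0], [0.025, -0.025, 0], 255], [[0, 0, 0], [0.025, -0.025, 0], 255], [[0, 0, 0], [0.02, -0.02, 0], 255], [[0, 0, 0], [0.012, -0.012, 0], 255], [[0, 0, 0], [0.006, -0.006, 0], 255], [[0, 0, 0], [0, 0, 0], 255], [[0, 0, 0], [0, 0, 0], 255]]}}

```text
time_s: 16.52
position: [0.5231, -0.0079, 0.2459]
tool_rot: [0.998, 0.057, -0.004, -0.001]
ft_force: [0.8, -0.4, -1.3]
grip_width: 0.0089
```

```bash
python3 -c "
from h import *
plan([.525,-.0177,.25],5.3)
plan([.597,-.011,.252],5.3)"
```

```text
t=16.52 pos=[ 0.5231 -0.0079  0.2459] yaw=6.5 w=0.0089 F=[ 0.76 -0.4  -1.26] q=[-0.64  0.25  0.69  1.84 -0.18  1.12  0.22]
turn [-0.14  0.43  1.19]  shift now-frame mm [ 0.8 10.  -4.1]  after-turn-frame mm [ 1.  10.  -4.1]
t=16.52 pos=[ 0.5231 -0.0079  0.2459] yaw=6.5 w=0.0089 F=[ 0.76 -0.4  -1.26] q=[-0.64  0.25  0.69  1.84 -0.18  1.12  0.22]
turn [-0.14  0.43  1.19]  shift now-frame mm [73.  11.4 -6.6]  after-turn-frame mm [73.3  9.9 -6.1]
```

>>> {"op": "play_rows", "data": {"increments": [[[0, 0.4, 1.2], [0.001, 0.01, -0.005], 255], [[0, 0, 0], [0, 0, 0], 255], [[0, 0, 0], [0, 0, 0], 255]]}}

```text
time_s: 16.9
position: [0.5248, -0.0206, 0.2521]
tool_rot: [0.999, 0.044, 0.001, -0.002]
ft_force: [0.4, 0.0, -2.3]
grip_width: 0.0091
```

```bash
python3 -c "
from h import *
plan([.597,-.011,.252],5.3)"
```

```text
t=16.90 pos=[ 0.5248 -0.0206  0.2521] yaw=5.0 w=0.0091 F=[ 0.36  0.04 -2.29] q=[-0.63  0.24  0.7   1.83 -0.18  1.13  0.22]
turn [-0.18 -0.08 -0.3 ]  shift now-frame mm [72.8 -3.3  0.2]  after-turn-frame mm [72.8 -2.9  0.1]
```

>>> {"op": "play_rows", "data": {"increments": [[[0, 0, 0], [0.015, -0.003, 0], 255], [[0, 0, 0], [0.02, 0, 0], 255], [[0, 0, 0], [0.018, 0, 0], 255], [[0, 0, 0], [0.012, 0, 0], 255], [[0, 0, 0], [0.004, 0, 0], 255], [[0, 0, 0], [0, 0, 0], 255], [[0, 0, 0], [0, 0, 0], 255]]}}

```text
time_s: 17.77
position: [0.5979, -0.009, 0.2514]
tool_rot: [0.999, 0.045, 0.0, -0.002]
ft_force: [-0.6, -0.3, -2.6]
grip_width: 0.0088
```

```bash
python3 -c "
from h import *
plan([.597,-.011,.215],5.3)"
```

```text
t=17.77 pos=[ 0.5979 -0.009   0.2514] yaw=5.2 w=0.0088 F=[-0.63 -0.32 -2.64] q=[-0.56  0.39  0.68  1.66 -0.27  1.18  0.27]
turn [-0.24 -0.07 -0.15]  shift now-frame mm [-1.1  2.1 36.4]  after-turn-frame mm [-1.1  1.9 36.4]
```

>>> {"op": "play_rows", "data": {"increments": [[[0, 0, 0], [-0.001, 0.002, 0.01], 255], [[0, 0, 0], [0, 0, 0.012], 255], [[0, 0, 0], [0, 0, 0.009], 255], [[0, 0, 0], [0, 0, 0.004], 255], [[0, 0, 0], [0, 0, 0.003], 255], [[0, 0, 0], [0, 0, 0], 255], [[0, 0, 0], [0, 0, 0], 255]]}}

```text
time_s: 18.65
position: [0.5967, -0.0111, 0.2178]
tool_rot: [0.999, 0.045, 0.003, -0.005]
ft_force: [-0.1, 0.8, -1.4]
grip_width: 0.0088
```

```bash
python3 -c "
from h import *
plan([.597,-.011,.215],5.3)
o=snap('k');crop(o['side'],290,100,390,180,8,'k_s')"
```

```text
t=18.65 pos=[ 0.5967 -0.0111  0.2178] yaw=5.1 w=0.0088 F=[-0.13  0.81 -1.36] q=[-0.55  0.42  0.67  1.71 -0.29  1.11  0.3 ]
turn [-0.54 -0.32 -0.18]  shift now-frame mm [ 0.3 -0.1  2.8]  after-turn-frame mm [ 0.3 -0.1  2.8]
```

View pics/k_s.png

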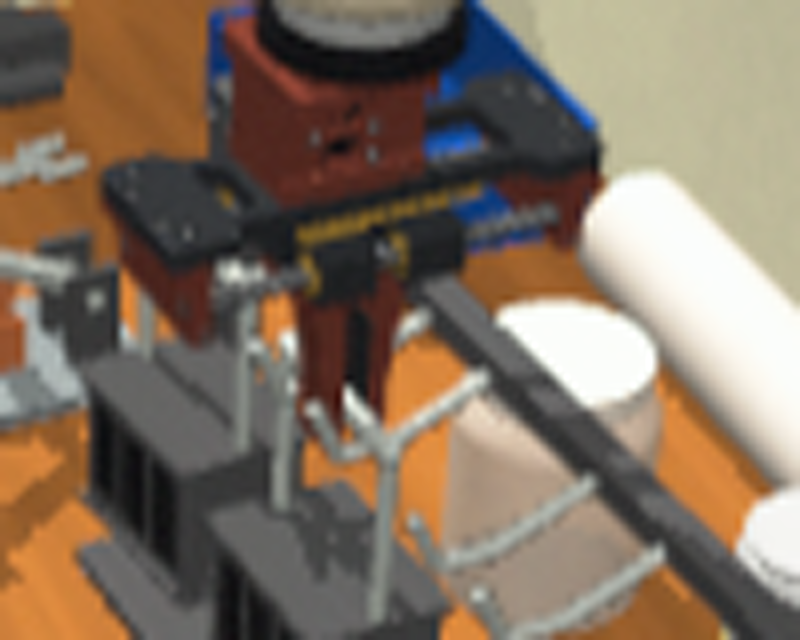

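>>> {"op": "play_rows", "data": {"increments": [[[0, 0, 0], [0, 0, 0.003], 255], [[0, 0, 0], [0, 0, 0.003], 255], [[0, 0, 0], [0, 0, 0], 255], [[0, 0, 0], [0, 0, 0], 255]]}}

```text
time_s: 19.25
position: [0.597, -0.0111, 0.2177]
tool_rot: [0.999, 0.045, 0.004, -0.007]
ft_force: [-0.4, 0.6, 0.5]
grip_width: 0.0087
```

```bash
python3 -c "
from h import *
plan([.597,-.011,.215],5.3)"
```

```text
t=19.25 pos=[ 0.597  -0.0111  0.2177] yaw=5.1 w=0.0087 F=[-0.41  0.59  0.51] q=[-0.54  0.41  0.67  1.71 -0.3   1.11  0.3 ]
turn [-0.75 -0.45 -0.18]  shift now-frame mm [-0.  -0.1  2.7]  after-turn-frame mm [ 0.  -0.1  2.7]
```

Seated (force went from −2.6 N to about 0). Release and retreat.

>>> {"op": "play_rows", "data": {"increments": [[[0, 0, 0], [0, 0, 0], 215], [[0, 0, 0], [0, 0, 0], 205], [[0, 0, 0], [0, 0, 0], 195], [[0, 0, 0], [0, 0, 0], 190], [[0, 0, 0], [0, 0, 0], 190], [[0, 0, 0], [0, 0, -0.015], 190], [[0, 0, 0], [0, 0, -0.025], 190], [[0, 0, 0], [0, 0, -0.03], 190], [[0, 0, 0], [-0.02, 0, -0.02], 190], [[0, 0, 0], [-0.04, 0, 0], 100], [[0, 0, 0], [-0.04, 0, 0], 0], [[0, 0, 0], [-0.03, 0, 0], 0]]}}

```text
time_s: 20.75
position: [0.4663, -0.0254, 0.3138]
tool_rot: [0.999, 0.044, 0.006, -0.005]
ft_force: [0.2, -0.3, 0.4]
grip_width: 0.0484
```

```bash
python3 -c "
from h import *
plan([.3696,-.272,.24],19.5)
o=snap('l');crop(o['side'],240,90,440,280,4,'l_s');crop(o['top'],180,130,420,310,3.3,'l_t')"
```

```text
t=20.75 pos=[ 0.4663 -0.0254  0.3138] yaw=5.0 w=0.0484 F=[ 0.23 -0.29  0.43] q=[-0.72  0.04  0.71  1.87 -0.04  1.23  0.09]
turn [ -0.51  -0.74 -14.47]  shift now-frame mm [-118.7  237.9   69.9]  after-turn-frame mm [-173.4  200.2   73.8]
```

View pics/l_s.png

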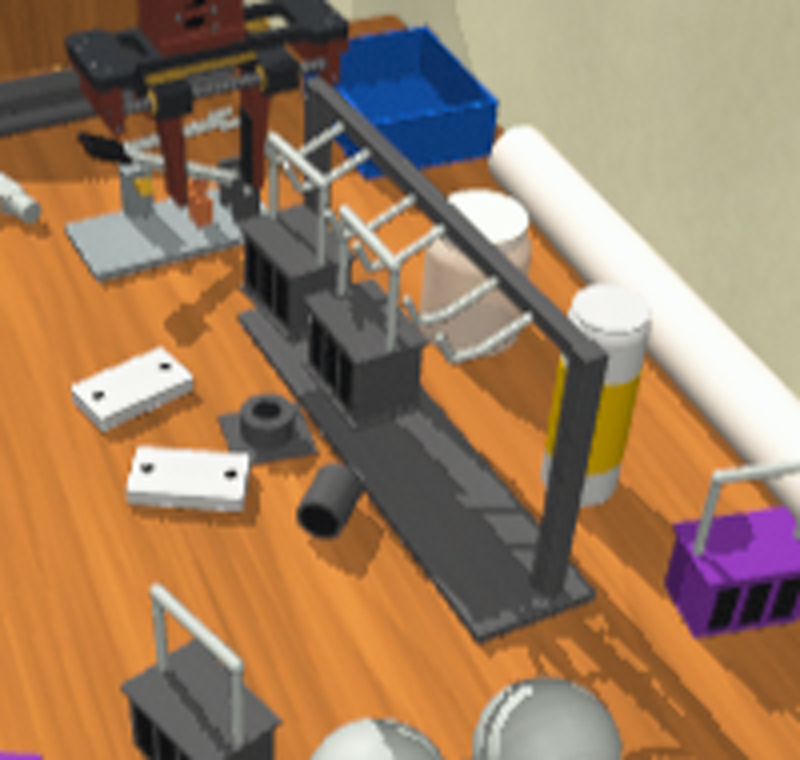

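View pics/l_t.png

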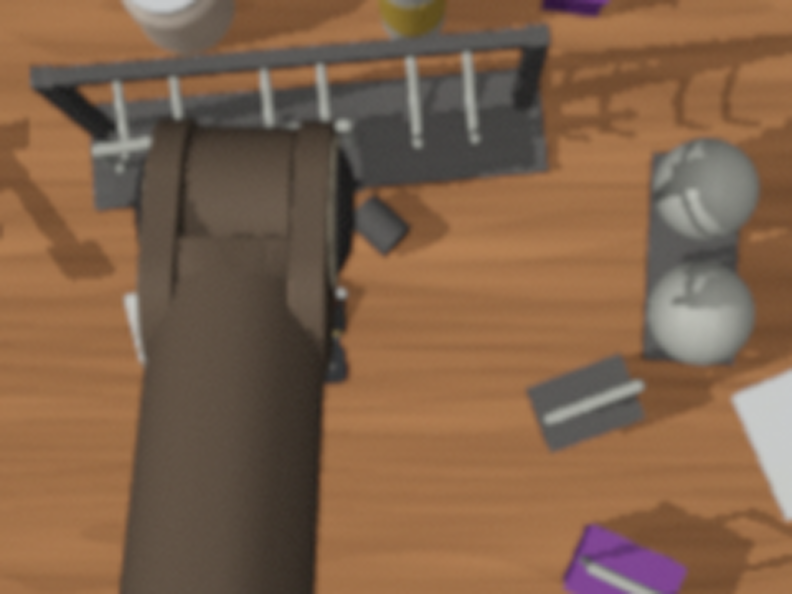

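>>> {"op": "play_rows", "data": {"increments": [[[-0.5, -0.7, -7.2], [-0.01, 0.01, 0], 0], [[0, 0, -7.2], [-0.016, 0.02, 0], 0], [[0, 0, 0], [-0.028, 0.03, 0.013], 0], [[0, 0, 0], [-0.028, 0.033, 0.013], 0], [[0, 0, 0], [-0.028, 0.033, 0.013], 0], [[0, 0, 0], [-0.028, 0.033, 0.013], 0], [[0, 0, 0], [-0.018, 0.022, 0.01], 0], [[0, 0, 0], [-0.008, 0.01, 0.005], 0], [[0, 0, 0], [0, 0, 0], 0], [[0, 0, 0], [0, 0, 0], 0]]}}

```text
time_s: 22.1
position: [0.3766, -0.2674, 0.2526]
tool_rot: [0.985, 0.173, 0.007, 0.001]
ft_force: [-0.6, -0.5, 0.5]
grip_width: 0.0878
```

```bash
python3 -c "
from h import *
plan([.3696,-.272,.13],19.5)"
```

```text
t=22.10 pos=[ 0.3766 -0.2674  0.2526] yaw=19.9 w=0.0878 F=[-0.56 -0.52  0.52] q=[-0.38  0.1   1.    1.99 -0.11  1.09  1.  ]
turn [ 0.31 -0.79  0.42]  shift now-frame mm [ -9.8   1.3 122.5]  after-turn-frame mm [ -8.1   2.  122.6]
```

>>> {"op": "play_rows", "data": {"increments": [[[0.3, -0.8, 0.4], [-0.008, 0.002, 0.015], 0], [[0, 0, 0], [0, 0, 0.03], 0], [[0, 0, 0], [0, 0, 0.03], 0], [[0, 0, 0], [0, 0, 0.025], 0], [[0, 0, 0], [0, 0, 0.01], 0], [[0, 0, 0], [0, 0, 0], 0]]}}

```text
time_s: 22.85
position: [0.3706, -0.2699, 0.1371]
tool_rot: [0.985, 0.172, -0.001, -0.001]
ft_force: [0.5, 0.2, 0.7]
grip_width: 0.0881
```

```bash
python3 -c "
from h import *
plan([.3696,-.272,.13],19.5)"
```

```text
t=22.85 pos=[ 0.3706 -0.2699  0.1371] yaw=19.8 w=0.0881 F=[0.49 0.24 0.7 ] q=[-0.22  0.32  0.91  2.12 -0.34  0.85  1.24]
turn [-0.09  0.12  0.33]  shift now-frame mm [-1.7  1.7  7.1]  after-turn-frame mm [-1.7  1.7  7.1]
```

>>> {"op": "play_rows", "data": {"increments": [[[0, 0, 0.3], [-0.0015, 0.0015, 0.006], 120], [[0, 0, 0], [0, 0, 0], 200], [[0, 0, 0], [0, 0, 0], 255], [[0, 0, 0], [0, 0, 0], 255], [[0, 0, 0], [0, 0, 0], 255], [[0, 0, 0], [0, 0, 0], 255], [[0, 0, 0], [0, 0, 0], 255], [[0, 0, 0], [0, 0, 0], 255], [[0, 0, 0], [0, 0, 0], 255]]}}

```text
time_s: 23.98
position: [0.3712, -0.2723, 0.1329]
tool_rot: [0.985, 0.17, 0.001, -0.0]
ft_force: [-0.8, 0.1, -0.0]
grip_width: 0.0084
```

>>> {"op": "play_rows", "data": {"increments": [[[0, 0, 0], [0, 0, 0], 255], [[0, 0, 0], [0, 0, -0.015], 255], [[0, 0, 0], [0, 0, -0.025], 255], [[0, 0, 0], [0, 0, -0.03], 255], [[0, 0, 0], [0, 0, -0.03], 255], [[0, 0, 0], [0, 0, -0.015], 255], [[0, 0, 0], [0, 0, 0], 255], [[0, 0, 0], [0, 0, 0], 255]]}}

```text
time_s: 24.98
position: [0.3692, -0.2734, 0.2543]
tool_rot: [0.986, 0.168, 0.001, -0.0]
ft_force: [0.7, -0.1, -2.2]
grip_width: 0.0085
```

```bash
python3 -c "
from h import *
plan([.537,-.1425,.252],5.3)
o=snap('m');crop(o['side'],220,100,420,250,4,'m_s')"
```

```text
t=24.98 pos=[ 0.3692 -0.2734  0.2543] yaw=19.3 w=0.0085 F=[ 0.68 -0.09 -2.25] q=[-0.4   0.11  1.03  1.98 -0.11  1.11  1.02]
turn [-1.000e-02 -6.000e-02  1.405e+01]  shift now-frame mm [201.7 -67.9   2.6]  after-turn-frame mm [ 179.2 -114.9    2.3]
```

View pics/m_s.png

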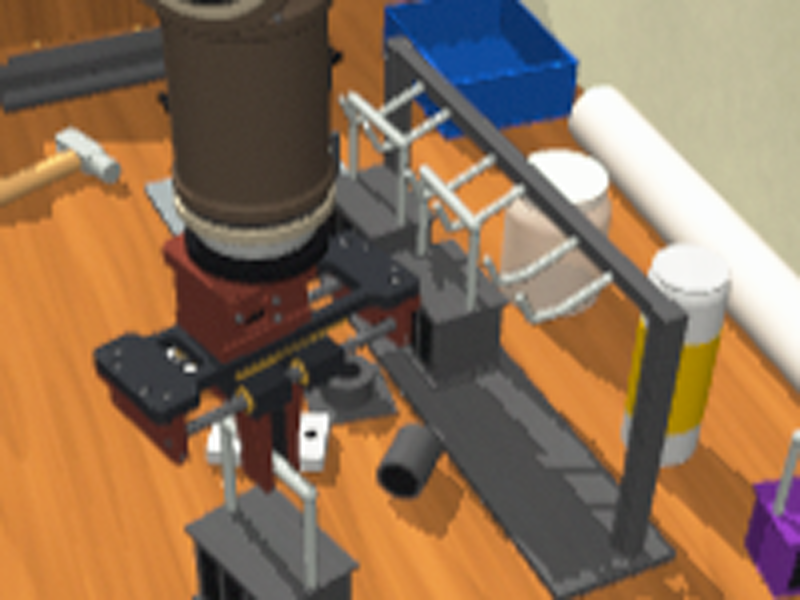

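>>> {"op": "play_rows", "data": {"increments": [[[0, 0, 4.7], [0.012, -0.008, 0], 255], [[0, 0, 4.7], [0.022, -0.014, 0], 255], [[0, 0, 4.7], [0.026, -0.016, 0], 255], [[0, 0, 0], [0.028, -0.018, 0], 255], [[0, 0, 0], [0.028, -0.018, 0], 255], [[0, 0, 0], [0.026, -0.016, 0], 255], [[0, 0, 0], [0.016, -0.012, 0], 255], [[0, 0, 0], [0.006, -0.006, 0], 255], [[0, 0, 0], [0, 0, 0], 255], [[0, 0, 0], [0, 0, 0], 255]]}}

```text
time_s: 26.32
position: [0.5159, -0.1428, 0.2476]
tool_rot: [0.999, 0.038, -0.006, 0.001]
ft_force: [0.3, 0.1, -1.6]
grip_width: 0.0084
```

```bash
python3 -c "
from h import *
plan([.537,-.1425,.252],5.3)
plan([.6083,-.1358,.252],5.3)"
```

```text
t=26.32 pos=[ 0.5159 -0.1428  0.2476] yaw=4.3 w=0.0084 F=[ 0.3   0.11 -1.62] q=[-0.56  0.33  0.94  1.82 -0.28  1.15  0.56]
turn [ 0.04  0.71 -0.95]  shift now-frame mm [21.   1.3 -4.7]  after-turn-frame mm [21.   1.6 -4.4]
t=26.32 pos=[ 0.5159 -0.1428  0.2476] yaw=4.3 w=0.0084 F=[ 0.3   0.11 -1.62] q=[-0.56  0.33  0.94  1.82 -0.28  1.15  0.56]
turn [ 0.04  0.71 -0.95]  shift now-frame mm [92.6  0.  -5.6]  after-turn-frame mm [92.6  1.6 -4.4]
```

>>> {"op": "play_rows", "data": {"increments": [[[0, 0.7, -0.9], [0.012, 0.001, -0.005], 255], [[0, 0, 0], [0, 0, 0], 255], [[0, 0, 0], [0, 0, 0], 255]]}}

```text
time_s: 26.7
position: [0.5282, -0.1444, 0.2535]
tool_rot: [0.999, 0.045, 0.001, 0.0]
ft_force: [-0.5, -0.0, -2.8]
grip_width: 0.0088
```

```bash
python3 -c "
from h import *
plan([.6083,-.1358,.252],5.3)"
```

```text
t=26.70 pos=[ 0.5282 -0.1444  0.2535] yaw=5.2 w=0.0088 F=[-0.52 -0.01 -2.79] q=[-0.54  0.34  0.93  1.79 -0.3   1.16  0.57]
turn [ 0.01 -0.12 -0.12]  shift now-frame mm [80.6 -1.3  1.7]  after-turn-frame mm [80.6 -1.1  1.5]
```

>>> {"op": "play_rows", "data": {"increments": [[[0, 0, 0], [0.015, -0.001, 0], 255], [[0, 0, 0], [0.02, 0, 0], 255], [[0, 0, 0], [0.02, 0, 0], 255], [[0, 0, 0], [0.016, 0, 0], 255], [[0, 0, 0], [0.005, 0, 0], 255], [[0, 0, 0], [0, 0, 0], 255], [[0, 0, 0], [0, 0, 0], 255]]}}

```text
time_s: 27.58
position: [0.6093, -0.1344, 0.2524]
tool_rot: [0.999, 0.046, 0.001, -0.0]
ft_force: [0.0, -0.2, -1.9]
grip_width: 0.0087
```

```bash
python3 -c "
from h import *
plan([.6083,-.1358,.215],5.3)"
```

```text
t=27.57 pos=[ 0.6093 -0.1344  0.2524] yaw=5.3 w=0.0087 F=[ 0.03 -0.16 -1.9 ] q=[-0.46  0.49  0.88  1.6  -0.4   1.23  0.59]
turn [-0.05 -0.08  0.02]  shift now-frame mm [-1.2  1.3 37.4]  after-turn-frame mm [-1.1  1.3 37.4]
```

>>> {"op": "play_rows", "data": {"increments": [[[0, 0, 0], [-0.001, 0.001, 0.01], 255], [[0, 0, 0], [0, 0, 0.012], 255], [[0, 0, 0], [0, 0, 0.009], 255], [[0, 0, 0], [0, 0, 0.004], 255], [[0, 0, 0], [0, 0, 0.003], 255], [[0, 0, 0], [0, 0, 0.003], 255], [[0, 0, 0], [0, 0, 0.003], 255], [[0, 0, 0], [0, 0, 0], 255], [[0, 0, 0], [0, 0, 0], 255]]}}

```text
time_s: 28.7
position: [0.608, -0.1356, 0.2203]
tool_rot: [0.999, 0.046, 0.006, -0.006]
ft_force: [-1.3, 0.7, -0.9]
grip_width: 0.0086
```

```bash
python3 -c "
from h import *
plan([.6083,-.1358,.215],5.3)
o=snap('n');crop(o['side'],310,110,410,200,8,'n_s')"
```

```text
t=28.70 pos=[ 0.608  -0.1356  0.2203] yaw=5.3 w=0.0086 F=[-1.34  0.68 -0.93] q=[-0.44  0.51  0.86  1.65 -0.43  1.16  0.62]
turn [-0.61 -0.73 -0.01]  shift now-frame mm [0.2 0.3 5.3]  after-turn-frame mm [0.3 0.2 5.3]
```

View pics/n_s.png

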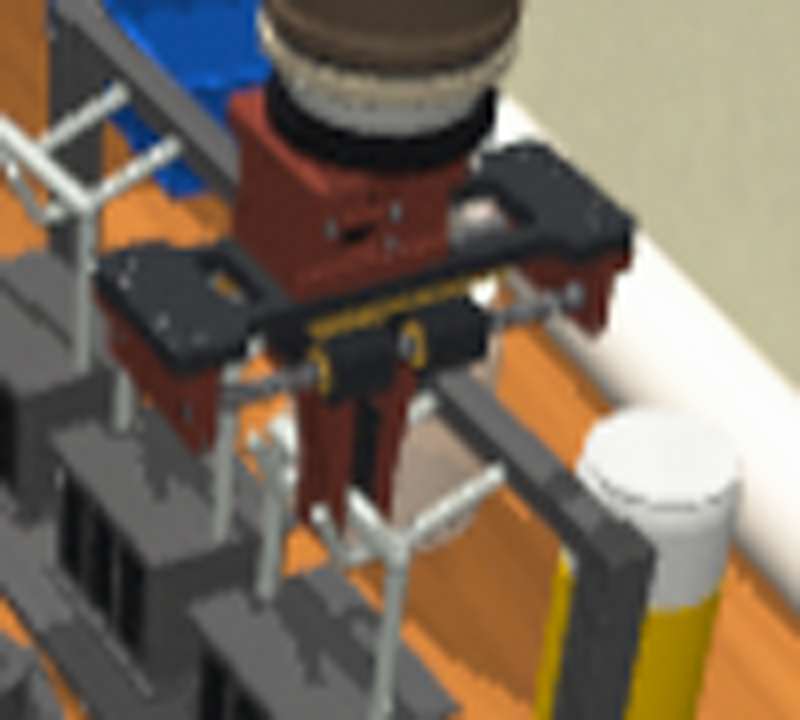

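>>> {"op": "play_rows", "data": {"increments": [[[0, 0, 0], [0, 0, 0.001], 215], [[0, 0, 0], [0, 0, 0], 205], [[0, 0, 0], [0, 0, 0], 195], [[0, 0, 0], [0, 0, 0], 190], [[0, 0, 0], [0, 0, 0], 190], [[0, 0, 0], [0, 0, -0.015], 190], [[0, 0, 0], [0, 0, -0.025], 190], [[0, 0, 0], [0, 0, -0.03], 190], [[0, 0, 0], [-0.02, 0, -0.02], 190], [[0, 0, 0], [-0.04, 0, 0], 100], [[0, 0, 0], [-0.04, 0, 0], 0], [[0, 0, 0], [-0.04, 0, 0], 0]]}}

```text
time_s: 30.3
position: [0.4669, -0.1514, 0.3147]
tool_rot: [0.999, 0.046, 0.007, -0.004]
ft_force: [0.1, 0.5, 0.4]
grip_width: 0.0485
```

>>> {"op": "play_rows", "data": {"increments": [[[0, 0, 0], [-0.04, 0, 0], 0], [[0, 0, 0], [-0.03, 0, 0], 0], [[0, 0, 0], [0, 0, 0], 0]]}}

```text
time_s: 30.68
position: [0.3936, -0.1603, 0.3155]
tool_rot: [0.999, 0.044, 0.01, -0.006]
ft_force: [0.2, 0.9, 0.2]
grip_width: 0.0785
```

```bash
python3 -c "
from h import *
plan([.434,.14,.1],109)
o=snap('p');crop(o['side'],240,90,440,290,4,'p_s');crop(o['top'],180,180,300,270,6.6,'p_t');crop(o['side'],250,160,330,230,10,'p_s2');crop(o['top'],360,150,440,250,6,'p_t2')"
```

```text
t=30.68 pos=[ 0.3936 -0.1603  0.3155] yaw=5.1 w=0.0785 F=[0.24 0.87 0.2 ] q=[-0.75 -0.14  0.96  1.96  0.1   1.25  0.27]
turn [-1.31 -0.55 76.09]  shift now-frame mm [  62.5 -293.1  220.2]  after-turn-frame mm [-270.8 -136.   215.5]
```

View pics/p_s.png

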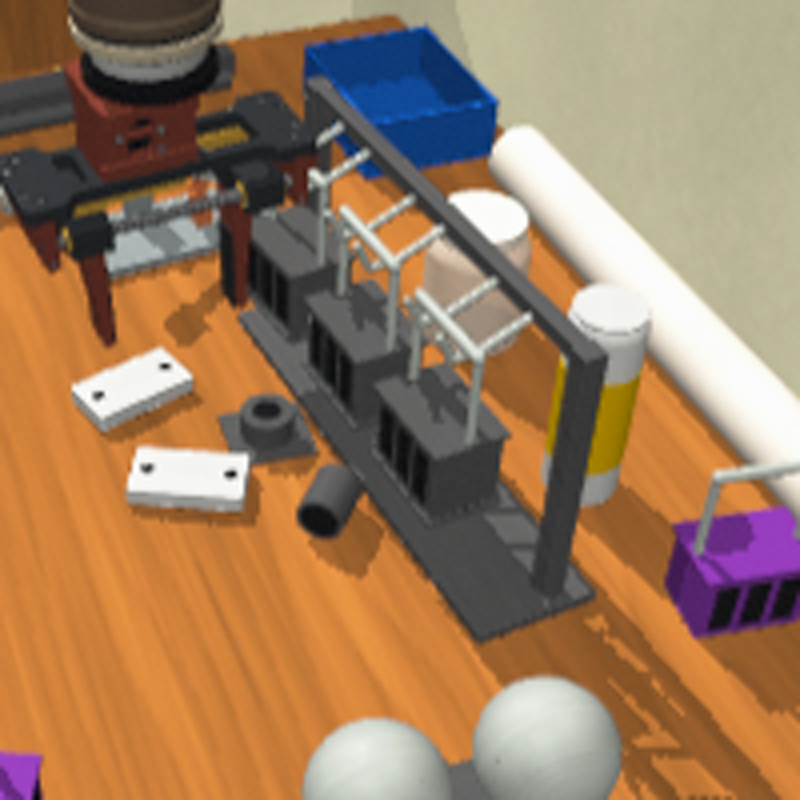

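View pics/p_t.png

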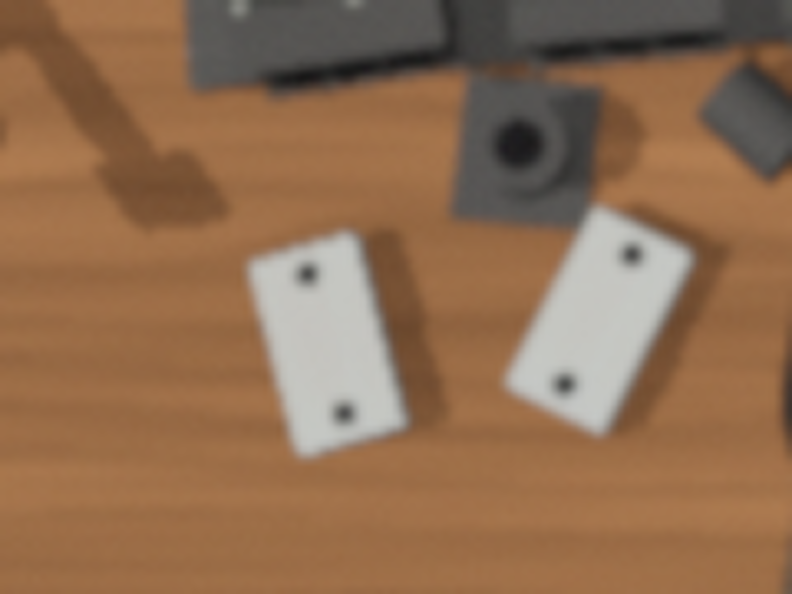

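View pics/p_s2.png

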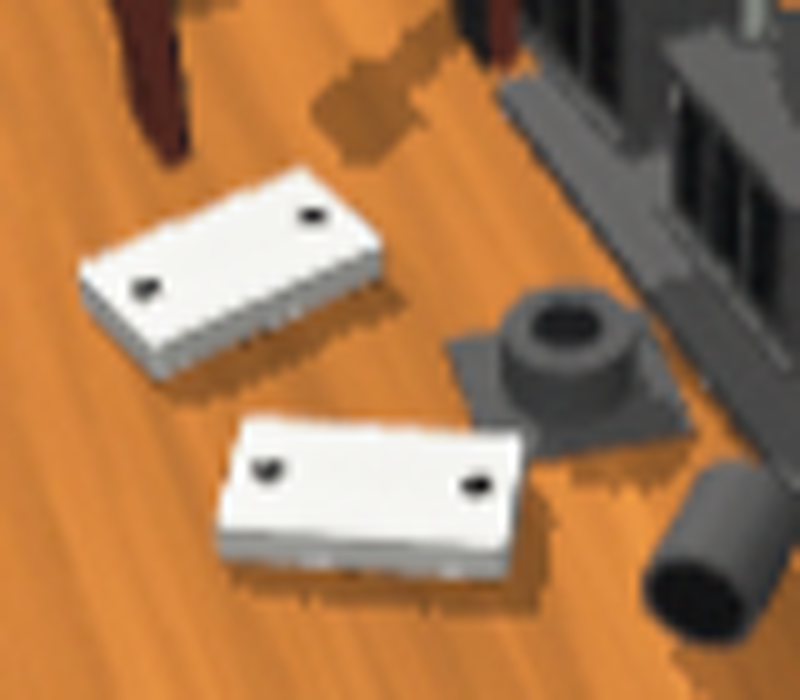

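```bash
cat > plates.py <<'E'
from h import *
def plates(o,zt=.018,zs=.018):
    T=o["top"];hsv=cv2.cvtColor(T["img"],cv2.COLOR_BGR2HSV)
    m=((hsv[...,1]<40)&(hsv[...,2]>140)).astype(np.uint8)*255
    m=cv2.morphologyEx(m,cv2.MORPH_CLOSE,np.ones((5,5)))
    out=[]
    for c in cv2.findContours(m,cv2.RETR_EXTERNAL,cv2.CHAIN_APPROX_NONE)[0]:
        a=cv2.contourArea(c)
        if 250<a<1200:
            r=cv2.minAreaRect(c); b=np.array([onz(T,p,zt)[:2] for p in cv2.boxPoints(r)])
            M=cv2.moments(c); cen=onz(T,(M["m10"]/M["m00"],M["m01"]/M["m00"]),zt)
            e=[b[1]-b[0],b[2]-b[1]]; l=sorted(e,key=np.linalg.norm); 
            print(np.round(r[0],1),"cen",np.round(cen,4),"box",np.round(b.mean(0),4),"sizes",np.round([np.linalg.norm(v) for v in l],4),"yaw long",round(np.degrees(np.arctan2(l[1][1],l[1][0]))%180,1))
E
python3 - <<'E'
from plates import *
o=load("p");plates(o)
T,S=o["top"],o["side"]
t=lambda x,y:(180+x/6.6,180+y/6.6); s=lambda x,y:(250+x/10,160+y/10)
for n,a,b in[("0a",(308,273),(312,215)),("0b",(344,413),(147,289)),("1a",(631,254),(477,485)),("1b",(564,384),(267,469))]:
    X,e=tri(T,t(*a),S,s(*b)); print(n,np.round(X,4),round(e,4), np.round(onz(T,t(*a),.018),4),np.round(onz(S,s(*b),.018),4))
E
```

```text
[229.1 231.7] cen [0.4344 0.1403 0.018 ] box [0.4349 0.1406] sizes [0.0561 0.1016] yaw long 16.6
[390. 225.] cen [ 0.4588 -0.385   0.018 ] box [ 0.4598 -0.3842] sizes [0.0783 0.0784] yaw long 178.6
[270.5 228. ] cen [0.4477 0.0062 0.018 ] box [0.4477 0.0057] sizes [0.0561 0.1004] yaw long 154.5
[156.9 218.1] cen [0.4767 0.3653 0.018 ] box [0.4782 0.3776] sizes [0.066  0.0973] yaw long 100.0
[392. 187.] cen [ 0.5856 -0.393   0.018 ] box [ 0.5855 -0.3933] sizes [0.0793 0.0804] yaw long 178.6
[155.6 188.5] cen [0.572  0.3997 0.018 ] box [0.5764 0.3876] sizes [0.0928 0.1128] yaw long 8.0
[628. 153.] cen [ 0.696  -1.1604  0.018 ] box [ 0.7017 -1.1617] sizes [0.0694 0.121 ] yaw long 174.7
[303.5 117. ] cen [ 0.8238 -0.0974  0.018 ] box [ 0.8242 -0.0989] sizes [0.0701 0.0713] yaw long 90.2
[229.5 122. ] cen [0.807 0.153 0.018] box [0.8055 0.1511] sizes [0.0916 0.1049] yaw long 1.5
0a [0.4678 0.1499 0.0176] 0.0013 [0.4684 0.1497 0.018 ] [0.4671 0.1496 0.018 ]
0b [0.3991 0.1299 0.0172] 0.0006 [0.3994 0.1296 0.018 ] [0.3986 0.129  0.018 ]
1a [ 0.4785 -0.0102  0.0176] 0.0006 [ 0.4787 -0.0103  0.018 ] [ 0.478  -0.0106  0.018 ]
1b [0.4135 0.0217 0.0179] 0.0014 [0.4142 0.0216 0.018 ] [0.4128 0.0217 0.018 ]
```

View pics/p_t2.png

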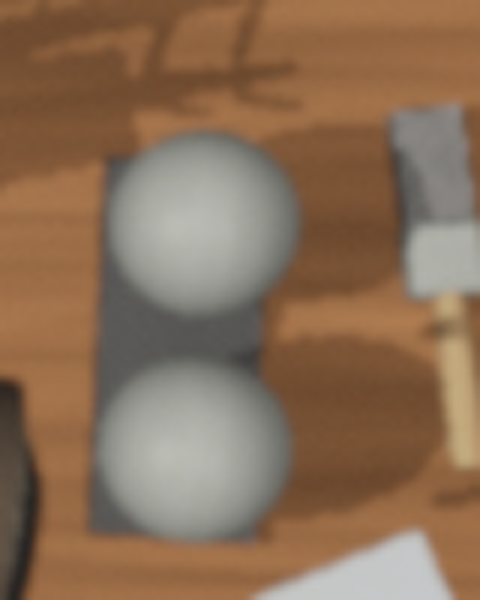

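Run:
```python
from h import *
o=load("p")
res={}
for n,seeds in {"top":[(392,225),(393,187)],"side":[(334,289),(376,277)]}.items():
    s=o[n];img=s["img"];hsv=cv2.cvtColor(img,cv2.COLOR_BGR2HSV)
    print(n,[hsv[v,u].tolist() for u,v in seeds])
    thr=100
    m=((hsv[...,1]<60)&(hsv[...,2]>thr)).astype(np.uint8)*255
    m=cv2.morphologyEx(m,cv2.MORPH_OPEN,np.ones((5,5)))
    cv2.imwrite(f"pics/m_{n}.png",m[150:330,300:460] if n=="side" else m[140:260,350:450])
    cs=cv2.findContours(m,cv2.RETR_EXTERNAL,cv2.CHAIN_APPROX_NONE)[0]
    for i,sd in enumerate(seeds):
        for c in cs:
            if cv2.pointPolygonTest(c,sd,False)>0:
                print(n,i,cv2.contourArea(c),cv2.minEnclosingCircle(c))
                D=np.array([ray(s,p[0])[1] for p in c.astype(float)]);D/=np.linalg.norm(D,axis=1)[:,None]
                a=np.linalg.lstsq(D,np.ones(len(D)),rcond=None)[0]
                r=D@a-1; k=np.abs(r)<2.5*np.median(np.abs(r))+1e-9
                a=np.linalg.lstsq(D[k],np.ones(k.sum()),rcond=None)[0]
                al=np.arccos(1/np.linalg.norm(a)); nn=a/np.linalg.norm(a)
                res[n,i]=(-np.array(s["R"]).T@np.array(s["t"]),nn,al); print("  dist by size",.05/np.sin(al))
for i in(0,1):
    (o1,d1,_),(o2,d2,_)=res["top",i],res["side",i]
    l=np.linalg.lstsq(np.stack([d1,-d2],1),o2-o1,rcond=None)[0];p,q=o1+l[0]*d1,o2+l[1]*d2
    print(i,np.round((p+q)/2,4),np.round(p-q,4)," at z.062 top",np.round(o1+d1*(.066-o1[2])/d1[2],4),"side",np.round(o2+d2*(.066-o2[2])/d2[2],4))
```

```text
top [[34, 10, 184], [34, 10, 185]]
top 0 738.5 ((391.3345947265625, 224.62782287597656), 16.334775924682617)
  dist by size 1.4128849780077233
top 1 729.5 ((393.0, 187.5), 16.37843894958496)
  dist by size 1.4204814256175686
side [[53, 10, 203], [48, 12, 209]]
side 0 2165.5 ((354.33721923828125, 283.8876037597656), 40.87675476074219)
  dist by size 0.6665158742990177
side 1 2165.5 ((354.33721923828125, 283.8876037597656), 40.87675476074219)
  dist by size 0.6665158742990177
0 [ 0.4796 -0.3863  0.0822] [-0.0472  0.0176 -0.0071]  at z.062 top [ 0.457  -0.3799  0.066 ] side [ 0.5107 -0.383   0.066 ]
1 [ 0.5477 -0.3803  0.0555] [ 0.0609 -0.0157  0.0134]  at z.062 top [ 0.5775 -0.3874  0.066 ] side [ 0.5107 -0.383   0.066 ]
```

```bash
cat > balls.py <<'E'
from h import *
from scipy.ndimage import map_coordinates
from scipy.optimize import least_squares
def ball_axis(s,seed,r0,r1):
    img=cv2.GaussianBlur(s["img"],(0,0),.7).astype(float)
    # blue/red ratio: balls are neutral, table is orange
    f=img[...,0]/(img[...,2]+1)
    pts=[]
    for th in np.linspace(0,2*np.pi,120,endpoint=False):
        r=np.arange(r0,r1,.1);x=seed[0]+r*np.cos(th);y=seed[1]+r*np.sin(th)
        p=map_coordinates(f,[y,x],order=1)
        k=np.argmin(np.gradient(p))
        if p[0]-p[-1]>.25: pts.append((x[k],y[k]))
    pts=np.array(pts);D=np.array([ray(s,p)[1] for p in pts]);D/=np.linalg.norm(D,axis=1)[:,None]
    a0=np.linalg.lstsq(D,np.ones(len(D)),rcond=None)[0]
    a=least_squares(lambda a:(np.linalg.norm(np.cross(D,a/np.linalg.norm(a)),axis=1)-np.sqrt(1-min(1,1/np.linalg.norm(a)**2)))*400,a0,loss="soft_l1",f_scale=.3).x
    n=a/np.linalg.norm(a);al=np.arccos(1/np.linalg.norm(a))
    return -np.array(s["R"]).T@np.array(s["t"]),n,.05/np.sin(al),len(pts)
E
python3 - <<'E'
from balls import *
o=load("p");T,S=o["top"],o["side"]
for i,(a,b) in enumerate([((392,224),(334,289)),((393.5,187),(376.5,277.5))]):
    o1,d1,s1,n1=ball_axis(T,a,11,21);o2,d2,s2,n2=ball_axis(S,b,13,24)
    l=np.linalg.lstsq(np.stack([d1,-d2],1),o2-o1,rcond=None)[0];p,q=o1+l[0]*d1,o2+l[1]*d2
    print(i,n1,n2,"c",np.round((p+q)/2,4),"gap",np.round(p-q,4),"top@.066",np.round(o1+d1*(.066-o1[2])/d1[2],4)[:2],"side",np.round(o2+d2*(.066-o2[2])/d2[2],4)[:2],"dists",np.round([l[0],s1,l[1],s2],3))
E
```

```text
0 91 69 c [ 0.458  -0.3804  0.0552] gap [ 0.0048 -0.0013  0.0006] top@.066 [ 0.4596 -0.3792] side [ 0.4523 -0.3865] dists [1.361 1.302 0.982 0.906]
1 93 78 c [ 0.5749 -0.3862  0.066 ] gap [-0.0001  0.     -0.    ] top@.066 [ 0.5749 -0.3862] side [ 0.575  -0.3862] dists [1.365 1.32  1.007 1.022]
```

Run:
```python
from balls import *
o=load("p");T,S=o["top"],o["side"]
for n,uv in(("b0",(392.0,224.1)),("b1",(393.5,186.8))): print(n,np.round(onz(T,uv,.066),4))
crop(T,370,205,415,245,16,"b0t");crop(S,310,260,360,315,12,"b0s")
```

```text
b0 [ 0.4587 -0.3818  0.066 ]
b1 [ 0.5778 -0.389   0.066 ]
```

View pics/b0t.png

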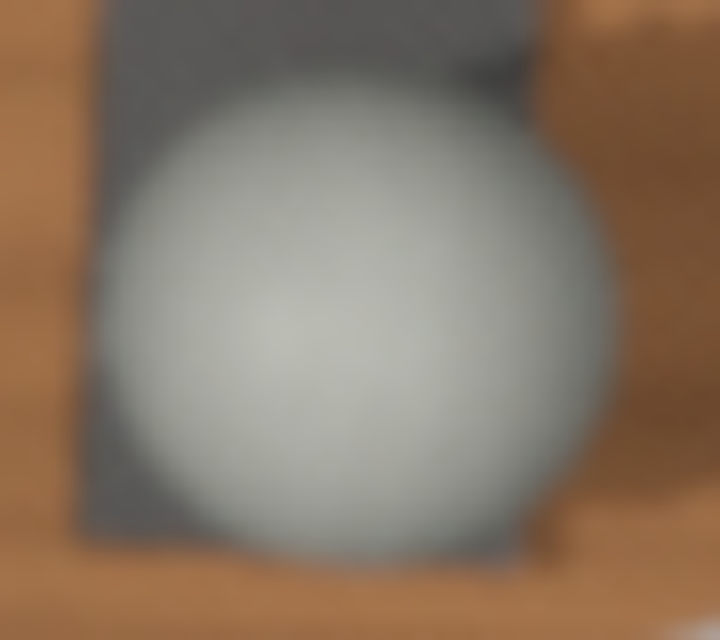

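View pics/b0s.png

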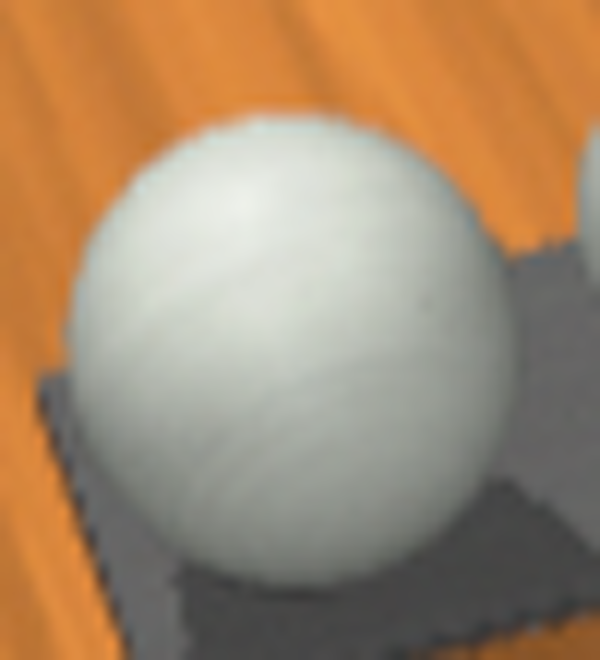

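Run:
```python
from balls import *
o=load("p");T,S=o["top"],o["side"]
crop(T,372,165,417,207,16,"b1t");crop(S,350,248,402,304,12,"b1s")
print(tri(T,(392.06,224.75),S,(334,288.6)))
```

```text
(array([ 0.45547101, -0.38145766,  0.06655477]), np.float64(0.00233561069410862))
```

View pics/b1t.png

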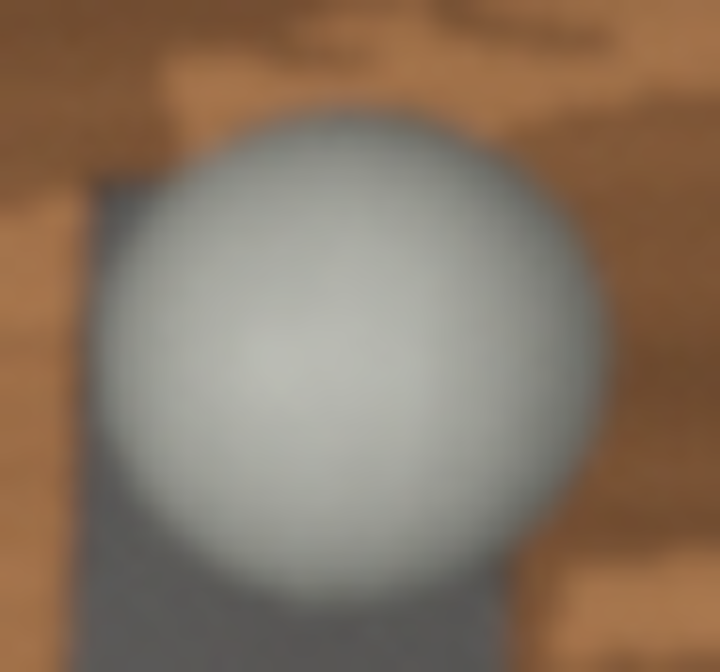

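View pics/b1s.png

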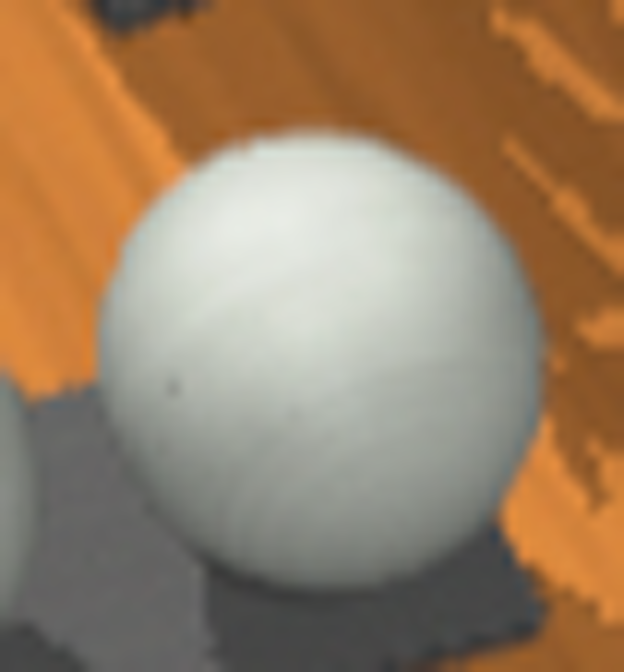

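Run:
```python
from balls import *
o=load("p");T,S=o["top"],o["side"]
for t,s in (((392.06,224.75),(334,288.6)),((393.4,186.56),(376.33,277.54))):
    X,e=tri(T,t,S,s);print(np.round(X,4),round(e,4),np.round(onz(T,t,.066),4),np.round(onz(S,s,.066),4))
# plate holes side+top with half pixel fix
t=lambda x,y:(180+(x+.5)/6.6-.5,180+(y+.5)/6.6-.5); s=lambda x,y:(250+(x+.5)/10-.5,160+(y+.5)/10-.5)
for n,a,b in[("0a",(308,273),(312,215)),("0b",(344,413),(147,289)),("1a",(631,254),(477,485)),("1b",(564,384),(267,469))]:
    X,e=tri(T,t(*a),S,s(*b)); print(n,np.round(X,4),round(e,4), np.round(onz(T,t(*a),.018),4),np.round(onz(S,s(*b),.018),4))
```

```text
[ 0.4555 -0.3815  0.0666] 0.0023 [ 0.4566 -0.3819  0.066 ] [ 0.4545 -0.3809  0.066 ]
[ 0.5769 -0.3881  0.0654] 0.0037 [ 0.5786 -0.3887  0.066 ] [ 0.5747 -0.3881  0.066 ]
0a [0.4679 0.1514 0.0189] 0.0038 [0.4698 0.1512 0.018 ] [0.4663 0.1527 0.018 ]
0b [0.3992 0.1313 0.0183] 0.0031 [0.4008 0.1311 0.018 ] [0.3977 0.132  0.018 ]
1a [ 0.4786 -0.0086  0.0185] 0.003 [ 0.4801 -0.0089  0.018 ] [ 0.4773 -0.0079  0.018 ]
1b [0.4137 0.0233 0.0188] 0.0038 [0.4156 0.023  0.018 ] [0.412  0.0244 0.018 ]
```

>>> {"op": "play_rows", "data": {"increments": [[[-0.6, -0.3, -9.8], [0, 0, 0.01], 0], [[-0.6, -0.3, -9.8], [0, 0, 0.01], 0], [[0, 0, -9.8], [0, 0, 0.01], 0], [[0, 0, -9.8], [0, 0, 0.01], 0], [[0, 0, -9.8], [0, 0, 0.01], 0], [[0, 0, -9.8], [0, 0, 0.01], 0], [[0, 0, 0], [0, 0, 0], 0]]}}

```text
time_s: 31.65
position: [0.4042, -0.1612, 0.2569]
tool_rot: [0.84, 0.542, -0.001, 0.015]
ft_force: [0.6, 1.0, 0.2]
grip_width: 0.0877
```

```bash
python3 -c "
from h import *
plan([.446,.0058,.1],64)"
```

```text
t=31.65 pos=[ 0.4042 -0.1612  0.2569] yaw=65.7 w=0.0877 F=[0.59 1.02 0.23] q=[-0.92 -0.04  1.19  2.05  0.07  1.09  1.38]
turn [1.44 1.01 1.67]  shift now-frame mm [172.2 -34.5 153. ]  after-turn-frame mm [168.4 -35.6 156.9]
```

>>> {"op": "play_rows", "data": {"increments": [[[1.4, 1, 1.7], [0.02, -0.004, 0.005], 0], [[0, 0, 0], [0.03, -0.006, 0.01], 0], [[0, 0, 0], [0.035, -0.008, 0.02], 0], [[0, 0, 0], [0.035, -0.008, 0.02], 0], [[0, 0, 0], [0.03, -0.006, 0.025], 0], [[0, 0, 0], [0.01, -0.002, 0.025], 0], [[0, 0, 0], [0, 0, 0.02], 0], [[0, 0, 0], [0, 0, 0], 0], [[0, 0, 0], [0, 0, 0], 0]]}}

```text
time_s: 32.78
position: [0.4565, 0.0022, 0.1307]
tool_rot: [0.858, 0.513, -0.0, 0.005]
ft_force: [0.3, -0.3, 0.4]
grip_width: 0.088
```

```bash
python3 -c "
from h import *
plan([.446,.0058,.04],64)"
```

```text
t=32.77 pos=[0.4565 0.0022 0.1307] yaw=61.7 w=0.0880 F=[ 0.27 -0.27  0.39] q=[-0.92  0.35  0.99  2.14 -0.38  0.84  1.38]
turn [ 0.47  0.32 -2.27]  shift now-frame mm [ -1.3 -11.7  90.6]  after-turn-frame mm [ -1.4 -11.   90.7]
```

>>> {"op": "play_rows", "data": {"increments": [[[0.5, 0.3, -2.3], [-0.001, -0.011, 0.01], 0], [[0, 0, 0], [0, 0, 0.02], 0], [[0, 0, 0], [0, 0, 0.02], 0], [[0, 0, 0], [0, 0, 0.02], 0], [[0, 0, 0], [0, 0, 0.01], 0], [[0, 0, 0], [0, 0, 0], 0], [[0, 0, 0], [0, 0, 0], 0]]}}

```text
time_s: 33.65
position: [0.453, 0.0074, 0.0552]
tool_rot: [0.85, 0.527, 0.006, 0.001]
ft_force: [0.1, 0.1, -0.4]
grip_width: 0.0878
```

```bash
python3 -c "
from h import *
plan([.446,.0058,.006],64)
o=snap('r');crop(o['side'],240,140,330,220,8,'r_s');plan([.446,.0058,.006],64)"
```

```text
t=33.65 pos=[0.453  0.0074 0.0552] yaw=63.7 w=0.0878 F=[ 0.14  0.05 -0.45] q=[-0.77  0.47  0.82  2.21 -0.57  0.67  1.57]
turn [ 0.43 -0.52 -0.33]  shift now-frame mm [-5.  -5.9 49.1]  after-turn-frame mm [-4.5 -5.6 49.2]
t=33.75 pos=[0.4529 0.0075 0.0551] yaw=63.7 w=0.0879 F=[ 0.05 -0.39 -0.17] q=[-0.77  0.47  0.82  2.21 -0.57  0.67  1.57]
turn [ 0.43 -0.53 -0.31]  shift now-frame mm [-5.1 -5.8 49. ]  after-turn-frame mm [-4.6 -5.5 49.1]
```

View pics/r_s.png

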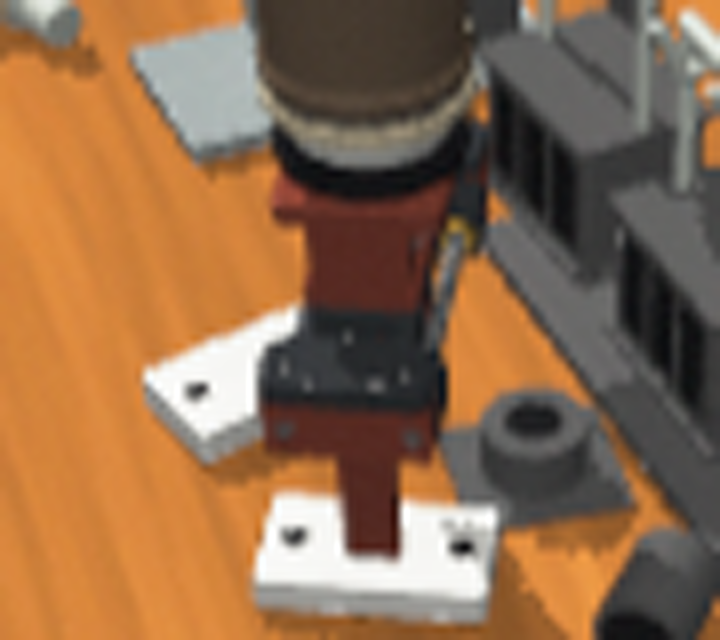

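>>> {"op": "play_rows", "data": {"increments": [[[0.4, -0.5, -0.3], [-0.005, -0.006, 0.008], 0], [[0, 0, 0], [0, 0, 0.012], 0], [[0, 0, 0], [0, 0, 0.01], 0], [[0, 0, 0], [0, 0, 0.005], 0], [[0, 0, 0], [0, 0, 0], 0], [[0, 0, 0], [0, 0, 0], 0]]}}

```text
time_s: 34.5
position: [0.4448, 0.0057, 0.0176]
tool_rot: [0.848, 0.53, -0.0, -0.0]
ft_force: [0.4, 0.1, -0.3]
grip_width: 0.0877
```

```bash
python3 -c "
from h import *
plan([.446,.0058,.006],64)"
```

```text
t=34.50 pos=[0.4448 0.0057 0.0176] yaw=64.0 w=0.0877 F=[ 0.4   0.09 -0.31] q=[-0.7   0.53  0.74  2.24 -0.65  0.6   1.64]
turn [-0.01  0.01  0.01]  shift now-frame mm [ 0.6  1.  11.6]  after-turn-frame mm [ 0.6  1.  11.6]
```

>>> {"op": "play_rows", "data": {"increments": [[[0, 0, 0], [0.0005, 0.001, 0.006], 0], [[0, 0, 0], [0, 0, 0.005], 0], [[0, 0, 0], [0, 0, 0], 60], [[0, 0, 0], [0, 0, 0], 60]]}}

```text
time_s: 35.0
position: [0.4464, 0.0058, 0.0061]
tool_rot: [0.848, 0.53, 0.0, 0.0]
ft_force: [-0.1, -0.2, -0.8]
grip_width: 0.0712
```

```bash
python3 -c "
from h import *
plan([.446,.0058,.005],64)"
```

```text
t=35.00 pos=[0.4464 0.0058 0.0061] yaw=64.0 w=0.0712 F=[-0.1  -0.19 -0.79] q=[-0.67  0.55  0.7   2.24 -0.67  0.57  1.66]
turn [ 0.02 -0.02  0.02]  shift now-frame mm [-0.2 -0.3  1.1]  after-turn-frame mm [-0.2 -0.3  1.1]
```

>>> {"op": "play_rows", "data": {"increments": [[[0, 0, 0], [0, 0, 0.001], 255], [[0, 0, 0], [0, 0, 0], 255], [[0, 0, 0], [0, 0, 0], 255], [[0, 0, 0], [0, 0, 0], 255], [[0, 0, 0], [0, 0, 0], 255]], "newtons": 55}}

```text
time_s: 35.62
position: [0.4465, 0.006, 0.0051]
tool_rot: [0.848, 0.53, 0.0, 0.0]
ft_force: [1.3, 0.6, -1.5]
grip_width: 0.0542
```

>>> {"op": "play_rows", "data": {"increments": [[[0, 0, 0], [0, 0, -0.01], 255], [[0, 0, 0], [0, 0, -0.02], 255], [[0, 0, 0], [0, 0, -0.03], 255], [[0, 0, 0], [0, 0, -0.03], 255], [[0, 0, 0], [0, 0, -0.03], 255], [[0, 0, 0], [0, 0, -0.03], 255], [[0, 0, 0], [0, 0, 0], 255], [[0, 0, 0], [0, 0, 0], 255]]}}

```text
time_s: 36.62
position: [0.4429, 0.005, 0.1606]
tool_rot: [0.849, 0.529, -0.002, -0.002]
ft_force: [-0.0, -0.3, -4.2]
grip_width: 0.0544
```

```bash
python3 -c "
from h import *
plan([.5761,-.3894,.17],-3.1)
o=snap('s');crop(o['side'],240,120,340,210,8,'s_s');crop(o['top'],180,160,300,250,6.6,'s_t')"
```

```text
t=36.62 pos=[0.4429 0.005  0.1606] yaw=63.9 w=0.0544 F=[-0.02 -0.25 -4.23] q=[-1.    0.27  1.05  2.13 -0.3   0.9   1.35]
turn [-0.2   0.24 66.99]  shift now-frame mm [-295.5  293.1  -10.5]  after-turn-frame mm [154.3 386.6  -9.4]
```

View pics/s_s.png

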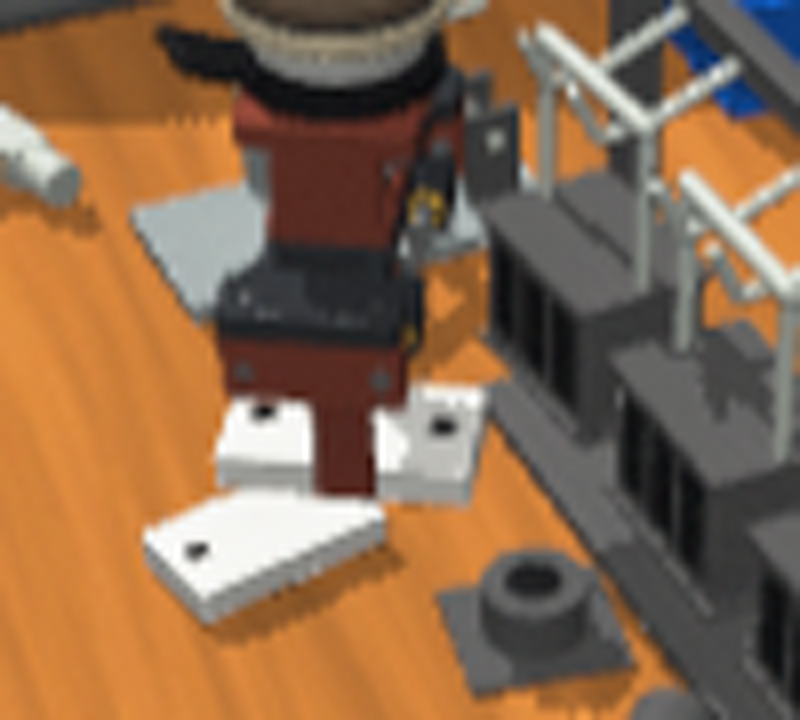

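View pics/s_t.png

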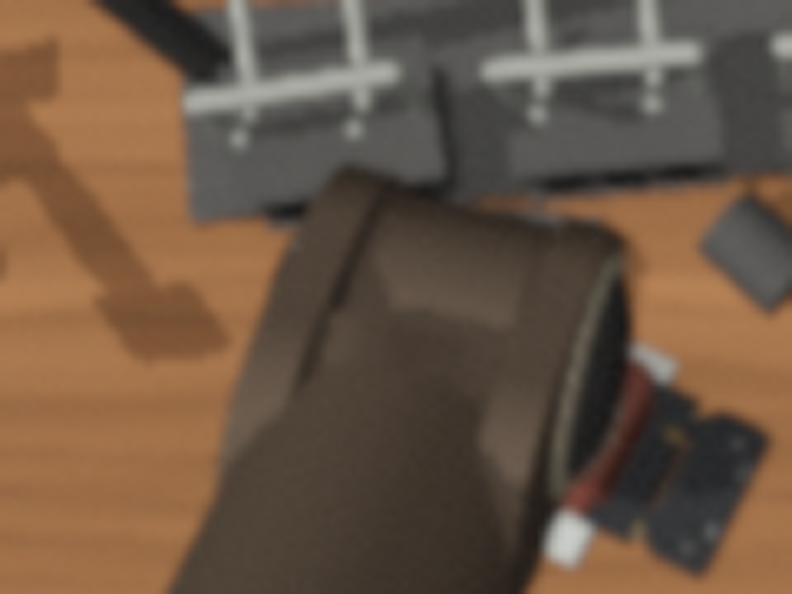

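>>> {"op": "play_rows", "data": {"increments": [[[0, 0, 9.6], [0, 0, -0.008], 255], [[0, 0, 9.6], [0, 0, -0.008], 255], [[0, 0, 9.6], [0, 0, -0.008], 255], [[0, 0, 9.6], [0, 0, -0.008], 255], [[0, 0, 9.6], [0, 0, -0.008], 255], [[0, 0, 9.6], [0, 0, -0.008], 255], [[0, 0, 9.4], [0, 0, 0], 255], [[0, 0, 0], [0, 0, 0], 255]]}}

```text
time_s: 37.72
position: [0.4386, 0.0028, 0.2035]
tool_rot: [0.999, -0.047, -0.008, 0.004]
ft_force: [0.4, 0.1, -3.1]
grip_width: 0.0546
```

```bash
python3 -c "
from h import *
plan([.5761,-.3894,.2],-3.1)"
```

```text
t=37.73 pos=[0.4386 0.0028 0.2035] yaw=-5.4 w=0.0546 F=[ 0.41  0.11 -3.09] q=[-1.26  0.34  1.41  2.09 -0.38  1.05  0.25]
turn [ 0.52  0.93 -2.34]  shift now-frame mm [174.1 377.4   4.3]  after-turn-frame mm [158.5 384.2   3.5]
```

>>> {"op": "play_rows", "data": {"increments": [[[0, 0, 0], [-0.002, -0.01, 0.004], 255], [[0, 0, 0], [-0.002, -0.02, 0.004], 255], [[0, 0, 0], [0, -0.02, 0.004], 255], [[0, 0, 0], [0, -0.02, 0], 255], [[0, 0, 0], [0, 0, 0], 255]]}}

```text
time_s: 38.35
position: [0.4402, 0.0795, 0.1887]
tool_rot: [0.999, -0.042, -0.009, 0.005]
ft_force: [-0.9, 0.0, -3.8]
grip_width: 0.0544
```

```bash
python3 -c "
from h import *
plan([.5761,-.3894,.2],-3.1)
print(np.round(ctrl.observe()['q'],3))"
```

```text
t=38.35 pos=[0.4402 0.0795 0.1887] yaw=-4.9 w=0.0544 F=[-0.88  0.03 -3.79] q=[-1.36  0.4   1.37  2.08 -0.45  1.04  0.16]
turn [ 0.58  1.03 -1.75]  shift now-frame mm [174.9 455.8  -9.6]  after-turn-frame mm [161.1 460.8 -11.3]
[-1.358  0.399  1.372  2.084 -0.447  1.04   0.159]
```

```bash
cat > kin.py <<'E'
import numpy as np
from scipy.spatial.transform import Rotation as Ro
from scipy.optimize import least_squares
D="""0.2716 0.5624 0.2219 64.2 -1.189 .412 -.0127 1.597 .0056 1.134 -.082
0.2706 0.5602 0.2333 -0.7 -1.36 0.4 0.22 1.59 -0.09 1.16 -1.13
0.3734 0.2384 0.2345 1.6 -1.02 0.08 0.37 2.01 -0.03 1.06 -0.62
0.3700 0.2484 0.1297 0.2 -1.0 0.23 0.35 2.14 -0.11 0.8 -0.58
0.5908 0.1135 0.2497 5.5 -0.66 0.37 0.53 1.65 -0.2 1.17 0.01
0.4115 -.1517 0.1315 0.0 -0.4 0.25 0.76 2.17 -0.24 0.8 0.52
0.5248 -.0206 0.2521 5.0 -0.63 0.24 0.7 1.83 -0.18 1.13 0.22
0.5979 -.009 0.2514 5.2 -0.56 0.39 0.68 1.66 -0.27 1.18 0.27
0.3706 -.2699 0.1371 19.8 -0.22 0.32 0.91 2.12 -0.34 0.85 1.24
0.5282 -.1444 0.2535 5.2 -0.54 0.34 0.93 1.79 -0.3 1.16 0.57
0.6093 -.1344 0.2524 5.3 -0.46 0.49 0.88 1.6 -0.4 1.23 0.59
0.3936 -.1603 0.3155 5.1 -0.75 -0.14 0.96 1.96 0.1 1.25 0.27
0.4042 -.1612 0.2569 65.7 -0.92 -0.04 1.19 2.05 0.07 1.09 1.38
0.4565 .0022 0.1307 61.7 -0.92 0.35 0.99 2.14 -0.38 0.84 1.38
0.4464 .0058 0.0061 64.0 -0.67 0.55 0.7 2.24 -0.67 0.57 1.66
0.4429 .005 0.1606 63.9 -1.0 0.27 1.05 2.13 -0.3 0.9 1.35
0.4386 .0028 0.2035 -5.4 -1.26 0.34 1.41 2.09 -0.38 1.05 0.25
0.4402 0.0795 0.1887 -4.9 -1.358 .399 1.372 2.084 -.447 1.04 .159"""
D=np.array([[float(v) for v in l.split()] for l in D.splitlines()])
def fk(q,p):
    s=p[:4]; L=p[4:]  # L0,L1,L2,L3,a1,a2,a3, lateral
    T=np.eye(3);x=np.zeros(3)
    x=x+T@[0,0,L[0]];
    T=T@Ro.from_euler("z",s[0]*q[0]).as_matrix();x=x+T@[L[4],L[7],0]
    T=T@Ro.from_euler("y",q[1]).as_matrix();x=x+T@[L[5],0,L[1]]
    T=T@Ro.from_euler("z",s[1]*q[2]).as_matrix()
    T=T@Ro.from_euler("y",q[3]).as_matrix();x=x+T@[-L[5],0,L[2]]
    T=T@Ro.from_euler("z",s[2]*q[4]).as_matrix();
    T=T@Ro.from_euler("y",q[5]).as_matrix();x=x+T@[L[6],0,L[3]]
    T=T@Ro.from_euler("z",s[3]*q[6]).as_matrix()
    return x,T
def down(yaw):
    c,s=np.cos(np.radians(yaw)),np.sin(np.radians(yaw)); return np.array([[c,s,0],[s,-c,0],[0,0,-1.]])
def res(L,s):
    r=[]
    for d in D:
        x,T=fk(d[4:],np.r_[s,L]);r+=list(x-d[:3])
        Td=down(d[3]+180*0); 
        r+=list(.1*(T[:,2]-[0,0,-1]))
        r+=list(.1*Ro.from_matrix(T.T@Td).as_rotvec()) if 0 else []
    return np.array(r)
if __name__=="__main__":
    import itertools
    for s in itertools.product([1,-1],repeat=3):
        best=least_squares(res,[.3,.4,.4,.25,0,0,0,0],args=(np.r_[s,1],))
        yaws=[np.degrees(np.arctan2(*fk(d[4:],np.r_[s,1,best.x])[1][[1,0],0]))-d[3] for d in D]
        y2=[np.degrees(np.arctan2(*fk(d[4:],np.r_[s,-1,best.x])[1][[1,0],0]))-d[3] for d in D]
        print(s,round(np.sqrt(2*best.cost/len(D)),4),np.round(best.x,3)); 
        if best.cost<.01: print(np.round(yaws,1),np.round(y2,1))
E
python3 kin.py
```

```text
(1, 1, 1) 0.3106 [ 6.596 -0.372  0.193  6.101  0.146  0.297  0.558  0.497]
(1, 1, -1) 0.3269 [ 0.24  -0.537  0.13  -0.469  0.2    0.172  0.317  0.442]
(1, -1, 1) 0.3416 [ 0.328 -0.476  0.125 -0.277  0.021  0.242  0.164  0.275]
(1, -1, -1) 0.316 [10.325 -0.369  0.03   9.956 -0.069  0.374  0.23   0.234]
(-1, 1, 1) 0.1604 [ 2.311  0.544  0.355  2.405  0.258 -0.07   0.225 -0.339]
(-1, 1, -1) 0.1532 [-0.314  0.793  0.452  0.052  0.229  0.022  0.447 -0.343]
(-1, -1, 1) 0.0462 [-0.073  0.555  0.451  0.018 -0.004 -0.008 -0.002 -0.04 ]
(-1, -1, -1) 0.0069 [ 0.242  0.544  0.447  0.321 -0.004 -0.01  -0.01  -0.041]
[-170.6  -50.3 -109.6 -113.7 -181.4  120.8  154.8  148.7   37.9  114.4
  112.6  149.4   21.6   22.   -10.2   25.9  151.4  161.9] [-180.   180.2 -180.7 -180.2 -180.2 -179.6 -180.  -180.4 -180.  -180.3
 -179.8 -179.7 -180.3 -179.9 -179.9 -179.4  180.   180.1]
```

```bash
cat >> kin.py <<'E'
S4=np.array([-1,-1,-1,-1.]);L8=least_squares(res,[.24,.54,.45,.32,0,0,0,0],args=(S4,)).x
P=np.r_[S4,L8]
def fkt(q):
    x,T=fk(q,P); return x,T@np.diag([-1,-1,1.])
def jac(q):
    x0,T0=fkt(q);J=np.zeros((6,7))
    for i in range(7):
        e=np.array(q,float);e[i]+=1e-5;x,T=fkt(e);J[:3,i]=(x-x0)/1e-5;J[3:,i]=Ro.from_matrix(T@T0.T).as_rotvec()/1e-5
    return J
def sim(q,rows,W=None,lr=1.0):
    """rows: (turn deg tool, shift tool m); weighted min-norm"""
    q=np.array(q,float);W=np.ones(7) if W is None else W
    for tr,sh in rows:
        x,T=fkt(q);xt=x+T@np.array(sh);Tt=T@Ro.from_rotvec(np.radians(tr)).as_matrix()
        for _ in range(10):
            x,T=fkt(q);e=np.r_[xt-x,Ro.from_matrix(Tt@T.T).as_rotvec()]
            J=jac(q);Wi=np.diag(1/W);q=q+Wi@J.T@np.linalg.solve(J@Wi@J.T,e)*.3
    return q
E
python3 - <<'E'
from kin import *
np.set_printoptions(suppress=True,precision=2)
q=D[15,4:];print("case3 meas",D[16,4:]," sim",sim(q,[((0,0,9.9),(0,0,-.006))]*7))
q=D[0,4:];print("case1 meas",D[1,4:]," sim",sim(q,[((0,0,9.3),(0,0,-.0016))]*7))
q=D[11,4:];print("case2 meas",D[12,4:]," sim",sim(q,[((-.2,-.1,-10.1),(0,0,.01))]*6))
q=D[14,4:];print("up meas",D[15,4:]," sim",sim(q,[((0,0,0),(0,0,-.02))]*7))
for i in (14,15,16): 
    J=jac(D[i,4:]);n=np.linalg.svd(J)[2][-1];print("null",n)
E
```

```text
case3 meas [-1.26  0.34  1.41  2.09 -0.38  1.05  0.25]  sim [-1.29  0.35  1.47  2.1  -0.41  1.05  0.33]
case1 meas [-1.36  0.4   0.22  1.59 -0.09  1.16 -1.13]  sim [-1.35  0.4   0.2   1.6  -0.08  1.15 -1.11]
case2 meas [-0.92 -0.04  1.19  2.05  0.07  1.09  1.38]  sim [-1.01 -0.15  1.21  2.07  0.16  1.1   1.26]
up meas [-1.    0.27  1.05  2.13 -0.3   0.9   1.35]  sim [-0.95  0.28  0.99  2.16 -0.31  0.86  1.35]
null [-0.4   0.16  0.54  0.03 -0.5   0.18  0.49]
null [-0.5   0.19  0.69  0.04 -0.32  0.07  0.37]
null [-0.2   0.4   0.52  0.01 -0.45  0.17  0.54]
```

```bash
cat >> kin.py <<'E'
LO=np.array([-2.95,-.29,-1.47,.14,-1.03,.13,-2.86]);HI=np.array([2.95,1.99,1.44,2.54,4.17,1.85,2.86])
def goto(q,pos,yaw,n=12):
    """straight line world pose interpolation, pure min-norm; returns q list"""
    q=np.array(q,float);x0,T0=fkt(q);rv=Ro.from_matrix(down(yaw)@T0.T).as_rotvec();out=[]
    for k in range(1,n+1):
        xt=x0+(np.array(pos)-x0)*k/n;Tt=Ro.from_rotvec(rv*k/n).as_matrix()@T0
        for _ in range(4):
            x,T=fkt(q);e=np.r_[xt-x,Ro.from_matrix(Tt@T.T).as_rotvec()];J=jac(q);q=q+np.linalg.pinv(J)@e
        out.append(q.copy())
    return out
def path(q,ws):
    A=[]
    for pos,yaw in ws: A+=goto(A[-1] if A else q,pos,yaw)
    A=np.array(A); return A
def margin(A): return np.minimum(A-LO,HI-A).min()
E
cat > srch.py <<'E'
from kin import *
import itertools
np.set_printoptions(suppress=True,precision=2)
q=np.array([-1.358,.399,1.372,2.084,-.447,1.04,.159])
x0,T0=fkt(q);p=np.array(x0);yaw0=np.degrees(np.arctan2(T0[1,0],T0[0,0]))
R=[]
for y1,z1,y2,yf in itertools.product([-5,-40,-65,30,64],[.12,.2,.28],[-40,-5,30,64],[-3,30,64,-40]):
    ws=[((p[0],p[1],z1),y1),((.44,-.2,z1+.0),y2),((.576,-.389,.2),yf),((.576,-.389,.12),yf)]
    A=path(q,ws);R.append((margin(A),y1,z1,y2,yf,A[:,2].max(),A[-1]))
R.sort(key=lambda r:-r[0])
for r in R[:15]: print(*r)
E
python3 srch.py
```

```text
0.1088726749691924 64 0.12 -40 -3 1.3311273250308076 [-0.05  0.8   0.97  1.56 -0.7   1.16  1.01]
0.1088726749691924 64 0.12 -40 30 1.3311273250308076 [ 0.01  0.75  0.84  1.55 -0.6   1.11  1.51]
0.1088726749691924 64 0.12 -40 64 1.3311273250308076 [ 0.09  0.71  0.7   1.55 -0.5   1.07  2.03]
0.1088726749691924 64 0.12 -40 -40 1.3311273250308076 [-0.11  0.87  1.11  1.57 -0.81  1.22  0.45]
0.1088726749691924 64 0.12 -5 -3 1.3311273250308076 [-0.06  0.81  1.    1.56 -0.73  1.17  1.03]
0.1088726749691924 64 0.12 -5 30 1.3311273250308076 [-0.    0.76  0.87  1.56 -0.62  1.12  1.53]
0.1088726749691924 64 0.12 -5 64 1.3311273250308076 [ 0.07  0.72  0.74  1.55 -0.52  1.08  2.05]
0.1088726749691924 64 0.12 -5 -40 1.3311273250308076 [-0.12  0.89  1.14  1.57 -0.84  1.24  0.47]
0.1088726749691924 64 0.12 30 -3 1.3311273250308076 [-0.08  0.83  1.03  1.57 -0.75  1.19  1.05]
0.1088726749691924 64 0.12 30 30 1.3311273250308076 [-0.02  0.77  0.91  1.56 -0.65  1.13  1.55]
0.1088726749691924 64 0.12 30 64 1.3311273250308076 [ 0.05  0.73  0.77  1.55 -0.55  1.09  2.07]
0.1088726749691924 64 0.12 30 -40 1.3311273250308076 [-0.13  0.91  1.17  1.57 -0.87  1.26  0.49]
0.1088726749691924 64 0.12 64 -3 1.3311273250308076 [-0.09  0.85  1.07  1.57 -0.78  1.2   1.07]
0.1088726749691924 64 0.12 64 30 1.3311273250308076 [-0.04  0.79  0.94  1.56 -0.68  1.15  1.58]
0.1088726749691924 64 0.12 64 64 1.3311273250308076 [ 0.03  0.74  0.81  1.55 -0.58  1.1   2.09]
```

>>> {"op": "play_rows", "data": {"increments": [[[0, 0, -5], [0, 0, 0.008], 255], [[0, 0, -9.8], [0, 0, 0.01], 255], [[0, 0, -9.8], [0, 0, 0.01], 255], [[0, 0, -9.8], [0, 0, 0.01], 255], [[0, 0, -9.8], [0, 0, 0.01], 255], [[0, 0, -9.8], [0, 0, 0.01], 255], [[0, 0, -9.8], [0, 0, 0.005], 255], [[0, 0, -5], [0, 0, 0], 255], [[0, 0, 0], [0, 0, 0], 255]]}}

```text
time_s: 39.48
position: [0.4407, 0.0765, 0.125]
tool_rot: [0.838, 0.546, -0.01, 0.001]
ft_force: [0.5, -0.1, -3.0]
grip_width: 0.0542
```

```bash
python3 -c "
from h import *
plan([.44,-.05,.12],40)
plan([.44,-.2,.12],-3)"
```

```text
t=39.48 pos=[0.4407 0.0765 0.125 ] yaw=66.2 w=0.0542 F=[ 0.52 -0.08 -2.96] q=[-1.01  0.32  0.88  2.15 -0.33  0.83  1.23]
turn [-0.26  1.1  26.19]  shift now-frame mm [-115.9   50.5    6.6]  after-turn-frame mm [-81.8  96.5   5. ]
t=39.48 pos=[0.4407 0.0765 0.125 ] yaw=66.2 w=0.0542 F=[ 0.52 -0.08 -2.96] q=[-1.01  0.32  0.88  2.15 -0.33  0.83  1.23]
turn [ 0.17  1.18 69.19]  shift now-frame mm [-253.1  111.1    8.4]  after-turn-frame mm [ 13.8 276.2   5. ]
```

>>> {"op": "play_rows", "data": {"increments": [[[0, 1, 7.7], [-0.027, 0.012, 0], 255], [[0, 0, 7.7], [-0.026, 0.016, 0], 255], [[0, 0, 7.7], [-0.023, 0.019, 0], 255], [[0, 0, 7.7], [-0.02, 0.022, 0], 255], [[0, 0, 7.7], [-0.017, 0.024, 0], 255], [[0, 0, 7.7], [-0.014, 0.027, 0], 255], [[0, 0, 7.7], [-0.01, 0.028, 0], 255], [[0, 0, 7.7], [-0.007, 0.029, -0.01], 255], [[0, 0, 7.7], [-0.003, 0.03, -0.02], 255], [[0, 0, 0], [0, 0, -0.02], 255], [[0, 0, 0], [0, 0, 0], 255]]}}

```text
time_s: 40.85
position: [0.4356, -0.2025, 0.1781]
tool_rot: [0.998, -0.06, -0.001, 0.0]
ft_force: [-0.7, -0.5, -2.9]
grip_width: 0.0547
```

```bash
python3 -c "
from h import *
plan([.5761,-.3894,.2],-3.1)"
```

```text
t=40.85 pos=[ 0.4356 -0.2025  0.1781] yaw=-6.8 w=0.0547 F=[-0.74 -0.46 -2.92] q=[-0.63  0.44  1.27  2.04 -0.5   1.02  0.77]
turn [ 0.06  0.1  -3.74]  shift now-frame mm [161.7 168.8 -21.9]  after-turn-frame mm [150.4 179.  -21.9]
```

Run:
```python
from kin import *
np.set_printoptions(suppress=True,precision=2)
q=np.array([-0.63,0.44,1.27,2.04,-0.5,1.02,0.77])
for ws in ([((.576,-.389,.19),-3),((.576,-.389,.12),-3)],[((.53,-.26,.19),-3),((.576,-.389,.19),-3),((.576,-.389,.12),-3)]):
    A=path(q,ws);print(margin(A),A[:,2].max(),A[11],A[-1])
```

```text
0.20229365195865023 1.2377063480413497 [-0.08  0.74  1.03  1.5  -0.65  1.27  0.98] [-0.06  0.81  0.98  1.56 -0.71  1.16  1.02]
0.185703812970762 1.254296187029238 [-0.39  0.59  1.13  1.78 -0.58  1.15  0.87] [-0.06  0.81  0.99  1.56 -0.72  1.16  1.02]
```

>>> {"op": "play_rows", "data": {"increments": [[[0, 0, -3.7], [0.012, 0.014, -0.01], 255], [[0, 0, 0], [0.022, 0.026, -0.01], 255], [[0, 0, 0], [0.024, 0.029, -0.002], 255], [[0, 0, 0], [0.024, 0.029, 0], 255], [[0, 0, 0], [0.024, 0.029, 0], 255], [[0, 0, 0], [0.022, 0.026, 0], 255], [[0, 0, 0], [0.014, 0.016, 0], 255], [[0, 0, 0], [0.006, 0.007, 0], 255], [[0, 0, 0], [0, 0, 0], 255], [[0, 0, 0], [0, 0, 0], 255]]}}

```text
time_s: 42.1
position: [0.5782, -0.3819, 0.1873]
tool_rot: [1.0, -0.024, -0.005, -0.005]
ft_force: [0.4, 0.1, -2.4]
grip_width: 0.0546
```

```bash
python3 -c "
from h import *
plan([.5761,-.3894,.14],-3.1)"
```

```text
t=42.10 pos=[ 0.5782 -0.3819  0.1873] yaw=-2.8 w=0.0546 F=[ 0.36  0.08 -2.36] q=[-0.06  0.75  1.    1.48 -0.65  1.28  0.97]
turn [-0.6   0.59  0.34]  shift now-frame mm [-1.2  8.1 47.2]  after-turn-frame mm [-1.7  7.6 47.3]
```

>>> {"op": "play_rows", "data": {"increments": [[[-0.6, 0.6, 0.3], [-0.002, 0.008, 0.01], 255], [[0, 0, 0], [0, 0, 0.015], 255], [[0, 0, 0], [0, 0, 0.01], 255], [[0, 0, 0], [0, 0, 0], 255], [[0, 0, 0], [0, 0, 0], 255], [[0, 0, 0], [0, 0, 0], 255]]}}

```text
time_s: 42.85
position: [0.5754, -0.3881, 0.1498]
tool_rot: [1.0, -0.026, 0.001, -0.0]
ft_force: [0.3, 0.1, -2.8]
grip_width: 0.0545
```

```bash
python3 -c "
from h import *
plan([.5761,-.3894,.121],-3.1)
o=snap('u');crop(o['side'],320,220,420,310,8,'u_s');crop(o['top'],350,150,440,250,6,'u_t')"
```

```text
t=42.85 pos=[ 0.5754 -0.3881  0.1498] yaw=-3.0 w=0.0545 F=[ 0.3   0.12 -2.81] q=[-0.05  0.78  0.98  1.53 -0.68  1.2   1.  ]
turn [-0.04 -0.06  0.09]  shift now-frame mm [ 0.8  1.3 28.8]  after-turn-frame mm [ 0.8  1.3 28.8]
```

View pics/u_s.png

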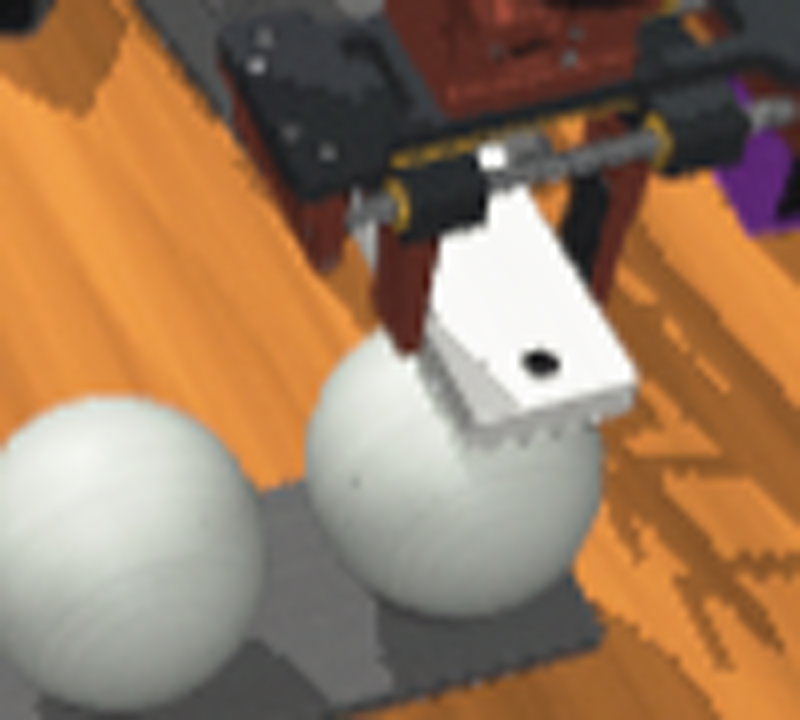

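View pics/u_t.png

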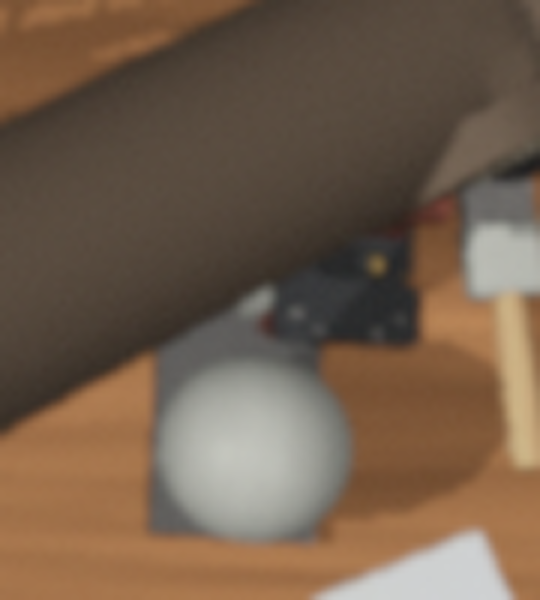

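Run:
```python
from h import *
S=load("u")["side"];z=.163
for n,p in(("FR",(636,377)),("FL",(474,421)),("hole",(541,362)),("backR",(518,188))):
    print(n,np.round(onz(S,(320+p[0]/8,220+p[1]/8),z),4))
st=ctrl.observe();p=st["position"];R=Ro.from_quat(st["tool_rot"]).as_matrix()
print("expected front mid",np.round(p+R[:,1]*.05,4),"hole", np.round(p+R[:,1]*.036,4))
```

```text
FR [ 0.5975 -0.4391  0.163 ]
FL [ 0.5435 -0.4366  0.163 ]
hole [ 0.5732 -0.4241  0.163 ]
backR [ 0.6007 -0.3597  0.163 ]
expected front mid [ 0.5728 -0.438   0.1498] hole [ 0.5735 -0.4241  0.1498]
```

>>> {"op": "play_rows", "data": {"increments": [[[0, 0, 0], [0.001, 0.002, 0.008], 255], [[0, 0, 0], [0, 0, 0.008], 255], [[0, 0, 0], [0, 0, 0.004], 255], [[0, 0, 0], [0, 0, 0], 255], [[0, 0, 0], [0, 0, 0], 255]]}}

```text
time_s: 43.58
position: [0.5763, -0.3904, 0.1283]
tool_rot: [1.0, -0.026, 0.001, -0.0]
ft_force: [0.2, 0.0, -3.4]
grip_width: 0.0547
```

```bash
python3 -c "
from h import *
plan([.5762,-.390,.121],-3.1)"
```

```text
t=43.58 pos=[ 0.5763 -0.3904  0.1283] yaw=-3.0 w=0.0547 F=[ 0.17  0.   -3.43] q=[-0.04  0.8   0.96  1.54 -0.7   1.17  1.01]
turn [-0.04 -0.06  0.08]  shift now-frame mm [-0.2 -0.3  7.3]  after-turn-frame mm [-0.2 -0.4  7.3]
```

>>> {"op": "play_rows", "data": {"increments": [[[0, 0, 0], [0, 0, 0.004], 255], [[0, 0, 0], [0, 0, 0.002], 255], [[0, 0, 0], [0, 0, 0], 255], [[0, 0, 0], [0, 0, 0], 255]]}}

```text
time_s: 44.08
position: [0.5766, -0.3904, 0.1223]
tool_rot: [1.0, -0.026, 0.001, -0.0]
ft_force: [-0.5, -0.0, -2.7]
grip_width: 0.0544
```

```bash
python3 -c "
from h import *
plan([.5762,-.390,.121],-3.1)"
```

```text
t=44.08 pos=[ 0.5766 -0.3904  0.1223] yaw=-3.0 w=0.0544 F=[-0.46 -0.02 -2.75] q=[-0.03  0.81  0.96  1.55 -0.7   1.16  1.02]
turn [-0.03 -0.09  0.09]  shift now-frame mm [-0.4 -0.4  1.3]  after-turn-frame mm [-0.4 -0.4  1.3]
```

>>> {"op": "play_rows", "data": {"increments": [[[0, 0, 0], [0, 0, 0.0015], 255], [[0, 0, 0], [0, 0, 0.001], 255], [[0, 0, 0], [0, 0, 0], 255], [[0, 0, 0], [0, 0, 0], 255]]}}

```text
time_s: 44.58
position: [0.5767, -0.3907, 0.1212]
tool_rot: [1.0, -0.026, 0.001, -0.0]
ft_force: [-0.9, 0.2, -1.8]
grip_width: 0.0545
```

```bash
python3 -c "
from h import *
plan([.5762,-.390,.121],-3.1)"
```

```text
t=44.58 pos=[ 0.5767 -0.3907  0.1212] yaw=-3.0 w=0.0545 F=[-0.87  0.23 -1.81] q=[-0.03  0.81  0.95  1.55 -0.7   1.15  1.02]
turn [-0.02 -0.17  0.09]  shift now-frame mm [-0.6 -0.6  0.2]  after-turn-frame mm [-0.6 -0.6  0.2]
```

>>> {"op": "play_rows", "data": {"increments": [[[0, 0, 0], [0, 0, 0.001], 255], [[0, 0, 0], [0, 0, 0], 255]]}}

```text
time_s: 44.82
position: [0.5767, -0.3907, 0.1212]
tool_rot: [1.0, -0.026, 0.002, -0.0]
ft_force: [-0.9, 0.8, -1.4]
grip_width: 0.0544
```

>>> {"op": "play_rows", "data": {"increments": [[[0, 0, 0], [0, 0, 0], 85], [[0, 0, 0], [0, 0, 0], 70], [[0, 0, 0], [0, 0, 0], 50], [[0, 0, 0], [0, 0, 0], 40], [[0, 0, 0], [0, 0, 0], 40]]}}

```text
time_s: 45.45
position: [0.5773, -0.3914, 0.1212]
tool_rot: [1.0, -0.026, 0.002, 0.0]
ft_force: [-0.2, -0.2, 0.4]
grip_width: 0.0737
```

```bash
python3 -c "
from h import *
plan([.5762,-.390,.121],-3.1)
o=snap('v');crop(o['side'],320,220,420,310,8,'v_s')"
```

```text
t=45.45 pos=[ 0.5773 -0.3914  0.1212] yaw=-3.0 w=0.0737 F=[-0.17 -0.24  0.42] q=[-0.03  0.81  0.95  1.55 -0.71  1.15  1.02]
turn [ 0.05 -0.26  0.09]  shift now-frame mm [-1.2 -1.3  0.2]  after-turn-frame mm [-1.2 -1.3  0.2]
```

View pics/v_s.png

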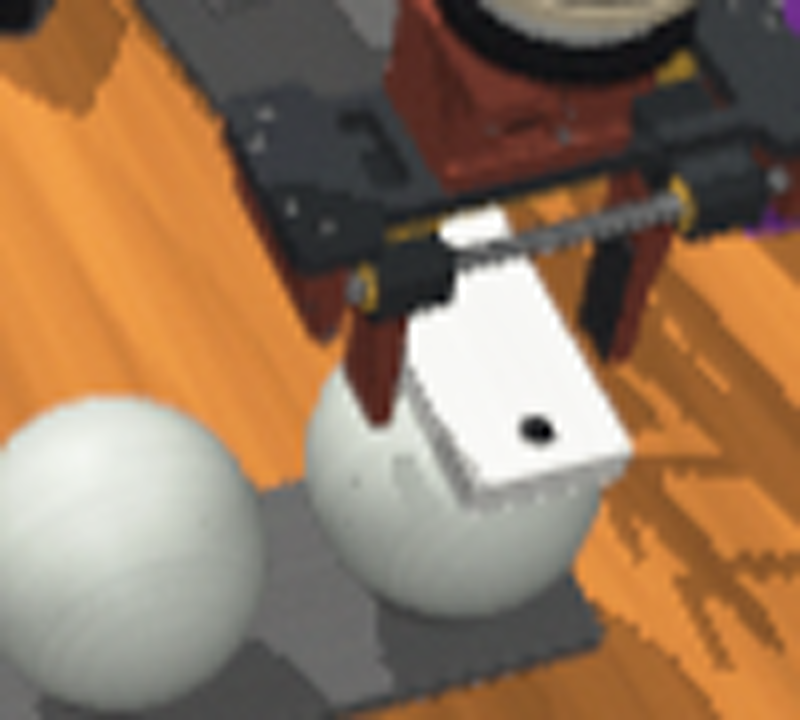

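>>> {"op": "play_rows", "data": {"increments": [[[0, 0, 0], [0, 0, -0.006], 40], [[0, 0, 0], [0, 0, -0.012], 40], [[0, 0, 0], [0, 0, -0.02], 40], [[0, 0, 0], [0, 0, -0.03], 0], [[0, 0, 0], [0, 0, -0.02], 0], [[0, 0, 0], [0, 0, 0], 0]]}}

```text
time_s: 46.3
position: [0.5771, -0.3922, 0.217]
tool_rot: [1.0, -0.026, 0.003, 0.001]
ft_force: [-0.4, 0.3, -0.6]
grip_width: 0.0877
```

```bash
cat > srch2.py <<'E'
from h import *
st=ctrl.observe()
import kin
from kin import path,margin,fkt
import itertools
np.set_printoptions(suppress=True,precision=2)
q=st["q"];print(st["position"],q,fkt(q)[0])
R=[]
pk=-73.5
for y1,z1,pk,y3,y4 in itertools.product([-3,-60,60],[.12,.2],[-73.5,106.5],[-60,-3,60],[-40,-3,60]):
    ws=[((.44,-.2,.25),y1),((.434,.14,z1),pk),((.434,.14,.006),pk),((.434,.14,.12),pk),((.434,.1,.12),y3),((.40,-.2,.15),y4),((.456,-.383,.19),-3),((.456,-.383,.12),-3),((.456,-.383,.25),-3),((.456,0.1,.25),0)]
    try: A=path(q,ws)
    except Exception as e: continue
    R.append((margin(A),y1,z1,pk,y3,y4,A[:,2].max(),A[:,4].min(),A[-1]))
R.sort(key=lambda r:-r[0])
for r in R[:10]: print(*r)
E
python3 srch2.py; python3 -c "
from h import *
o=snap('w');crop(o['side'],320,220,420,310,8,'w_s');crop(o['top'],360,150,440,250,6,'w_t')"
```

```text
[ 0.58 -0.39  0.22] [-0.06  0.73  1.02  1.46 -0.63  1.3   0.96] [ 0.58 -0.4   0.21]
0.3350891130652518 60 0.2 -73.5 -60 -3 1.0136813276182686 -0.5988199032311721 [-0.75  0.12  0.48  1.94 -0.06  1.1  -0.24]
0.3350891130652518 60 0.2 -73.5 -60 60 1.0136813276182686 -0.5988199032311721 [-0.86  0.12  0.61  1.95 -0.07  1.1  -0.23]
0.3350891130652518 60 0.2 -73.5 -3 -40 1.0136813276182686 -0.5988199032311721 [-0.67  0.12  0.4   1.93 -0.05  1.1  -0.25]
0.3350891130652518 60 0.2 -73.5 -3 -3 1.0136813276182686 -0.5988199032311721 [-0.74  0.12  0.47  1.94 -0.06  1.1  -0.24]
0.3350891130652518 60 0.2 -73.5 -3 60 1.0136813276182686 -0.5988199032311721 [-0.85  0.12  0.59  1.95 -0.07  1.1  -0.23]
0.3350891130652518 60 0.2 -73.5 60 -40 1.0136813276182686 -0.5988199032311721 [-0.65  0.12  0.37  1.93 -0.05  1.1  -0.26]
0.3350891130652518 60 0.2 -73.5 60 -3 1.0136813276182686 -0.5988199032311721 [-0.71  0.12  0.44  1.94 -0.06  1.1  -0.25]
0.3350891130652518 60 0.2 -73.5 60 60 1.0136813276182686 -0.5988199032311721 [-0.81  0.12  0.55  1.94 -0.07  1.1  -0.23]
0.33469452553163936 60 0.2 -73.5 -60 -40 1.0136813276182686 -0.5988199032311721 [-0.68  0.12  0.4   1.93 -0.05  1.1  -0.25]
0.3183829406502827 60 0.2 106.5 -3 -3 1.11400135570173 -0.5988199032311721 [-1.16  0.12  0.94  1.97 -0.11  1.1  -0.17]
```

View pics/w_s.png

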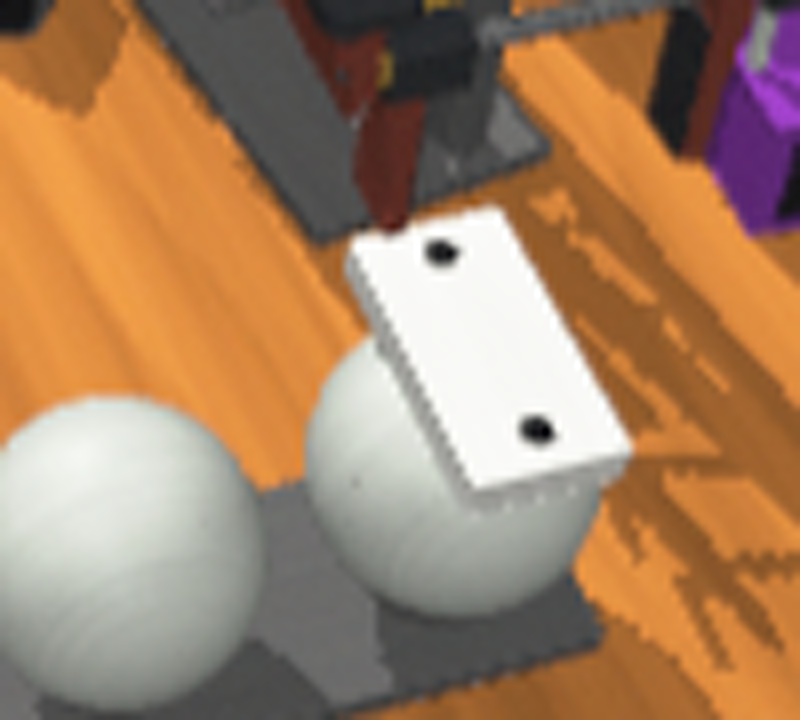

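```bash
sed -i 's/^for r in R\[:10\].*/for r in [r for r in R if r[1]!=60][:8]: print(*r)/' srch2.py; python3 srch2.py; python3 -c "
from h import *
plan([.44,-.2,.25],-3)"
```

```text
[ 0.58 -0.39  0.21] [-0.06  0.73  1.02  1.46 -0.63  1.3   0.96] [ 0.58 -0.4   0.21]
0.04024764984471241 -3 0.12 106.5 -3 -40 1.3997523501552875 -0.6142598700847087 [-1.33  0.14  1.14  1.98 -0.14  1.1  -0.12]
0.020730386082073116 -3 0.12 106.5 60 -40 1.4192696139179268 -0.6290231082974254 [-1.46  0.19  1.33  1.99 -0.2   1.11 -0.05]
-0.03843668266943423 -3 0.12 106.5 -60 -3 1.4784366826694342 -0.8110409514481701 [-1.43  0.17  1.28  1.99 -0.19  1.11 -0.07]
-0.04908331651105513 -3 0.12 106.5 -60 -40 1.489083316511055 -0.8110409514481701 [-1.23  0.13  1.02  1.98 -0.12  1.1  -0.16]
-0.05604114797844861 -3 0.12 106.5 -3 -3 1.4960411479784486 -0.6445995899113982 [-1.53  0.27  1.47  2.   -0.3   1.13  0.06]
-0.1090807741107096 -3 0.2 106.5 -3 -40 1.5490807741107095 -0.6955763061414512 [-1.54  0.33  1.53  2.   -0.36  1.15  0.13]
-0.11765485366466755 -3 0.12 -73.5 -60 -40 1.5515142046543904 -1.1476548536646676 [-1.24  0.13  1.04  1.98 -0.12  1.1  -0.15]
-0.11765485366466755 -3 0.12 -73.5 -60 -3 1.5515142046543904 -1.1476548536646676 [-1.45  0.18  1.31  1.99 -0.2   1.11 -0.06]
t=46.40 pos=[ 0.5766 -0.3914  0.2147] yaw=-3.0 w=0.0883 F=[-0.5   0.6  -0.38] q=[-0.06  0.73  1.02  1.46 -0.63  1.3   0.96]
turn [ 0.06 -0.27 -0.03]  shift now-frame mm [-146.4 -183.8  -36.1]  after-turn-frame mm [-146.4 -184.   -35.3]
```

>>> {"op": "play_rows", "data": {"increments": [[[0, 0, -7.9], [-0.01, -0.012, -0.015], 0], [[0, 0, -7.9], [-0.015, -0.025, -0.01], 0], [[0, 0, -7.9], [-0.011, -0.027, -0.005], 0], [[0, 0, -7.9], [-0.007, -0.028, -0.003], 0], [[0, 0, -7.9], [-0.003, -0.029, 0], 0], [[0, 0, -7.9], [0, -0.029, 0], 0], [[0, 0, -7.9], [0.004, -0.029, 0], 0], [[0, 0, -7.9], [0.008, -0.028, 0], 0], [[0, 0, 0], [0, 0, 0], 0]]}}

```text
time_s: 47.52
position: [0.4377, -0.2054, 0.2377]
tool_rot: [0.855, 0.518, -0.004, -0.005]
ft_force: [0.5, 0.0, 0.6]
grip_width: 0.0875
```

```bash
python3 -c "
from h import *
plan([.434,.14,.2],106.5)
st=ctrl.observe()
from kin import path,margin,fkt
A=path(st['q'],[((.434,.14,.2),106.5),((.434,.14,.006),106.5),((.434,.14,.12),106.5),((.434,.1,.12),-3),((.40,-.2,.15),-3),((.456,-.383,.19),-3),((.456,-.383,.12),-3)]);print(margin(A),np.round(A[11::12],2))"
```

```text
t=47.52 pos=[ 0.4377 -0.2054  0.2377] yaw=62.5 w=0.0875 F=[0.51 0.01 0.58] q=[-0.44  0.21  0.92  1.94 -0.18  1.09  1.64]
turn [ -0.74  -0.19 -44.05]  shift now-frame mm [ 304.6 -162.5   39.3]  after-turn-frame mm [332.2  94.5  37.7]
0.3177133986476752 [[-0.91  0.16  0.56  2.04 -0.1   0.97  1.56]
 [-0.73  0.51  0.4   2.19 -0.4   0.51  1.83]
 [-0.87  0.29  0.54  2.12 -0.21  0.78  1.67]
 [-1.15  0.36  1.01  2.18 -0.42  0.81  0.07]
 [-0.54  0.31  1.09  2.15 -0.35  0.88  0.71]
 [-0.07  0.53  0.99  1.76 -0.49  1.12  1.02]
 [-0.02  0.62  0.92  1.82 -0.58  0.99  1.09]]
```

>>> {"op": "play_rows", "data": {"increments": [[[-0.7, 0, -5.5], [0.018, -0.009, 0.004], 0], [[0, 0, -5.5], [0.033, -0.014, 0.004], 0], [[0, 0, -5.5], [0.034, -0.01, 0.004], 0], [[0, 0, -5.5], [0.035, -0.007, 0.004], 0], [[0, 0, -5.5], [0.036, -0.003, 0.004], 0], [[0, 0, -5.5], [0.036, 0, 0.004], 0], [[0, 0, -5.5], [0.036, 0.004, 0.004], 0], [[0, 0, -5.5], [0.035, 0.007, 0.004], 0], [[0, 0, 0], [0.03, 0.008, 0], 0], [[0, 0, 0], [0.012, 0.004, 0], 0], [[0, 0, 0], [0, 0, 0], 0]]}}

```text
time_s: 48.9
position: [0.4433, 0.1144, 0.1989]
tool_rot: [0.601, 0.799, -0.005, 0.0]
ft_force: [-0.1, 0.1, -0.4]
grip_width: 0.0875
```

```bash
python3 -c "
from h import *
plan([.4335,.1398,.06],106.4)"
```

```text
t=48.90 pos=[0.4433 0.1144 0.1989] yaw=106.1 w=0.0875 F=[-0.09  0.1  -0.35] q=[-0.88  0.16  0.59  2.04 -0.1   0.98  1.61]
turn [-0.42  0.37 -0.25]  shift now-frame mm [ 28.   -1.3 138.8]  after-turn-frame mm [ 27.1  -2.2 138.9]
```

>>> {"op": "play_rows", "data": {"increments": [[[-0.4, 0.4, -0.3], [0.02, -0.002, 0.01], 0], [[0, 0, 0], [0.006, 0, 0.025], 0], [[0, 0, 0], [0, 0, 0.03], 0], [[0, 0, 0], [0, 0, 0.03], 0], [[0, 0, 0], [0, 0, 0.025], 0], [[0, 0, 0], [0, 0, 0.01], 0], [[0, 0, 0], [0, 0, 0], 0], [[0, 0, 0], [0, 0, 0], 0]]}}

```text
time_s: 49.9
position: [0.4323, 0.1383, 0.0637]
tool_rot: [0.603, 0.798, 0.002, -0.001]
ft_force: [0.6, -0.2, -0.1]
grip_width: 0.0876
```

```bash
python3 -c "
from h import *
o=snap('x');crop(o['side'],240,130,330,210,8,'x_s');plan([.4335,.1398,.02],106.4)"
```

```text
t=50.00 pos=[0.4325 0.1385 0.0639] yaw=105.9 w=0.0879 F=[ 1.36 -0.91  0.9 ] q=[-0.82  0.37  0.49  2.18 -0.3   0.65  1.73]
turn [ 0.15 -0.18 -0.51]  shift now-frame mm [ 0.8  1.2 43.9]  after-turn-frame mm [ 1.   1.4 43.9]
```

View pics/x_s.png

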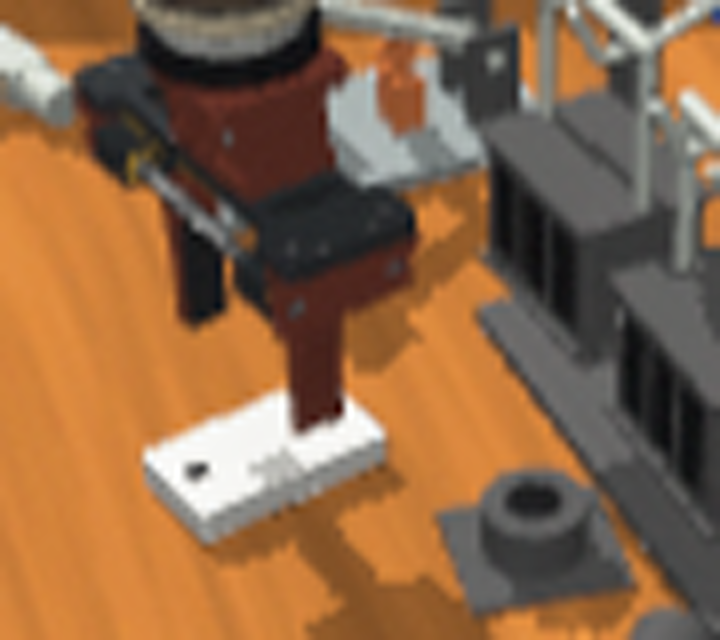

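>>> {"op": "play_rows", "data": {"increments": [[[0, 0, -0.5], [0.001, 0.001, 0.01], 0], [[0, 0, 0], [0, 0, 0.015], 0], [[0, 0, 0], [0, 0, 0.012], 0], [[0, 0, 0], [0, 0, 0.004], 0], [[0, 0, 0], [0, 0, 0], 0], [[0, 0, 0], [0, 0, 0], 0]]}}

```text
time_s: 50.75
position: [0.4336, 0.1402, 0.0203]
tool_rot: [0.599, 0.801, 0.002, -0.0]
ft_force: [0.5, 0.1, -0.3]
grip_width: 0.0878
```

```bash
python3 -c "
from h import *
plan([.4335,.1398,.005],106.4)"
```

```text
t=50.75 pos=[0.4336 0.1402 0.0203] yaw=106.4 w=0.0878 F=[ 0.45  0.11 -0.27] q=[-0.76  0.46  0.43  2.2  -0.37  0.54  1.8 ]
turn [ 0.19 -0.2   0.03]  shift now-frame mm [-0.4 -0.3 15.3]  after-turn-frame mm [-0.4 -0.2 15.3]
```

>>> {"op": "play_rows", "data": {"increments": [[[0.2, -0.2, 0], [0, 0, 0.008], 0], [[0, 0, 0], [0, 0, 0.006], 0], [[0, 0, 0], [0, 0, 0], 60], [[0, 0, 0], [0, 0, 0], 60]]}}

```text
time_s: 51.25
position: [0.434, 0.1405, 0.0057]
tool_rot: [0.599, 0.801, 0.0, 0.0]
ft_force: [-0.0, -0.2, -0.0]
grip_width: 0.0711
```

```bash
python3 -c "
from h import *
plan([.4335,.1398,.005],106.4)"
```

```text
t=51.25 pos=[0.434  0.1405 0.0057] yaw=106.4 w=0.0711 F=[-0.03 -0.24 -0.02] q=[-0.75  0.49  0.41  2.2  -0.39  0.52  1.82]
turn [0.03 0.   0.04]  shift now-frame mm [-0.6 -0.6  0.7]  after-turn-frame mm [-0.6 -0.6  0.7]
```

>>> {"op": "play_rows", "data": {"increments": [[[0, 0, 0], [-0.0005, -0.0005, 0.0005], 100], [[0, 0, 0], [0, 0, 0], 255], [[0, 0, 0], [0, 0, 0], 255], [[0, 0, 0], [0, 0, 0], 255], [[0, 0, 0], [0, 0, 0], 255], [[0, 0, 0], [0, 0, 0], 255]]}}

```text
time_s: 52.0
position: [0.4336, 0.1401, 0.0053]
tool_rot: [0.599, 0.801, 0.0, 0.0]
ft_force: [0.4, 0.9, -3.1]
grip_width: 0.0547
```

>>> {"op": "play_rows", "data": {"increments": [[[0, 0, 0], [0, 0, -0.01], 255], [[0, 0, 0], [0, 0, -0.02], 255], [[0, 0, 0], [0, 0, -0.025], 255], [[0, 0, 0], [0, 0, -0.025], 255], [[0, 0, 0], [0, 0, -0.025], 255], [[0, 0, 0], [0, 0, 0], 255], [[0, 0, 0], [0, 0, 0], 255]]}}

```text
time_s: 52.88
position: [0.4318, 0.1385, 0.1147]
tool_rot: [0.599, 0.801, -0.001, -0.0]
ft_force: [0.6, 0.8, -3.4]
grip_width: 0.0544
```

```bash
python3 -c "
from h import *
plan([.42,-.2,.15],-3)
o=snap('y');crop(o['side'],240,130,330,210,8,'y_s')
st=ctrl.observe()
from kin import path,margin,fkt
for y in (106,60,-3):
  A=path(st['q'],[((.43,.0,.12),y),((.42,-.2,.15),-3),((.456,-.383,.19),-3),((.456,-.383,.12),-3)]);print(margin(A),np.round(A[11::12],2))"
```

```text
t=52.88 pos=[0.4318 0.1385 0.1147] yaw=106.4 w=0.0544 F=[ 0.64  0.79 -3.43] q=[-0.88  0.28  0.56  2.14 -0.21  0.77  1.66]
turn [-1.100e-01 -6.000e-02 -7.063e+01]  shift now-frame mm [-321.4 -106.8  -35. ]  after-turn-frame mm [  -5.9 -338.6  -35.3]
0.3048140436600244 [[-0.65  0.25  0.63  2.19 -0.21  0.76  1.97]
 [-0.56  0.38  1.14  2.11 -0.43  0.91  0.77]
 [-0.1   0.55  1.03  1.76 -0.52  1.13  1.05]
 [-0.04  0.63  0.96  1.83 -0.61  1.01  1.12]]
0.3229094070139902 [[-0.78  0.27  0.79  2.2  -0.28  0.77  1.24]
 [-0.55  0.37  1.12  2.11 -0.42  0.91  0.75]
 [-0.09  0.55  1.02  1.76 -0.52  1.13  1.04]
 [-0.04  0.63  0.95  1.83 -0.6   1.01  1.11]]
0.32620759407298294 [[-0.98  0.34  1.06  2.21 -0.41  0.8   0.3 ]
 [-0.52  0.35  1.07  2.11 -0.39  0.9   0.72]
 [-0.07  0.54  0.99  1.76 -0.5   1.12  1.03]
 [-0.02  0.62  0.92  1.82 -0.58  1.    1.09]]
```

View pics/y_s.png

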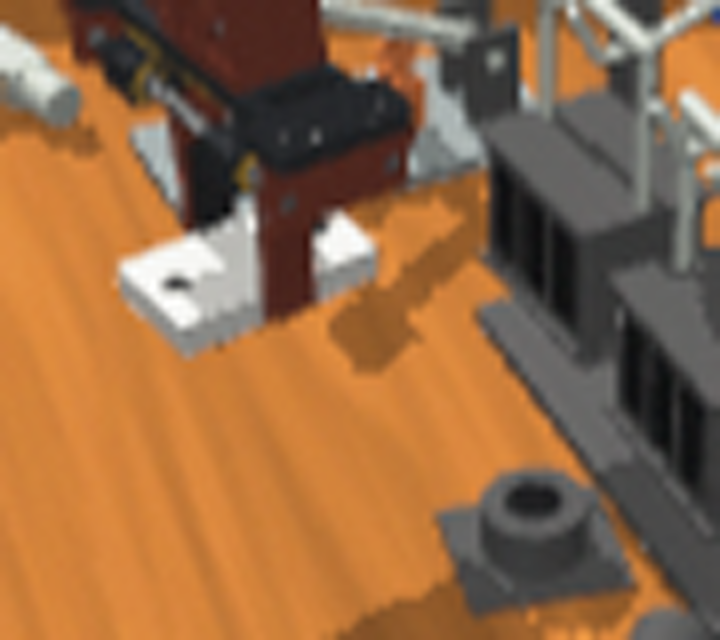

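>>> {"op": "play_rows", "data": {"increments": [[[0, 0, 6], [-0.014, -0.004, 0], 255], [[0, 0, 9.2], [-0.028, -0.004, 0], 255], [[0, 0, 9.2], [-0.028, 0.001, 0], 255], [[0, 0, 9.2], [-0.0275, 0.004, 0], 255], [[0, 0, 9.2], [-0.027, 0.009, 0], 255], [[0, 0, 9.2], [-0.025, 0.013, 0], 255], [[0, 0, 9.2], [-0.0225, 0.017, 0], 255], [[0, 0, 9.2], [-0.0195, 0.02, 0], 255], [[0, 0, 9.2], [-0.016, 0.023, -0.01], 255], [[0, 0, 9.2], [-0.012, 0.025, -0.015], 255], [[0, 0, 9.2], [-0.008, 0.027, -0.015], 255], [[0, 0, 5], [0, 0.015, -0.01], 255]]}}

```text
time_s: 54.48
position: [0.4271, -0.1818, 0.1582]
tool_rot: [1.0, 0.0, -0.01, 0.005]
ft_force: [0.2, -0.2, -2.8]
grip_width: 0.0544
```

```bash
python3 -c "
from h import *
plan([.42,-.22,.18],-3)"
```

```text
t=54.48 pos=[ 0.4271 -0.1818  0.1582] yaw=0.0 w=0.0544 F=[ 0.19 -0.22 -2.77] q=[-0.61  0.38  1.14  2.08 -0.41  0.94  0.75]
turn [0.65 1.11 3.03]  shift now-frame mm [ -7.5  38.5 -21.3]  after-turn-frame mm [ -5.1  38.6 -21.8]
```

>>> {"op": "play_rows", "data": {"increments": [[[0.6, 1.1, 3], [0.002, 0.015, -0.015], 255], [[0, 0, 0], [0.006, 0.028, -0.015], 255], [[0, 0, 0], [0.006, 0.03, -0.005], 255], [[0, 0, 0], [0.006, 0.03, 0], 255], [[0, 0, 0], [0.006, 0.03, 0], 255], [[0, 0, 0], [0.006, 0.03, 0], 255], [[0, 0, 0], [0.005, 0.022, 0], 255], [[0, 0, 0], [0, 0.01, 0], 255], [[0, 0, 0], [0, 0, 0], 255], [[0, 0, 0], [0, 0, 0], 255]]}}

```text
time_s: 55.72
position: [0.4532, -0.3852, 0.1933]
tool_rot: [1.0, -0.026, -0.0, -0.001]
ft_force: [-0.3, -0.0, -3.7]
grip_width: 0.0547
```

```bash
python3 -c "
from h import *
plan([.4562,-.3837,.145],-3)
o=load('w');T,S=o['top'],o['side']
crop(T,365,165,430,225,10,'w_t3')"
```

```text
t=55.73 pos=[ 0.4532 -0.3852  0.1933] yaw=-3.0 w=0.0547 F=[-0.33 -0.04 -3.66] q=[-0.07  0.56  1.01  1.75 -0.52  1.13  1.05]
turn [-0.12  0.03  0.01]  shift now-frame mm [ 3.  -1.6 48.3]  after-turn-frame mm [ 3.  -1.7 48.3]
```

View pics/w_t3.png

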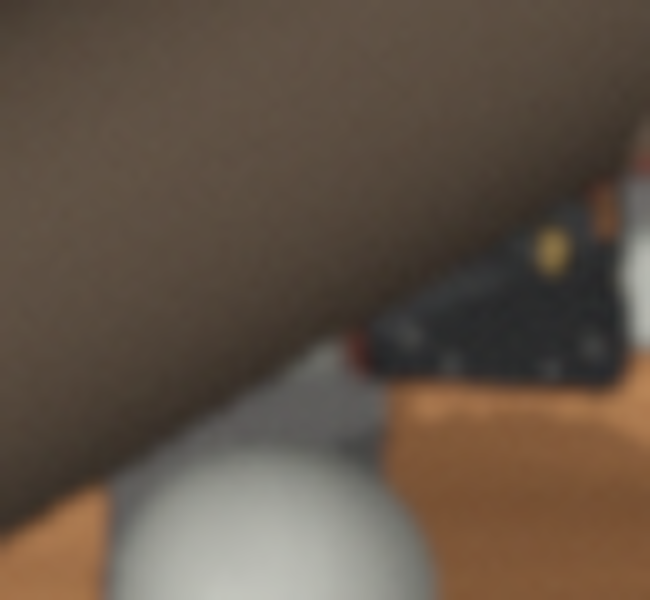

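Occluded in the top view, so I'll check plate 1's tilt later. Lowering plate 0 now.

>>> {"op": "play_rows", "data": {"increments": [[[0, 0, 0], [0.003, -0.0015, 0.01], 255], [[0, 0, 0], [0, 0, 0.02], 255], [[0, 0, 0], [0, 0, 0.014], 255], [[0, 0, 0], [0, 0, 0], 255], [[0, 0, 0], [0, 0, 0], 255]]}}

```text
time_s: 56.35
position: [0.457, -0.3805, 0.145]
tool_rot: [1.0, -0.024, -0.001, -0.002]
ft_force: [0.9, 0.1, -2.1]
grip_width: 0.0548
```

```bash
python3 -c "
from h import *
plan([.4562,-.3837,.121],-3)
o=snap('z');crop(o['side'],290,220,420,320,6,'z_s')"
```

```text
t=56.35 pos=[ 0.457  -0.3805  0.145 ] yaw=-2.8 w=0.0548 F=[ 0.88  0.11 -2.09] q=[-0.05  0.61  0.97  1.8  -0.57  1.05  1.09]
turn [-0.25  0.11  0.21]  shift now-frame mm [-0.6  3.3 24. ]  after-turn-frame mm [-0.6  3.2 24. ]
```

View pics/z_s.png

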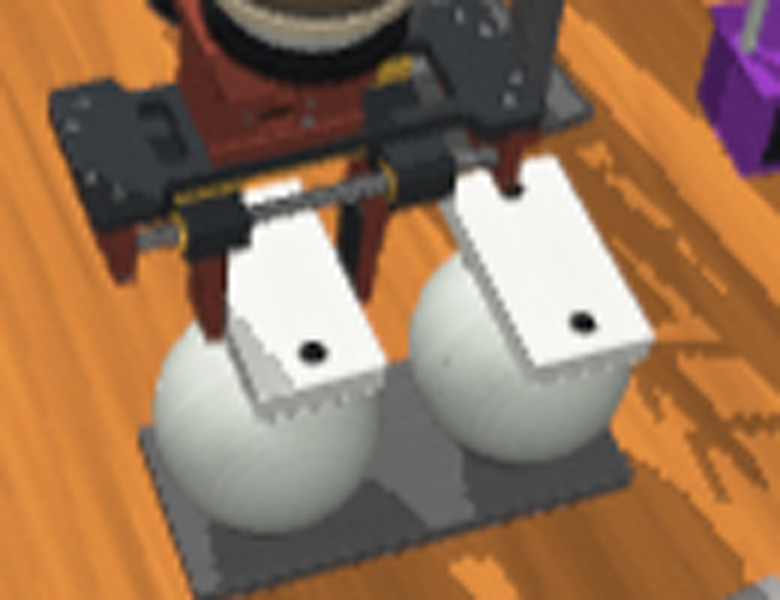

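Run:
```python
from h import *
S=load("z")["side"];z=.158
for n,p in(("FR",(384,372)),("FL",(262,404)),("hole",(313,352))):
    print(n,np.round(onz(S,(290+p[0]/6,220+p[1]/6),z),4))
st=ctrl.observe();p=st["position"];R=Ro.from_quat(st["tool_rot"]).as_matrix()
print("expected front mid",np.round(p+R[:,1]*.05,4),"hole", np.round(p+R[:,1]*.036,4))
```

```text
FR [ 0.4773 -0.437   0.158 ]
FL [ 0.4267 -0.434   0.158 ]
hole [ 0.455  -0.4187  0.158 ]
expected front mid [ 0.4547 -0.4305  0.1451] hole [ 0.4554 -0.4165  0.1451]
```

>>> {"op": "play_rows", "data": {"increments": [[[0, 0, 0], [-0.0005, 0.0005, 0.008], 255], [[0, 0, 0], [0, 0, 0.008], 255], [[0, 0, 0], [0, 0, 0.003], 255], [[0, 0, 0], [0, 0, 0], 255], [[0, 0, 0], [0, 0, 0], 255]]}}

```text
time_s: 57.08
position: [0.4568, -0.3814, 0.1255]
tool_rot: [1.0, -0.024, -0.0, -0.002]
ft_force: [0.9, 0.4, -3.5]
grip_width: 0.0545
```

```bash
python3 -c "
from h import *
plan([.4562,-.381,.121],-3)
o=snap('z2');crop(o['side'],300,230,370,300,11,'z2_s')"
```

```text
t=57.08 pos=[ 0.4568 -0.3814  0.1255] yaw=-2.8 w=0.0545 F=[ 0.89  0.4  -3.45] q=[-0.03  0.63  0.94  1.81 -0.6   1.02  1.11]
turn [-0.22  0.02  0.2 ]  shift now-frame mm [-0.6 -0.3  4.5]  after-turn-frame mm [-0.6 -0.3  4.5]
```

View pics/z2_s.png

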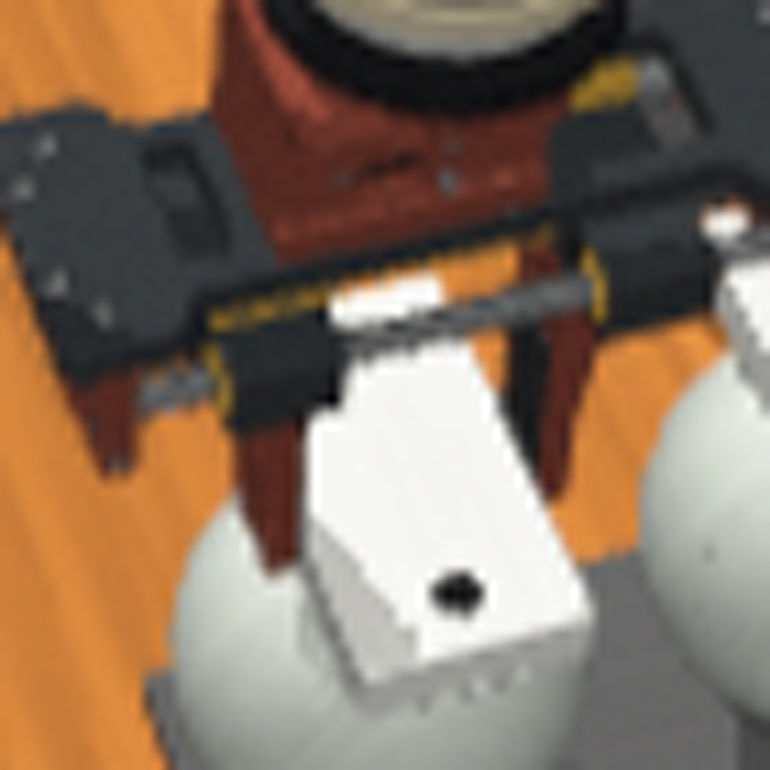

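Run:
```python
from h import *
S=load("z2")["side"];z=.1382
P={}
for n,p in(("FR",(593,608)),("FL",(366,684)),("hole",(459,593)),("BR",(438,273)),("BL",(328,298))):
    P[n]=onz(S,(300+p[0]/11,230+p[1]/11),z);print(n,np.round(P[n],4))
st=ctrl.observe();p=st["position"];R=Ro.from_quat(st["tool_rot"]).as_matrix()
print("center from R edge",(P["FR"]+P["BR"])/2,"len",np.linalg.norm(P["FR"]-P["BR"]))
print("expected front mid",np.round(p+R[:,1]*.05,4),"hole", np.round(p+R[:,1]*.036,4))
```

```text
FR [ 0.4806 -0.4332  0.1382]
FL [ 0.4268 -0.4339  0.1382]
hole [ 0.4548 -0.4195  0.1382]
BR [ 0.4863 -0.3358  0.1382]
BL [ 0.4592 -0.3338  0.1382]
center from R edge [ 0.48345341 -0.38447922  0.1382    ] len 0.09760226579994709
expected front mid [ 0.4544 -0.4314  0.1254] hole [ 0.455  -0.4174  0.1255]
```

>>> {"op": "play_rows", "data": {"increments": [[[0, 0, 0], [-0.0005, 0, 0.003], 255], [[0, 0, 0], [0, 0, 0.001], 255], [[0, 0, 0], [0, 0, 0], 255], [[0, 0, 0], [0, 0, 0], 255]]}}

```text
time_s: 57.68
position: [0.4564, -0.3814, 0.1216]
tool_rot: [1.0, -0.024, 0.0, -0.002]
ft_force: [1.7, 0.1, -2.6]
grip_width: 0.0543
```

```bash
python3 -c "
from h import *
plan([.4562,-.381,.121],-3)"
```

```text
t=57.67 pos=[ 0.4564 -0.3814  0.1216] yaw=-2.8 w=0.0543 F=[ 1.71  0.14 -2.6 ] q=[-0.03  0.63  0.94  1.82 -0.6   1.01  1.11]
turn [-0.21 -0.01  0.21]  shift now-frame mm [-0.2 -0.4  0.6]  after-turn-frame mm [-0.2 -0.4  0.6]
```

>>> {"op": "play_rows", "data": {"increments": [[[0, 0, 0], [0, 0, 0.001], 255], [[0, 0, 0], [0, 0, 0.001], 255], [[0, 0, 0], [0, 0, 0], 255], [[0, 0, 0], [0, 0, 0], 85], [[0, 0, 0], [0, 0, 0], 70], [[0, 0, 0], [0, 0, 0], 50], [[0, 0, 0], [0, 0, 0], 45], [[0, 0, 0], [0, 0, 0], 45]]}}

```text
time_s: 58.68
position: [0.4571, -0.3823, 0.1219]
tool_rot: [1.0, -0.024, 0.002, -0.002]
ft_force: [-0.6, -1.0, -0.0]
grip_width: 0.0725
```

```bash
python3 -c "
from h import *
plan([.4562,-.381,.121],-3)
o=snap('z3');crop(o['side'],300,230,370,300,11,'z3_s')"
```

```text
t=58.67 pos=[ 0.4571 -0.3823  0.1219] yaw=-2.8 w=0.0725 F=[-0.59 -1.   -0.04] q=[-0.02  0.63  0.94  1.82 -0.6   1.01  1.11]
turn [-0.18 -0.17  0.2 ]  shift now-frame mm [-0.9 -1.2  0.9]  after-turn-frame mm [-0.9 -1.2  0.9]
```

View pics/z3_s.png

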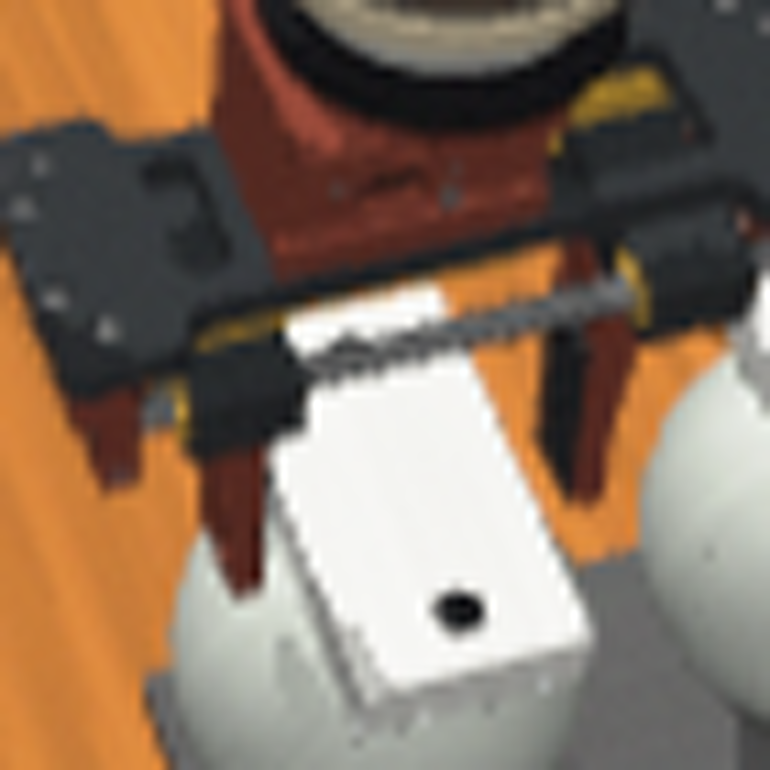

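>>> {"op": "play_rows", "data": {"increments": [[[0, 0, 0], [0, 0, -0.006], 45], [[0, 0, 0], [0, 0, -0.012], 45], [[0, 0, 0], [0, 0, -0.02], 45], [[0, 0, 0], [0, 0, -0.03], 0], [[0, 0, 0], [0, 0, -0.03], 0], [[0, 0, 0], [0, 0, -0.02], 0], [[0, 0, 0], [0, 0, 0], 0]]}}

```text
time_s: 59.65
position: [0.4565, -0.384, 0.2505]
tool_rot: [1.0, -0.025, 0.003, -0.0]
ft_force: [-0.0, 0.2, -0.0]
grip_width: 0.0876
```

```bash
python3 -c "
from h import *
plan([.44,-.2,.3],40)
st=ctrl.observe()
from kin import path,margin,fkt
for y in(60,30,-3):
  A=path(st['q'],[((.43,-.2,.28),y),((.43,.1,.28),y),((.478,.37,.2),50),((.478,.37,.13),50)]);print(margin(A),np.round(A[11::12],2))
o=snap('A');crop(o['side'],290,220,420,320,6,'A_s')"
```

```text
t=59.65 pos=[ 0.4565 -0.384   0.2505] yaw=-2.9 w=0.0876 F=[-0.05  0.24 -0.05] q=[-0.11  0.5   1.06  1.68 -0.47  1.23  1.01]
turn [  0.1   -0.37 -42.88]  shift now-frame mm [ -25.4 -183.   -49.6]  after-turn-frame mm [ 105.7 -151.6  -49.5]
0.2861362851323176 [[-0.45  0.1   0.87  1.91 -0.08  1.17  1.49]
 [-0.82  0.03  0.51  1.95 -0.02  1.17  0.74]
 [-1.03  0.42  0.4   1.69 -0.18  1.07  0.3 ]
 [-1.01  0.49  0.38  1.76 -0.22  0.93  0.33]]
0.2710650787311735 [[-0.58  0.1   1.01  1.92 -0.09  1.17  0.99]
 [-0.95  0.02  0.64  1.96 -0.01  1.17  0.22]
 [-1.08  0.42  0.47  1.69 -0.21  1.08  0.33]
 [-1.06  0.5   0.45  1.76 -0.26  0.94  0.37]]
0.20287630234921483 [[-0.77  0.12  1.24  1.93 -0.13  1.17  0.46]
 [-1.16  0.    0.85  1.97 -0.    1.17 -0.36]
 [-1.17  0.44  0.6   1.7  -0.27  1.09  0.39]
 [-1.14  0.52  0.56  1.77 -0.33  0.95  0.43]]
```

View pics/A_s.png

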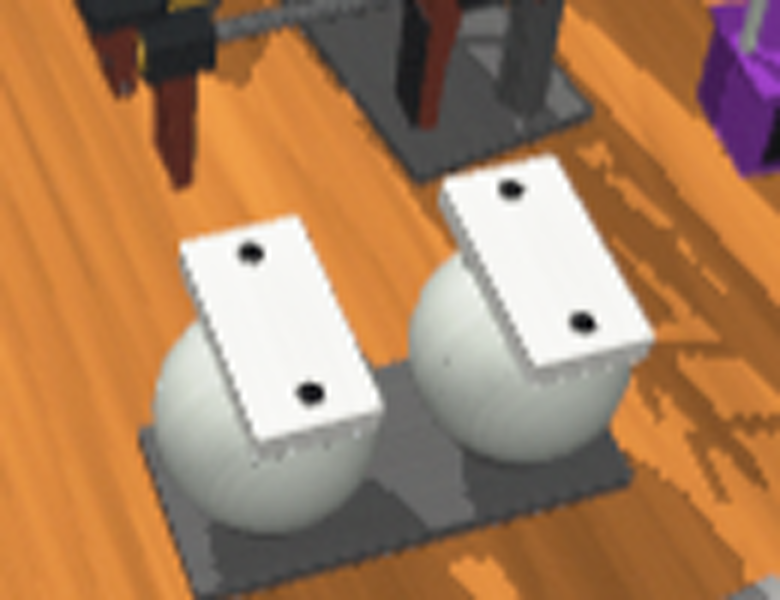

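>>> {"op": "play_rows", "data": {"increments": [[[0, 0, -7.9], [-0.004, -0.012, -0.01], 0], [[0, 0, -7.9], [-0.001, -0.023, -0.01], 0], [[0, 0, -7.9], [0.002, -0.023, -0.005], 0], [[0, 0, -7.9], [0.005, -0.0225, -0.003], 0], [[0, 0, -7.9], [0.0085, -0.0215, 0], 0], [[0, 0, -7.9], [0.011, -0.02, 0], 0], [[0, 0, -7.9], [0.014, -0.0185, 0], 0], [[0, 0, -7.9], [0.016, -0.0165, 0], 0], [[0, 0, 0], [0.03, -0.015, 0], 0], [[0, 0, 0], [0.03, -0.015, 0], 0], [[0, 0, 0], [0.03, -0.015, 0], 0], [[0, 0, 0], [0, 0, 0], 0]]}}

```text
time_s: 61.25
position: [0.4227, -0.0989, 0.2679]
tool_rot: [0.855, 0.519, -0.005, -0.006]
ft_force: [-0.2, -1.0, 0.3]
grip_width: 0.0882
```

```bash
python3 -c "
from h import *
plan([.478,.37,.2],50)
o=snap('B');crop(o['side'],290,220,420,320,6,'B_s');crop(o['top'],355,160,435,250,7,'B_t');crop(o['side'],230,90,440,240,3.8,'B_s2')"
```

```text
t=61.25 pos=[ 0.4227 -0.0989  0.2679] yaw=62.5 w=0.0882 F=[-0.17 -1.04  0.28] q=[-0.62  0.02  0.77  1.99 -0.02  1.15  1.25]
turn [-0.83  0.2  12.54]  shift now-frame mm [ 441.7 -166.2   69.5]  after-turn-frame mm [ 394.7 -259.1   67.9]
```

View pics/B_s.png

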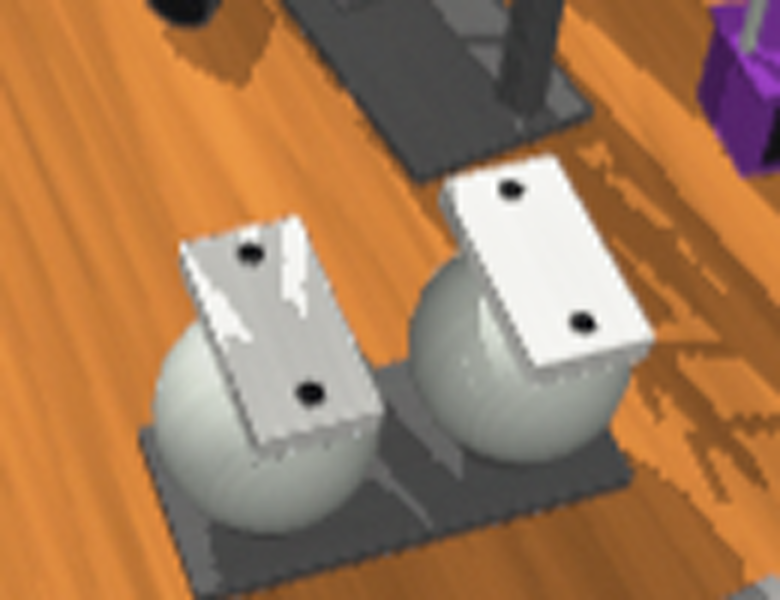

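View pics/B_t.png

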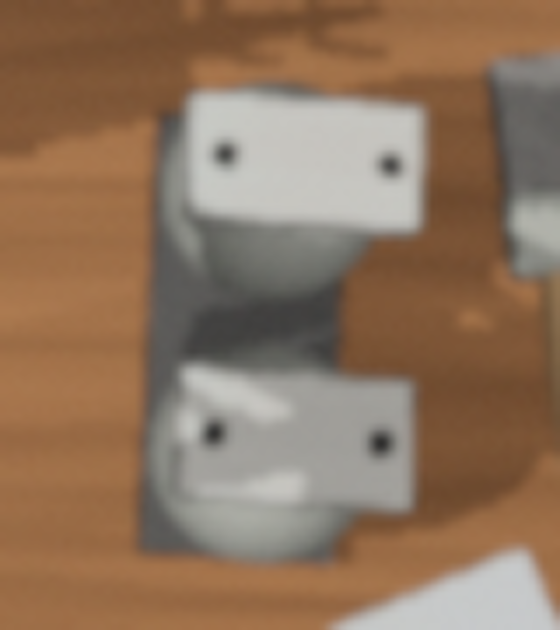

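View pics/B_s2.png

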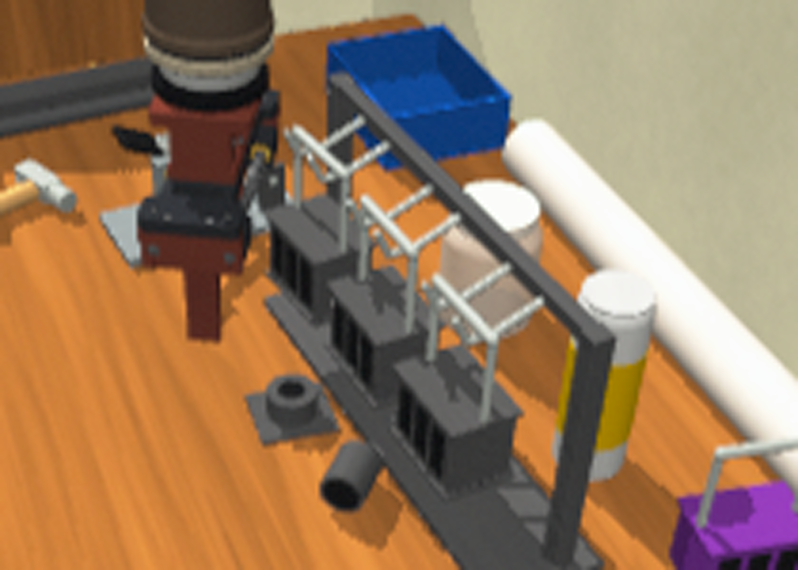

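```bash
cat > tilt.py <<'E'
from h import *
def T_(o,pr,t0,ft,s0,fs):
    X=[]
    for n,(a,b) in pr.items():
        x,e=tri(o["top"],(t0[0]+a[0]/ft,t0[1]+a[1]/ft),o["side"],(s0[0]+b[0]/fs,s0[1]+b[1]/fs));X.append(x);print(n,np.round(x,4),round(e,4))
    return X
E
python3 - <<'E'
from tilt import *
o=load("B")
h0=T_(o,{"p0 back":((214,433),(251,254)),"p0 front":((380,443),(311,393))},(355,160),7,(290,220),6)
h1=T_(o,{"p1 back":((225,153),(511,189)),"p1 front":((390,165),(583,322))},(355,160),7,(290,220),6)
for h in(h0,h1):
    d=h[1]-h[0];print("len",np.linalg.norm(d),"tilt deg",np.degrees(np.arcsin(d[2]/np.linalg.norm(d))),"mid",(h[0]+h[1])/2)
c0=T_(o,{"BL":((180,362),(181,243)),"BR?":((182,497),(0,0))},(355,160),7,(290,220),6) if 0 else 0
# corners: order (x-far/near): top img TL=(+y,+x) 
C0=T_(o,{"a":((181,362),(299,216)),"b":((413,381),(383,408)),"c":((411,511),(262,443)),"d":((178,497),(180,243))},(355,160),7,(290,220),6)
C1=T_(o,{"a":((190,92),(556,156)),"b":((424,105),(653,335)),"c":((419,234),(535,364)),"d":((185,217),(441,184))},(355,160),7,(290,220),6)
E
```

```text
p0 back [ 0.459  -0.3495  0.1356] 0.0013
p0 front [ 0.4556 -0.4205  0.1328] 0.001
p1 back [ 0.5798 -0.3561  0.136 ] 0.0023
p1 front [ 0.5757 -0.4277  0.1329] 0.0017
len 0.07119607035317106 tilt deg -2.3088856117424363 mid [ 0.45728677 -0.38497848  0.13419135]
len 0.07183511123584285 tilt deg -2.5031319719951792 mid [ 0.57777404 -0.39191918  0.13445552]
a [ 0.4885 -0.336   0.1331] 0.0036
b [ 0.4816 -0.4356  0.1301] 0.0029
c [ 0.4277 -0.4337  0.1305] 0.0009
d [ 0.4322 -0.3338  0.136 ] 0.0001
a [ 0.6086 -0.3427  0.1316] 0.0001
b [ 0.6015 -0.443   0.1315] 0.0037
c [ 0.5462 -0.4396  0.1333] 0.0003
d [ 0.5534 -0.3395  0.1315] 0.0003
```

>>> {"op": "play_rows", "data": {"increments": [[[-0.8, 0.2, 0], [0.02, -0.008, 0], 255], [[0, 0, 0], [0.036, -0.013, 0], 255], [[0, 0, 0], [0.038, -0.014, 0], 255], [[0, 0, 0], [0.038, -0.014, 0], 255], [[0, 0, 0], [0.038, -0.014, 0], 255], [[0, 0, 0], [0.038, -0.014, 0], 255], [[0, 0, 0], [0.038, -0.014, 0], 255], [[0, 0, 0], [0.038, -0.014, 0], 255], [[0, 0, 0], [0.038, -0.014, 0.005], 255], [[0, 0, 0], [0.038, -0.014, 0.005], 255], [[0, 0, 0], [0.038, -0.014, 0.005], 255], [[0, 0, 0], [0.02, -0.008, 0], 255]]}}

```text
time_s: 62.85
position: [0.4945, 0.3336, 0.2482]
tool_rot: [0.864, 0.504, -0.002, 0.003]
ft_force: [0.2, -1.7, 1.1]
grip_width: 0.0004
```

```bash
python3 -c "
from h import *
plan([.476,.371,.16],62)
o=snap('C');crop(o['side'],210,70,330,160,6.6,'C_s')"
```

```text
t=62.85 pos=[0.4945 0.3336 0.2482] yaw=60.5 w=0.0004 F=[ 0.16 -1.72  1.1 ] q=[-1.02  0.36  0.45  1.66 -0.16  1.17  0.53]
turn [ 0.21  0.37 -1.46]  shift now-frame mm [ 24.  -34.8  87.9]  after-turn-frame mm [ 24.3 -33.8  88.2]
```

View pics/C_s.png

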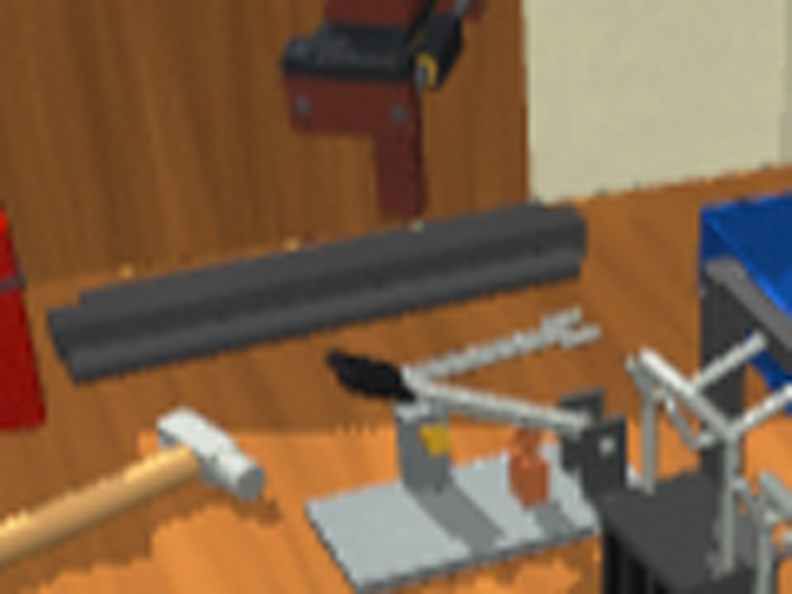

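>>> {"op": "play_rows", "data": {"increments": [[[0.2, 0.4, -1], [0.012, -0.017, 0.02], 255], [[0, 0, 0], [0.01, -0.014, 0.03], 255], [[0, 0, 0], [0, 0, 0.025], 255], [[0, 0, 0], [0, 0, 0], 255], [[0, 0, 0], [0, 0, 0], 255]]}}

```text
time_s: 63.58
position: [0.4825, 0.3588, 0.1753]
tool_rot: [0.862, 0.508, 0.002, 0.001]
ft_force: [0.5, 0.1, -0.0]
grip_width: 0.0003
```

```bash
python3 -c "
from h import *
plan([.476,.371,.14],62)
o=snap('D');crop(o['side'],230,90,310,150,10,'D_s')"
```

```text
t=63.58 pos=[0.4825 0.3588 0.1753] yaw=61.0 w=0.0003 F=[ 0.53  0.06 -0.01] q=[-1.03  0.43  0.42  1.74 -0.2   1.01  0.52]
turn [ 0.27 -0.14 -0.99]  shift now-frame mm [  7.4 -11.8  35.3]  after-turn-frame mm [  7.7 -11.5  35.3]
```

View pics/D_s.png

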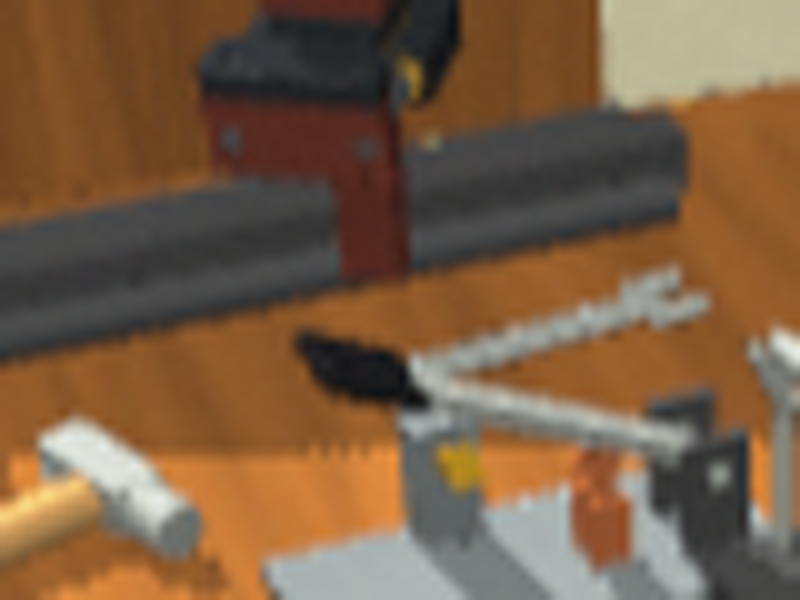

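>>> {"op": "play_rows", "data": {"increments": [[[0, 0, 0], [0.007, -0.012, 0.01], 255], [[0, 0, 0], [0, 0, 0.015], 255], [[0, 0, 0], [0, 0, 0.01], 255], [[0, 0, 0], [0, 0, 0], 255], [[0, 0, 0], [0, 0, 0], 255]]}}

```text
time_s: 64.3
position: [0.4751, 0.3723, 0.1387]
tool_rot: [0.861, 0.508, 0.003, 0.001]
ft_force: [0.6, 0.3, 0.4]
grip_width: 0.0005
```

```bash
python3 -c "
from h import *
plan([.475,.371,.128],62)
plan([.459,.3695,.048],62)"
```

```text
t=64.30 pos=[0.4751 0.3723 0.1387] yaw=61.1 w=0.0005 F=[0.6  0.35 0.36] q=[-1.04  0.47  0.4   1.77 -0.22  0.94  0.52]
turn [ 0.27 -0.22 -0.95]  shift now-frame mm [-1.3  0.5 10.7]  after-turn-frame mm [-1.2  0.5 10.7]
t=64.30 pos=[0.4751 0.3723 0.1387] yaw=61.1 w=0.0005 F=[0.6  0.35 0.36] q=[-1.04  0.47  0.4   1.77 -0.22  0.94  0.52]
turn [ 0.27 -0.22 -0.95]  shift now-frame mm [-10.6 -13.2  90.6]  after-turn-frame mm [-10.1 -12.9  90.7]
```

>>> {"op": "play_rows", "data": {"increments": [[[0, 0, 0], [-0.001, 0, 0.01], 255], [[0, 0, 0], [-0.001, -0.001, 0.012], 255], [[0, 0, 0], [-0.001, -0.0015, 0.012], 255], [[0, 0, 0], [-0.001, -0.002, 0.012], 255], [[0, 0, 0], [-0.0015, -0.002, 0.012], 255], [[0, 0, 0], [-0.0015, -0.002, 0.01], 255], [[0, 0, 0], [0, 0, 0], 255]]}}

```text
time_s: 65.18
position: [0.4651, 0.3708, 0.067]
tool_rot: [0.862, 0.508, 0.004, 0.001]
ft_force: [-2.1, 0.6, 3.3]
grip_width: 0.0004
```

```bash
python3 -c "
from h import *
plan([.459,.3695,.048],62)
o=snap('E');crop(o['side'],230,90,310,150,10,'E_s')"
```

```text
t=65.17 pos=[0.4651 0.3708 0.067 ] yaw=61.0 w=0.0004 F=[-2.09  0.6   3.25] q=[-1.03  0.55  0.37  1.84 -0.26  0.79  0.54]
turn [ 0.32 -0.37 -0.97]  shift now-frame mm [-4.2 -4.8 19. ]  after-turn-frame mm [-4.  -4.8 19. ]
```

View pics/E_s.png

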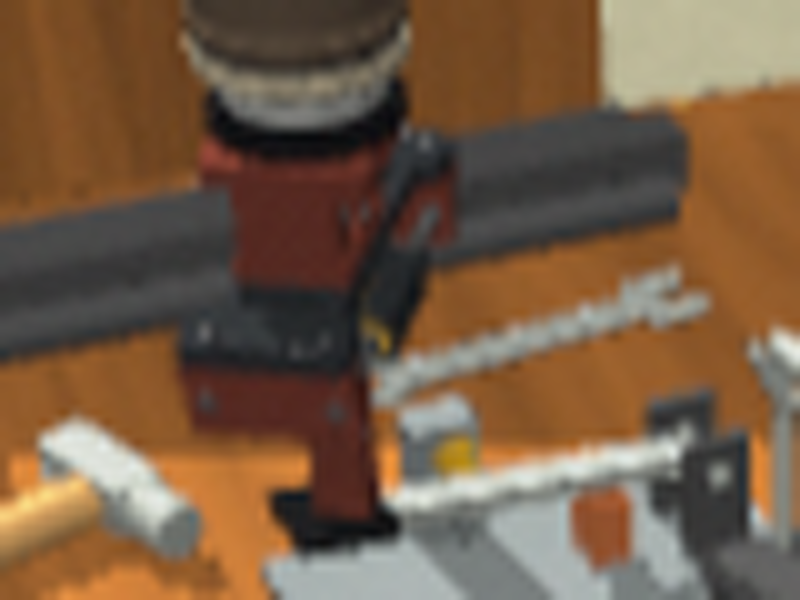

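Lever is well down at z=0.067; pressing on to the end.

>>> {"op": "play_rows", "data": {"increments": [[[0, 0, 0], [-0.001, -0.001, 0.008], 255], [[0, 0, 0], [-0.001, -0.001, 0.007], 255], [[0, 0, 0], [0, 0, 0.006], 255], [[0, 0, 0], [0, 0, 0], 255]]}}

```text
time_s: 65.78
position: [0.4643, 0.3709, 0.0499]
tool_rot: [0.862, 0.507, 0.006, -0.0]
ft_force: [-4.4, -3.4, 17.5]
grip_width: 0.0005
```

```bash
python3 -c "
from h import *
plan([.459,.3695,.050],62)"
```

```text
t=65.78 pos=[0.4643 0.3709 0.0499] yaw=61.0 w=0.0005 F=[-4.4  -3.4  17.46] q=[-1.02  0.57  0.36  1.86 -0.28  0.75  0.55]
turn [ 0.34 -0.63 -1.01]  shift now-frame mm [-3.8 -3.9 -0.2]  after-turn-frame mm [-3.7 -4.  -0.1]
```

At z=0.050 with 17 N the lever is on its end stop. Let go.

>>> {"op": "play_rows", "data": {"increments": [[[0, 0, 0], [0, 0, -0.008], 255], [[0, 0, 0], [0, 0, -0.015], 255], [[0, 0, 0], [0, 0, -0.03], 255], [[0, 0, 0], [0, 0, -0.03], 255], [[0, 0, 0], [0, 0, -0.03], 255], [[0, 0, 0], [-0.03, -0.02, -0.03], 255], [[0, 0, 0], [-0.03, -0.02, 0], 255], [[0, 0, 0], [-0.02, -0.01, 0], 255], [[0, 0, 0], [0, 0, 0], 255]]}}

```text
time_s: 66.9
position: [0.3756, 0.3214, 0.1964]
tool_rot: [0.862, 0.508, 0.003, 0.0]
ft_force: [0.2, 1.1, -0.4]
grip_width: 0.0001
```

```bash
python3 -c "
from h import *
plan([.459,.3695,.050],62)
o=snap('F');crop(o['side'],210,70,330,160,6.6,'F_s');crop(o['top'],120,140,220,240,6,'F_e');crop(o['top'],355,160,435,250,7,'F_t');crop(o['side'],240,90,430,330,3,'F_s2')"
```

```text
t=66.90 pos=[0.3756 0.3214 0.1964] yaw=61.0 w=0.0001 F=[ 0.24  1.11 -0.41] q=[-1.18  0.22  0.43  1.97 -0.11  0.98  0.37]
turn [ 0.19 -0.32 -1.  ]  shift now-frame mm [ 81.7  49.2 147. ]  after-turn-frame mm [ 81.6  51.1 146.4]
```

View pics/F_s.png

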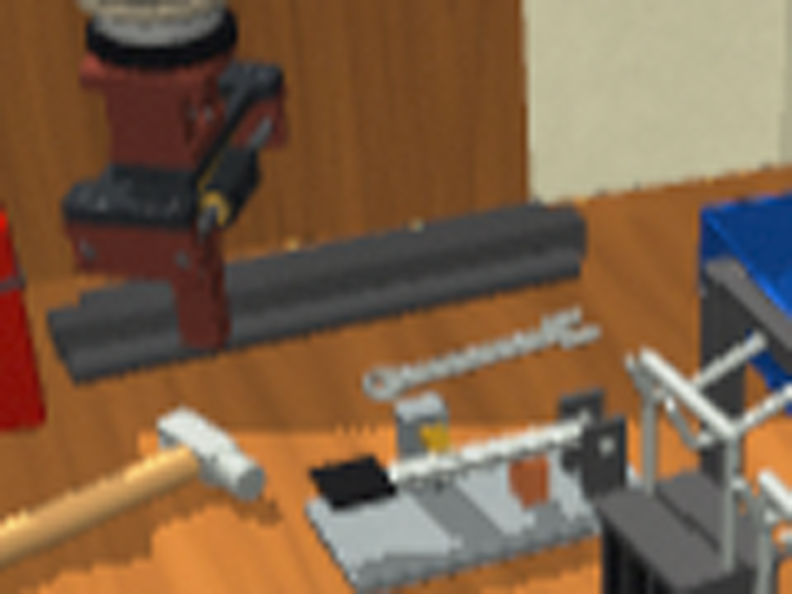

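View pics/F_s2.png

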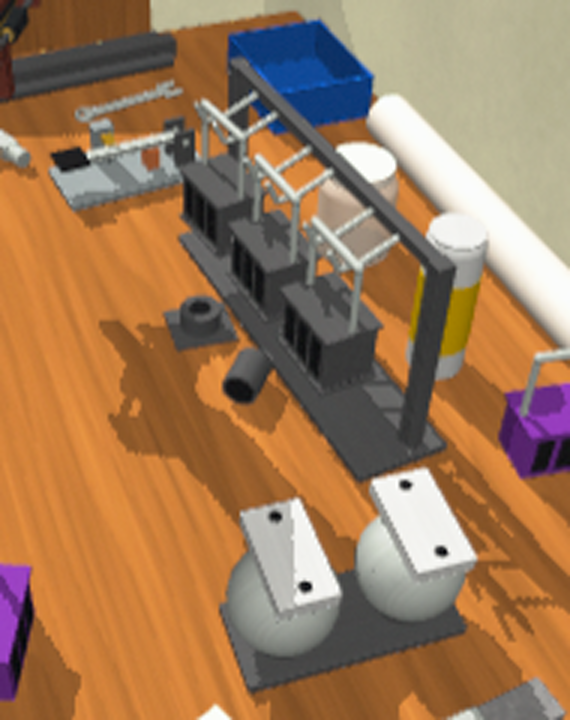

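View pics/F_t.png

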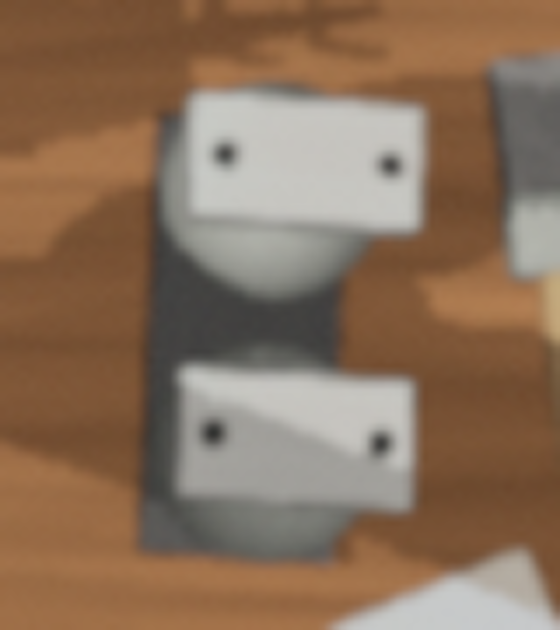

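The catch holds the lever: the pad at crop (355,483) stayed low after I moved away. All three lanterns hang on their own hooks. Both plates' hole pixels are the same as 5 s earlier.

```bash
python3 -c "
from h import *
print(ctrl.job_done())"
```

```text
the job is handed in; nothing more can be done
None
```

The job is handed in at about 67 s. All three steel lanterns hang on their own hooks, and both wall plates are balanced on their own balls. After that I pressed the earthing lever to its end stop (17 N, tip at 50 mm) and let go.

**Last checks:**
- **Lever:** the last pictures, taken about a second after letting go, show it still down, held by its catch.
- **Lanterns:** all three bars sit behind the upturned tips of their hooks.
- **Plates:** the screw holes had not moved in the pictures over about 5 s. Both plates measure a tilt of about 2.4° toward −y, close to what the pictures can resolve, so I left them.
- **Robot:** it ended clear of everything. I did not go near the purple look-alikes, the spray can or the jar.

**Checks that disagreed:**
- **Hook height:** I measured about 230 mm from the tips, but all three lanterns touched down at about 237 mm. I trusted the contact force, and they seated fine.
- **Plate 0 grip:** it sat about 2 mm off centre along its length, so I allowed for that when placing it.
- **Joint 3:** it reached 1.41 rad of its 1.44 limit while I carried the first plate. I replanned the route from there and no joint limit was passed in any reading.

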